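# Put away two lenses, their caps and a battery

### The arm

A 6-joint arm with a two-finger parallel gripper is mounted at the origin on a cart in front of the work surface, level with it; the furniture and walls round the work are solid. World frame = base frame: x ahead of the robot, y to its left, z up, the work surface at z = 0. Lengths are in m, angles in rad, forces in N, time in s.
With the tool pointing down it reaches from about 0.275 to 0.75 m from the base axis. Payload 10.2 kg.
Tool frame: the origin (TCP) lies midway between the tips of the shut fingers; the grasp point (between the pads) lies 19 mm behind it (bot.pinch_z is the distance from the TCP to the grasp point, in m); z points along the fingers, y is the direction in which the jaws open and shut (so a half turn about z gives the same grasp; the last joint's range is limited). The gripper opens to 88 mm and grips with 3 to 60 N. Pads are 18 mm wide; open, the fingers measure 123 mm over their backs; the gripper's body (75 mm by 187 mm) begins 45 mm behind the grasp point.
Start: joints at [-1.431, 0.313, 1.498, -0, 1.331, -0.223], TCP at [0.186, -0.491, 0.239] pointing down, gripper open.
Joint ranges: [-2.94, 2.94], [-0.97, 2.17], [0.19, 2.56], [-1.23, 4.37], [0.02, 3.11], [-2.88, 2.88]. Speed limits (rad/s): [2.39, 2.39, 3.01, 3.14, 3.14, 3.14].

### API

Orientations are given as a rotation vector (axis times angle).
In Python, from station import bot gives the robot as it stands.
- The arm moves only by the tool play_rows, never from a script. Its argument "targets" is a list of rows, each an object with "hand": the gripper's target within -1 to 1 (fully open at 1, half-way at 0, shut at -1); "linear": the shift along the tool's x, y, z in mm, a list of three; "roll": the turn about the tool's z in degrees. A call has 1 to 5 rows; each row shifts and turns the pose as measured when the row begins, along the tool's axes as they then stand; what a row does not reach is not made up. A row lasts 1/10 s, in which the tool goes at most 50 mm and 8.59 degrees, less where a joint would pass 70% of its speed; a pose out of reach is approached as far as the arm can. A call is refused whole if a number of a shift passes 50 or a number of a turn 8.59, either way. A call with a gripper value outside its range is refused whole. The fingers move at their own pace and stop on an object; the grip force is fixed at half the most. Time passes only in rows, so rows that do not move let the fingers close. It gives the time, the measured TCP pose, the force and the opening at its end, in the units of the state.
- bot.get_obs(): the state, without advancing time (a new reading comes with each control period).
- bot.get_image(name): name is "side" or "top"; returns a dict with "image" (400x640x3 uint8, blue, green, red), "range_z" (400x640 float32, m along the optical axis (not along the pixel's ray), 0 where there is no reading), "fx", "fy", "cx", "cy" (pixels), "camera_from_world" (4x4, takes a point from world to camera coordinates). Camera axes: x right, y down, z forward; pixel columns grow to the right and rows downward; lengths in m; the calibration is good to about 2 mm. A picture is of the moment at which its call begins.
- bot.job_done(): hands the job in, once; it reports no verdict.
The state is a dict: "time_s": time; "joints": joint angles; "joint_velocities": joint speeds; "tau": joint torques, N m; "position": TCP position; "tcp_rot": TCP orientation; "contact_force": force on the tool from outside, world axes, zero at the start; "torque": the same for the moment, N m; "grip_width": finger opening in m.
Only numpy, scipy, OpenCV 4.12 (cv2) and the standard library are available. Lean on these libraries where they do the work, as an engineer would, in place of code of your own. Each camera call takes 0.05 s, during which the arm holds its last target.

### The job

Put the camera gear away: first stand the two uncapped lenses upright in the round orange nests, the larger lens in the larger nest and the smaller in the smaller. Once both lenses are in and let go, lay each cap flat and centred on top of the lens of its size; the battery goes upright down into the green pocket, at any point. Set the lenses down gently, never dropping them, and leave the blower and the swab pot where they stand.

Things in the scene. Friction and masses are not known exactly. Their poses are not given: they have to be found in the camera images.
- lens_large: the larger of the two loose lens barrels on the blue mat: black, upright cylinder with a thin red ring, 65 mm across at its widest, 62 mm tall. Origin: centre of its underside; z up along the barrel. 0.16 kg. Grasp across the barrel.
- lens_small: the smaller loose lens barrel on the blue mat: black, upright cylinder with a thin red ring, 55 mm across at its widest, 48 mm tall. Origin: centre of its underside; z up along the barrel. 0.16 kg.
- cap_large: the larger black lens cap, a flat disc 67 mm across and 12 mm thick (its edge is about 10 mm high), lying flat. It belongs on top of the larger lens. Origin: centre of its underside; z up.
- cap_small: the smaller black lens cap, a flat disc 49 mm across and 12 mm thick (its edge is about 10 mm high), lying flat. It belongs on top of the smaller lens, resting on its 55 mm wide top rim. Origin: centre of its underside; z up.
- battery: dark blue-black camera battery standing on end, 38 mm (its x) by 22 mm (its y), 69 mm tall. Origin: centre of its underside; z up. 0.1 kg. Grasp across the 22 mm.
- nest_large: the larger of the two round orange lens nests, fixed to the bench: an open shallow cup with a grey floor 73 mm across, flaring to a mouth 85 mm across; rim 95 mm outside. Floor 4 mm and rim 18 mm above the bench. Origin: centre of its underside; z up.
- nest_small: the smaller round orange lens nest, fixed to the bench: same shape, grey floor 63 mm across, mouth 75 mm, rim 85 mm outside. Floor 4 mm and rim 18 mm above the bench. Origin: centre of its underside; z up.
- battery_pocket: green rectangular open pocket, fixed to the bench, for the upright battery: inside 52 mm (its x) by 36 mm (its y), walls 5 mm thick, floor 4 mm and rim 24 mm above the bench; 4 mm high screw lugs bring it to 84 mm along x. Origin: centre of its underside; z up. The battery's 38 mm side goes along the pocket's x, either way round.
- blower: bystander: black rubber dust blower standing upright, round, 49 mm across, 100 mm tall, at the right of the work. Origin: centre of its underside. Loose. Also in the way: the solid, fixed camera cable, lying on the mat at the left (x 0.47 to 0.53, 14 mm high), then climbing from (0.52, 0.05, 0.01) to (0.65, -0.15, 0.19) and on to the camera; cross the middle on its near side (x under 0.47).
- swab_pot: bystander: pale pot of white cotton swabs, round, 64 mm across, 85 mm tall, at the left of the work. Origin: centre of its underside. Loose. (A lamp housing hangs 0.57 m above the bench from x = 0.62 on: keep the wrist low there.)
Not all that is in view belongs to the job. What is shaped like the cap_large but purple is not meant.

How it is judged:
By the outcome, as a careful person would: the job done as asked, in the order asked, and still so for the second after the job is handed in, with the robot touching nothing.
It also fails if it takes over 128 s, if anything falls off the work surface, if the arm or the gripper's body presses on something with over 40 N, if the wrist force passes 120 N, or if a joint passes its speed limit or range.

## Working session

There is one attempt and no reset: what is moved stays moved. The work goes in short steps, Python scripts to look and compute and a tool call to move; the robot and the scene stay as the last step left them, time stands still between calls to the robot, and variables do not carry over. Pictures are saved under pics/ and viewed, and the job is handed in when it is done.

Besides the shell and the picture viewer there is one more tool, called after ">>>" by a JSON object that holds its "op" and its "data", one argument or row to a line. play_rows: Moves the arm, as the interface text tells. Its arguments: {"type":"object","properties":{"targets":{"type":"array","items":{"type":"object","properties":{"hand":{"type":"number"},"linear":{"type":"array","items":{"type":"number"}},"roll":{"type":"number"}}}}},"required":["targets"]}

```bash
ls; mkdir -p pics; python3 - <<'E'
from station import bot
import cv2,numpy as np
o=bot.get_obs()
for k,v in o.items(): print(k,np.round(v,4))
for n in ["side","top"]:
    d=bot.get_image(n); cv2.imwrite(f"pics/{n}0.png",d["image"]); np.savez(f"{n}0.npz",**d)
    print(n,d["fx"],d["fy"],d["cx"],d["cy"]); print(np.round(d["camera_from_world"],4))
E
```

```text
pics
time_s 0.0
joints [-1.4314  0.3135  1.4984  0.      1.331  -0.2234]
joint_velocities [ 0.0006 -0.0006 -0.0009 -0.0012  0.0013 -0.0024]
tau [ 3.00000e-04 -4.02210e+01 -2.52271e+01  6.94000e-02  3.52000e-02
 -1.00000e-04]
position [ 0.1863 -0.4906  0.2382]
tcp_rot [-3.0888e+00 -5.6660e-01 -1.0000e-04]
contact_force [ 0.1611 -0.3166 -0.4992]
torque [-0.0517  0.0438 -0.0184]
grip_width 0.0881
side 363.86607992646424 363.86607992646424 316.99146891574475 196.93744333988352
[[-0.8419 -0.5397 -0.0053  0.3654]
 [-0.3151  0.4993 -0.8071  0.2167]
 [ 0.4382 -0.6778 -0.5904  1.0419]
 [ 0.      0.      0.      1.    ]]
top 381.72236120520273 381.72236120520273 318.6639975460753 200.36261886794912
[[ 0.0245 -0.9997 -0.0073 -0.0711]
 [-0.9867 -0.023  -0.1609  0.4881]
 [ 0.1606  0.0111 -0.9869  1.2467]
 [ 0.      0.      0.      1.    ]]
```

View pics/side0.png

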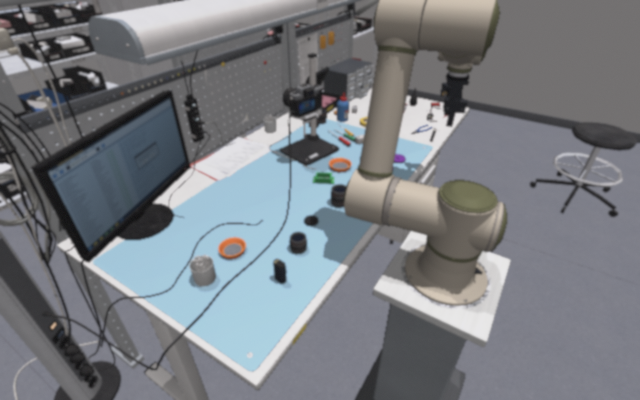

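View pics/top0.png

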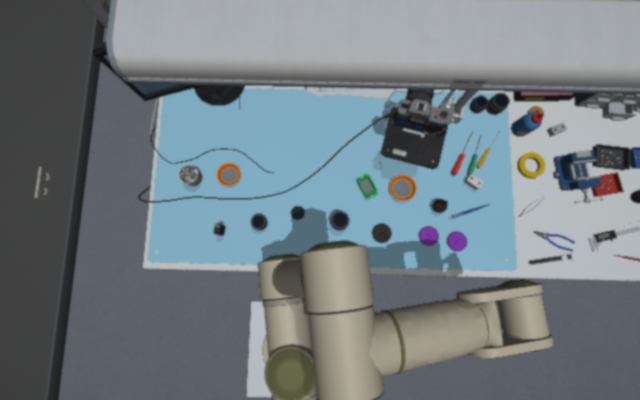

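```bash
python3 - <<'E'
import cv2,numpy as np
t=np.load("top0.npz")["image"]
cv2.imwrite("pics/t1.png",cv2.resize(t[150:260,165:325],None,fx=5,fy=5,interpolation=cv2.INTER_CUBIC))
cv2.imwrite("pics/t2.png",cv2.resize(t[150:260,320:480],None,fx=5,fy=5,interpolation=cv2.INTER_CUBIC))
E
```

```text
(no output)
```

View pics/t1.png

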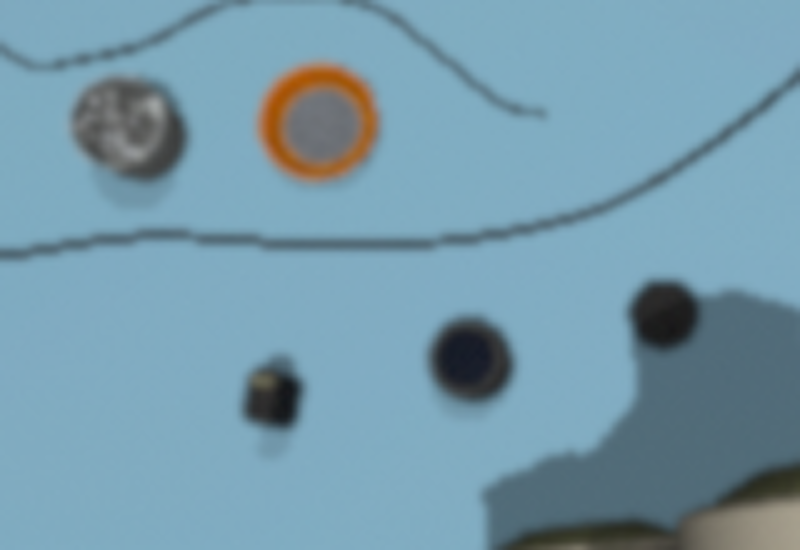

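View pics/t2.png

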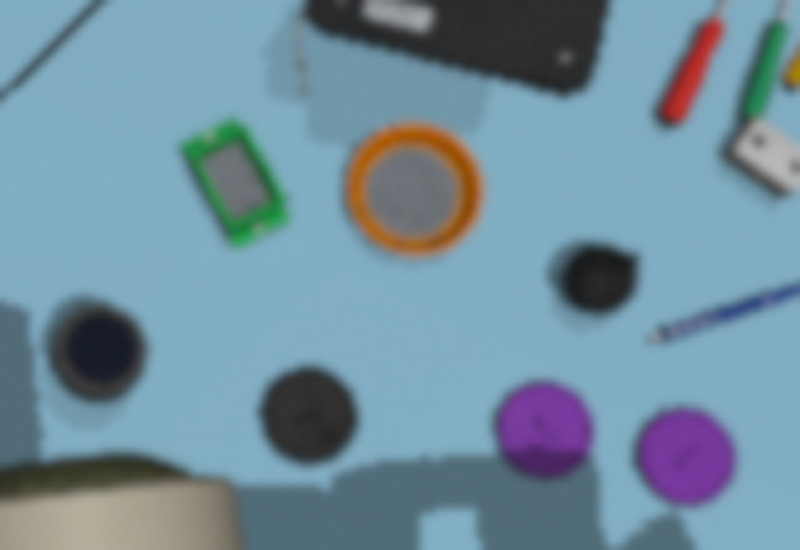

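```bash
cat > h.py <<'E'
import numpy as np,cv2
def load(n): return dict(np.load(n))
def world(d):
    z=d["range_z"].astype(float); v,u=np.mgrid[0:z.shape[0],0:z.shape[1]]
    P=np.stack([(u-d["cx"])/d["fx"]*z,(v-d["cy"])/d["fy"]*z,z,np.ones_like(z)],-1)
    W=P@np.linalg.inv(d["camera_from_world"]).T
    W[z==0]=np.nan
    return W[...,:3]
def ray(d,u,v,h):
    T=np.linalg.inv(d["camera_from_world"]); o=T[:3,3]; r=T[:3,:3]@np.array([(u-d["cx"])/d["fx"],(v-d["cy"])/d["fy"],1])
    return o+r*(h-o[2])/r[2]
def proj(d,p):
    c=d["camera_from_world"]@np.append(p,1); return c[0]/c[2]*d["fx"]+d["cx"],c[1]/c[2]*d["fy"]+d["cy"]
E
python3 - <<'E'
from h import *
d=load("top0.npz"); W=world(d)
print("mat z",[np.round(W[r,c],4) for r,c in [(220,180),(150,300),(200,450),(240,240)]])
c1=lambda u,v:((u+.5)/5-.5+165,(v+.5)/5-.5+150)
c2=lambda u,v:((u+.5)/5-.5+320,(v+.5)/5-.5+150)
items={"nest_small rim":(c1(319,123),.018),"pot":(c1(122,120),.085),"battery":(c1(270,390),.069),"lens1":(c1(469,357),.048),"capS":(c1(664,314),.012),
"lens2":(c2(97,348),.062),"pocket":(c2(235,183),.024),"nestL":(c2(414,189),.018),"capL":(c2(309,415),.012),"blower":(c2(595,277),.1),"purp1":(c2(543,428),.012),"purp2":(c2(686,455),.012)}
for k,((u,v),h) in items.items():
    print(k,np.round((u,v),1),np.round(ray(d,u,v,h),4), "depth med z",np.round(np.nanmedian(W[int(v)-1:int(v)+3,int(u)-1:int(u)+3,2]),4))
# height-based blobs
H=W[...,2]; m=((H>0.006)&(H<0.13)&(W[...,0]<0.72)&(W[...,0]>0.25)&(np.abs(W[...,1])<0.75)).astype(np.uint8)
n,l,s,c=cv2.connectedComponentsWithStats(m)
for i in range(1,n):
    if s[i,4]>25:
        q=W[l==i]; hz=np.percentile(q[:,2],95); t=q[q[:,2]>hz-0.006]
        print(i,s[i],np.round(c[i],1),"zmax",round(hz,4),"mean top",np.round(t.mean(0),4),"ext",np.round(np.ptp(t,axis=0),3))
E
```

```text
mat z [array([ 0.4163,  0.4186, -0.0015]), array([0.6752, 0.0116, 0.0013]), array([ 0.5073, -0.5128,  0.0034]), array([0.3523, 0.206 , 0.0026])]
nest_small rim [228.4 174.2] [0.5778 0.2562 0.018 ] depth med z 0.0044
pot [189.  173.6] [0.5615 0.3691 0.085 ] depth med z 0.0669
battery [218.6 227.6] [0.3873 0.264  0.069 ] depth med z 0.0691
lens1 [258.4 221. ] [0.4142 0.1388 0.048 ] depth med z 0.0448
capS [297.4 212.4] [0.4506 0.0126 0.012 ] depth med z 0.0108
lens2 [339.  219.2] [ 0.4249 -0.128   0.062 ] depth med z 0.0577
pocket [366.6 186.2] [ 0.5451 -0.2223  0.024 ] depth med z 0.0038
nestL [402.4 187.4] [ 0.5449 -0.346   0.018 ] depth med z 0.0071
capL [381.4 232.6] [ 0.3883 -0.2745  0.012 ] depth med z 0.0104
blower [438.6 205. ] [ 0.4737 -0.4435  0.1   ] depth med z 0.0562
purp1 [428.2 235.2] [ 0.3833 -0.4326  0.012 ] depth med z 0.0108
purp2 [456.8 240.6] [ 0.3674 -0.5285  0.012 ] depth med z 0.0119
27 [ 379  138   66   33 1467] [413.7 151.2] zmax 0.0228 mean top [ 0.6763 -0.386   0.0196] ext [0.101 0.22  0.013]
48 [451 141  19  35 146] [458.7 162.2] zmax 0.023 mean top [ 0.631
[... 1206 characters left out ...]
2 0.0129 0.0121] ext [0.045 0.045 0.009]
717 [330 211  20  20 309] [339.1 220.4] zmax 0.0658 mean top [ 0.4225 -0.1298  0.0633] ext [0.057 0.056 0.01 ]
750 [250 214  17  17 220] [258.3 221.9] zmax 0.0514 mean top [0.4139 0.141  0.0485] ext [0.047 0.051 0.01 ]
835 [372 223  20  20 290] [381.3 233. ] zmax 0.0142 mean top [ 0.3878 -0.2744  0.011 ] ext [0.062 0.065 0.009]
853 [213 224  12  12 121] [218.8 229.5] zmax 0.0726 mean top [0.383  0.2704 0.0697] ext [0.033 0.022 0.009]
877 [419 226  20  20 295] [428.4 235.8] zmax 0.0148 mean top [ 0.3819 -0.4335  0.0116] ext [0.065 0.065 0.011]
929 [447 232  20  20 294] [456.8 241.1] zmax 0.0144 mean top [ 0.3651 -0.5293  0.0114] ext [0.064 0.065 0.01 ]
```

```bash
cat >> h.py <<'E'
from scipy.optimize import minimize
S=6
def circ(x,y,r,z,n=40):
    a=np.linspace(0,2*np.pi,n,endpoint=False); return [(x+r*np.cos(t),y+r*np.sin(t),z) for t in a]
def sil(d,pts,u0,v0,w,h):
    q=np.array([proj(d,np.array(p)) for p in pts]); q=((q-[u0,v0]+.5)*S-.5)
    m=np.zeros((h*S,w*S),np.uint8); cv2.fillConvexPoly(m,cv2.convexHull(np.round(q*16).astype(np.int32)),1,shift=4); return cv2.GaussianBlur(m.astype(np.float32),(0,0),S*0.7)
def crop(d,u0,v0,w,h):
    return cv2.resize(d["image"][v0:v0+h,u0:u0+w],None,fx=S,fy=S,interpolation=cv2.INTER_CUBIC)
def notmat(im):  # saturation-free dark / not blue : soft
    b,g,r=[im[...,i].astype(float) for i in range(3)]
    return b,g,r
def fit(d,model,x0,mask_fn,pad=6):
    """model(p)->pts ; mask_fn(crop)->float mask ; fit params by L2"""
    q=np.array([proj(d,np.array(p)) for p in model(x0)]); u0,v0=np.floor(q.min(0)-pad).astype(int); u1,v1=np.ceil(q.max(0)+pad).astype(int)
    im=crop(d,u0,v0,u1-u0,v1-v0); M=mask_fn(im).astype(np.float32)
    f=lambda p:float(((sil(d,model(p),u0,v0,u1-u0,v1-v0)-M)**2).mean())
    sim=[np.array(x0)]+[np.array(x0)+np.eye(len(x0))[i]*(0.006 if i<2 else 0.2) for i in range(len(x0))]
    r=minimize(f,x0,method="Nelder-Mead",options=dict(xatol=1e-4,fatol=1e-7,initial_simplex=sim))
    return r.x,r.fun,(u0,v0,u1-u0,v1-v0),M
def dark(im): 
    b,g,r=notmat(im); return np.clip((95-b)/40.+0.5,0,1)   # black things; shadowed mat has b>~110
def orange(im):
    b,g,r=notmat(im); m=((r-b)>50).astype(np.uint8); 
    c,_=cv2.findContours(m,cv2.RETR_EXTERNAL,cv2.CHAIN_APPROX_NONE); o=np.zeros_like(m); 
    cv2.drawContours(o,[max(c,key=cv2.contourArea)],-1,1,-1); return cv2.GaussianBlur(o.astype(np.float32),(0,0),S*.7)
def green(im):
    b,g,r=notmat(im); m=((g-b)>5)&((g-r)>25); return m.astype(np.float32)
def cyl(r,h,z0=0): return lambda p: circ(p[0],p[1],r,z0)+circ(p[0],p[1],r,z0+h)
def box(a,b,h,z0=0):
    def f(p):
        c,s=np.cos(p[2]),np.sin(p[2]); return [(p[0]+c*i*a/2-s*j*b/2,p[1]+s*i*a/2+c*j*b/2,z) for i in(-1,1) for j in(-1,1) for z in(z0,z0+h)]
    return f
E
python3 - <<'E'
from h import *
T=load("top0.npz");Sd=load("side0.npz")
print("mat bgr",T["image"][220,190],"shadow",T["image"][240,310],T["image"][238,400],"side",Sd["image"][260,320],Sd["image"][210,350])
L=[("lensL",cyl(.0325,.062),(.424,-.129),dark),("lensS",cyl(.0275,.048),(.414,.140),dark),("capL",cyl(.0335,.011),(.388,-.2745),dark),("capS",cyl(.0245,.011),(.4506,.0126),dark),
("nestL",cyl(.0475,.018),(.545,-.347),orange),("nestS",cyl(.0425,.018),(.578,.257),orange),("batt",box(.038,.022,.069),(.385,.267,0.3),dark),("blower",cyl(.0245,.1),(.478,-.452),dark)]
vis=[]
for n,m,x0,f in L:
    for c,d in (("top",T),("side",Sd)):
        x,e,(u,v,w,h),M=fit(d,m,x0,f)
        print(n,c,np.round(x,4),round(e,4))
        im=crop(d,u,v,w,h); s=(sil(d,m(x),u,v,w,h)>.5).astype(np.uint8)
        k,_=cv2.findContours(s,0,1); cv2.drawContours(im,k,-1,(0,255,255),1)
        vis.append(cv2.resize(im,(160,140)))
cv2.imwrite("pics/fit0.png",np.vstack([np.hstack(vis[i:i+4]) for i in range(0,16,4)]))
E
```

```text
mat bgr [193 172 128] shadow [121 108  82] [195 175 130] side [223 207 171] [83 90 95]
lensL top [ 0.4244 -0.1278] 0.0322
lensL side [ 0.4183 -0.1252] 0.138
lensS top [0.414  0.1403] 0.0394
lensS side [0.4137 0.1423] 0.077
capL top [ 0.3888 -0.2748] 0.0259
capL side [ 0.4088 -0.362 ] 0.0234
capS top [0.4491 0.012 ] 0.0077
capS side [0.4471 0.0137] 0.0265
nestL top [ 0.5471 -0.3476] 0.0163
nestL side [ 0.5475 -0.3514] 0.0321
nestS top [0.5809 0.2593] 0.0233
nestS side [0.582  0.2547] 0.0381
batt top [ 0.3851  0.2692 -0.2962] 0.0366
batt side [0.381  0.2739 0.7251] 0.0837
blower top [ 0.4746 -0.4479] 0.11
blower side [ 0.6042 -0.7437] 0.0952
```

View pics/fit0.png

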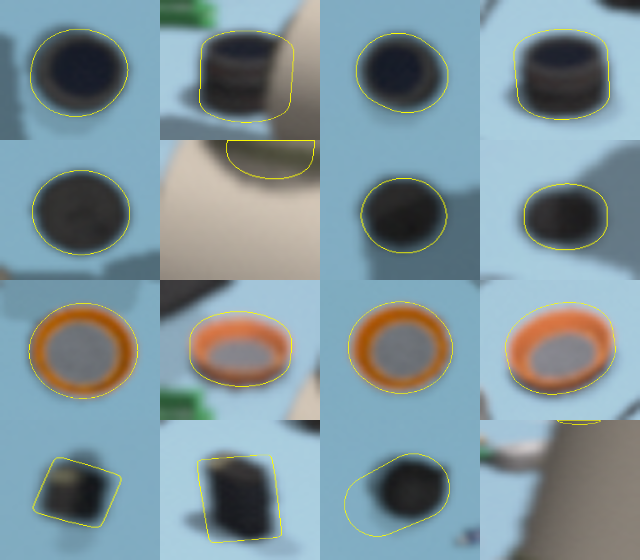

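```bash
python3 - <<'E'
from h import *
T=load("top0.npz");Sd=load("side0.npz")
a=cv2.resize(T["image"][215:243,205:233],(400,400),interpolation=cv2.INTER_CUBIC)
b=cv2.resize(Sd["image"][250:290,262:302],(400,400),interpolation=cv2.INTER_CUBIC)
a=cv2.convertScaleAbs(a,alpha=1.6); b=cv2.convertScaleAbs(b,alpha=1.3)
cv2.imwrite("pics/batt.png",np.hstack([a,b]))
a=cv2.resize(T["image"][170:204,350:384],(400,400),interpolation=cv2.INTER_CUBIC)
b=cv2.resize(Sd["image"][160:194,306:340],(400,400),interpolation=cv2.INTER_CUBIC)
cv2.imwrite("pics/pock.png",np.hstack([a,b]))
W=world(T); q=W[195:216,425:452].reshape(-1,3); q=q[(q[:,2]>.02)&(q[:,2]<.12)]; print("blower pts",len(q),np.round(np.percentile(q,[2,50,98],axis=0),3))
for nm,d in(("top",T),("side",Sd)):
    W=world(d).reshape(-1,3); W=W[(W[:,0]>.5)&(W[:,0]<.72)&(W[:,1]>-.55)&(W[:,1]<.45)&(W[:,2]>.03)&(W[:,2]<.56)]
    H,_,_=np.histogram2d(W[:,0],W[:,1],bins=[np.arange(.5,.73,.03),np.arange(-.55,.46,.05)])
    mx=np.zeros_like(H)
    for x,y,z in W:
        i,j=int((x-.5)/.03),int((y+.55)/.05)
        if i<mx.shape[0] and j<mx.shape[1]: mx[i,j]=max(mx[i,j],z)
    print(nm); print(np.round(mx*1000).astype(int))
E
```

```text
blower pts 175 [[ 0.461 -0.486  0.024]
 [ 0.479 -0.46   0.05 ]
 [ 0.502 -0.445  0.099]]
top
[[  0  55   0   0   0   0   0   0   0   0   0   0   0   0   0   0   0   0
    0   0]
 [  0   0   0   0   0   0  30   0   0   0  53  37   0   0   0   0   0   0
   86  80]
 [  0   0   0   0   0   0  30   0   0 101  81   0   0   0   0   0   0   0
   86  63]
 [  0   0   0   0   0   0   0   0 155 145   0   0   0   0  34   0   0   0
   67  58]
 [  0   0   0   0   0   0   0 198 198   0   0   0   0   0  43  47   0  51
   43  31]
 [  0   0 299 311 316   0   0 225 198   0   0   0   0   0   0  51  52  49
    0   0]
 [  0   0 306 320 324 313 243 226   0   0   0   0   0   0   0   0   0   0
    0   0]]
side
[[  0   0   0   0   0   0   0   0   0   0   0   0   0   0   0   0   0   0
    0   0]
 [  0   0   0   0   0   0   0   0   0   0  49  40   0   0   0   0   0   0
   85  83]
 [  0   0   0   0   0   0   0   0   0  98  86   0   0   0   0   0   0   0
   85  64]
 [  0   0   0   0   0   0   0   0 155 142   0   0   0   0  31   0   0   0
   63  61]
 [  0   0   0   0   0   0   0 198 196   0   0   0   0   0  42  43   0  46
   44   0]
 [  0   0 290 297 313   0   0 218 199   0   0   0   0   0   0  50  50  50
    0   0]
 [  0   0 302 316 321 313 238 223   0   0   0   0   0   0   0   0   0   0
    0   0]]
```

View pics/batt.png

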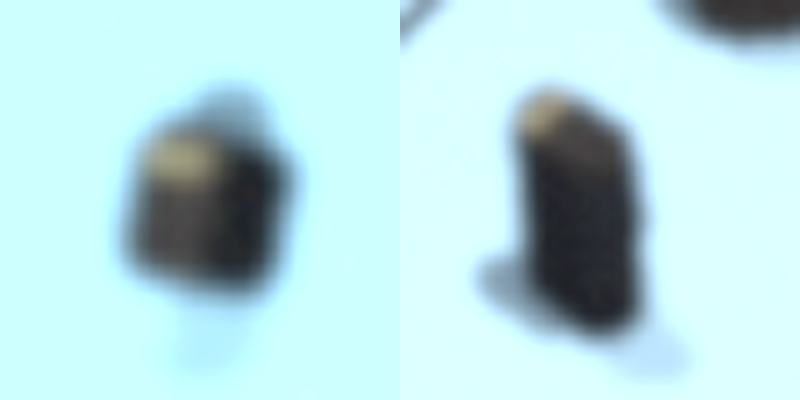

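View pics/pock.png

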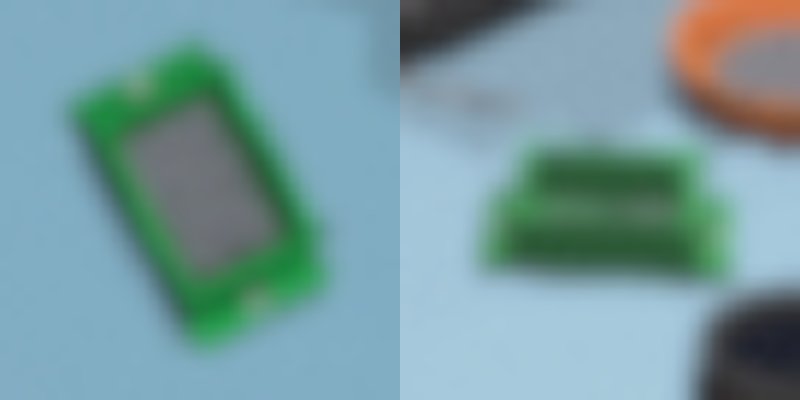

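```bash
cat > plan.py <<'E'
import sys,numpy as np
from station import bot
from scipy.spatial.transform import Rotation as R
def plan(x,y,z,psi=None):
    o=bot.get_obs(); p=np.array(o["position"]); M=R.from_rotvec(o["tcp_rot"]).as_matrix()
    cur=np.degrees(np.arctan2(M[1,0],M[0,0]))
    d=M.T@(np.array([x,y,z])-p)*1000
    print("t",round(o["time_s"],2),"pos",np.round(p,4),"psi",round(cur,1),"zaxis",np.round(M[:,2],3),"F",np.round(o["contact_force"],1),"w",round(o["grip_width"],4),"j",np.round(o["joints"],2))
    print("tool shift mm",np.round(d,1),"len",round(np.linalg.norm(d),1),"rows@45",round(np.linalg.norm(d)/45,1), "roll",None if psi is None else round(-(psi-cur),1))
if __name__=="__main__": plan(*map(float,sys.argv[1:]))
E
python3 plan.py 0.424 -0.128 0.18
python3 - <<'E'
from h import *
T=load("top0.npz")
cr=[(70,115),(200,40),(325,280),(205,345)]
q=np.array([ray(T,(u+.5)/11.765-.5+350,(v+.5)/11.765-.5+170,.004) for u,v in cr]); print(np.round(q,4),q.mean(0))
e=q[0]-q[3]; print(np.degrees(np.arctan2(e[1],e[0])),np.linalg.norm(e)); e=q[1]-q[2]; print(np.degrees(np.arctan2(e[1],e[0]))); e=q[0]-q[1]; print(np.degrees(np.arctan2(e[1],e[0])),np.linalg.norm(e))
# floor
cr=[(125,140),(207,97),(278,228),(200,275)]
q=np.array([ray(T,(u+.5)/11.765-.5+350,(v+.5)/11.765-.5+170,.014) for u,v in cr]); print("in",q.mean(0))
E
```

```text
t 0.1 pos [ 0.1863 -0.4906  0.2382] psi 20.8 zaxis [-0.     0.001 -1.   ] F [-1.   0.2 -0.9] w 0.0883 j [-1.43  0.31  1.5   0.    1.33 -0.22]
tool shift mm [ 350.9 -254.6   58.6] len 437.5 rows@45 9.7 roll None
[[ 0.5728 -0.1858  0.004 ]
 [ 0.5965 -0.2242  0.004 ]
 [ 0.5248 -0.2614  0.004 ]
 [ 0.5045 -0.2261  0.004 ]] [ 0.54963731 -0.22436653  0.004     ]
30.550062533631618 0.07928442763980538
27.367708239355096
121.65612210743745 0.04515193471835281
in [ 0.55049322 -0.22397735  0.014     ]
```

>>> {"op": "play_rows", "data": {
  "targets": [
    {"hand": 1, "linear": [35, -25.5, 3], "roll": 0},
    {"hand": 1, "linear": [35, -25.5, 3], "roll": 0},
    {"hand": 1, "linear": [35, -25.5, 3], "roll": 0},
    {"hand": 1, "linear": [35, -25.5, 3], "roll": 0},
    {"hand": 1, "linear": [35, -25.5, 3], "roll": 0}
  ]
}}

```text
time_s: 0.6
position: [0.3056, -0.306, 0.221]
tcp_rot: [-3.089, -0.554, 0.001]
contact_force: [0.5, -0.8, 0.3]
grip_width: 0.088
```

>>> {"op": "play_rows", "data": {
  "targets": [
    {"hand": 1, "linear": [35, -25.5, 5], "roll": 0},
    {"hand": 1, "linear": [35, -25.5, 5], "roll": 0},
    {"hand": 1, "linear": [35, -25.5, 5], "roll": 0},
    {"hand": 1, "linear": [20, -15, 5], "roll": 0},
    {"hand": 1, "linear": [0, 0, 0], "roll": 0}
  ]
}}

```text
time_s: 1.1
position: [0.3943, -0.1668, 0.1998]
tcp_rot: [-3.086, -0.56, 0.002]
contact_force: [0.3, -0.0, -0.7]
grip_width: 0.0881
```

```bash
python3 plan.py 0.424 -0.128 0.100
```

```text
t 1.1 pos [ 0.3943 -0.1668  0.1998] psi 20.6 zaxis [-0.002  0.005 -1.   ] F [ 0.3 -0.  -0.7] w 0.0881 j [-0.68  0.14  1.83  0.    1.18  0.53]
tool shift mm [ 41.5 -25.4  99.9] len 111.1 rows@45 2.5 roll None
```

>>> {"op": "play_rows", "data": {
  "targets": [
    {"hand": 1, "linear": [20, -13, 15], "roll": 0},
    {"hand": 1, "linear": [21, -12, 15], "roll": 0},
    {"hand": 1, "linear": [0, 0, 35], "roll": 0},
    {"hand": 1, "linear": [0, 0, 35], "roll": 0},
    {"hand": 1, "linear": [0, 0, 0], "roll": 0}
  ]
}}

```text
time_s: 1.6
position: [0.4244, -0.1304, 0.0979]
tcp_rot: [-3.089, -0.561, -0.0]
contact_force: [-0.1, 0.4, 0.9]
grip_width: 0.088
```

```bash
python3 plan.py 0.424 -0.128 0.028; python3 - <<'E'
from station import bot
import cv2,numpy as np
for n in ["side","top"]:
    d=bot.get_image(n); np.savez(f"{n}1.npz",**d)
    c=(slice(140,260),slice(270,430))
    cv2.imwrite(f"pics/{n}1.png",cv2.resize(d["image"][c],None,fx=4.9,fy=4.9,interpolation=cv2.INTER_CUBIC))
E
```

```text
t 1.6 pos [ 0.4244 -0.1304  0.0979] psi 20.6 zaxis [-0.     0.002 -1.   ] F [-0.1  0.4  0.9] w 0.088 j [-0.56  0.32  1.91  0.    0.92  0.65]
tool shift mm [ 0.4 -2.2 69.9] len 69.9 rows@45 1.6 roll None
```

View pics/side1.png

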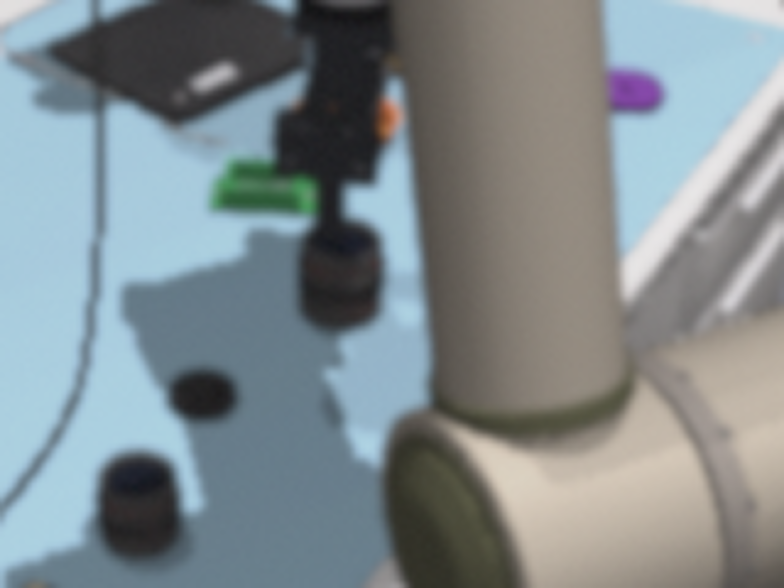

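View pics/top1.png

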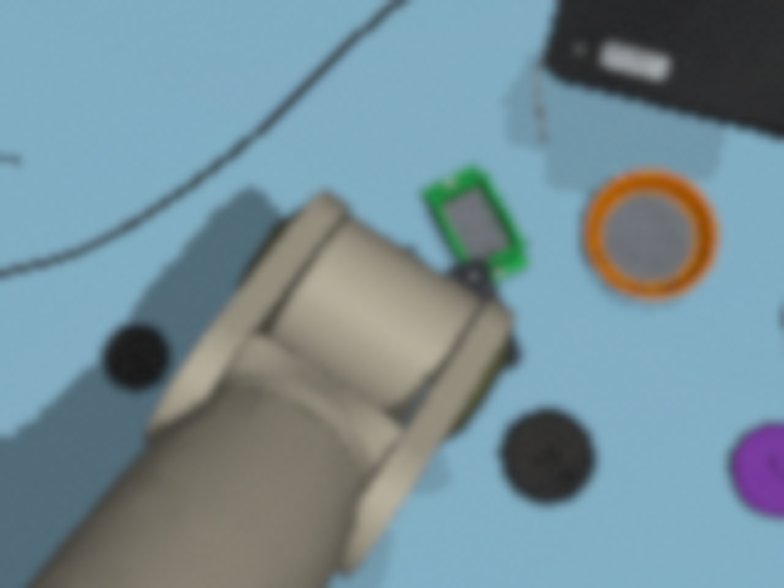

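>>> {"op": "play_rows", "data": {
  "targets": [
    {"hand": 1, "linear": [0, -2, 25], "roll": 0},
    {"hand": 1, "linear": [0, 0, 20], "roll": 0},
    {"hand": 1, "linear": [0, 0, 20], "roll": 0},
    {"hand": 1, "linear": [0, 0, 4], "roll": 0},
    {"hand": 1, "linear": [0, 0, 0], "roll": 0}
  ]
}}

```text
time_s: 2.2
position: [0.4311, -0.1356, 0.0399]
tcp_rot: [3.078, 0.554, 0.027]
contact_force: [0.4, -0.2, 0.6]
grip_width: 0.0886
```

>>> {"op": "play_rows", "data": {
  "targets": [
    {"hand": -1, "linear": [0, 0, 0], "roll": 0},
    {"hand": -1, "linear": [0, 0, 0], "roll": 0},
    {"hand": -1, "linear": [0, 0, 0], "roll": 0},
    {"hand": -1, "linear": [0, 0, 0], "roll": 0},
    {"hand": -1, "linear": [0, 0, 0], "roll": 0}
  ]
}}

```text
time_s: 2.7
position: [0.4325, -0.1367, 0.0439]
tcp_rot: [3.074, 0.553, 0.034]
contact_force: [-0.4, -0.2, -2.7]
grip_width: 0.0603
```

```bash
python3 plan.py 0.424 -0.128 0.100
```

```text
t 2.7 pos [ 0.4325 -0.1367  0.0439] psi 20.4 zaxis [ 0.024 -0.014 -1.   ] F [-0.4 -0.2 -2.7] w 0.0603 j [-0.57  0.42  1.94  0.    0.75  0.65]
tool shift mm [ -3.9 -10.  -56.4] len 57.4 rows@45 1.3 roll None
```

```bash
python3 - <<'E'
from station import bot
import cv2,numpy as np
o=bot.get_obs(); print(np.round(o["tau"],2),np.round(o["joint_velocities"],3),np.round(o["contact_force"],2),np.round(o["torque"],2))
for n in ["side","top"]:
    d=bot.get_image(n); np.savez(f"{n}2.npz",**d)
    cv2.imwrite(f"pics/{n}2.png",d["image"])
c=np.load("side2.npz")["image"][140:240,290:400]
cv2.imwrite("pics/side2c.png",cv2.resize(c,None,fx=6,fy=6,interpolation=cv2.INTER_CUBIC))
E
```

```text
[ 1.000e-02 -3.793e+01 -1.757e+01  5.000e-02 -1.000e-01  0.000e+00] [-0.001 -0.006 -0.001 -0.002  0.003 -0.002] [-0.44 -0.25 -2.68] [ 0.02 -0.   -0.  ]
```

View pics/side2.png

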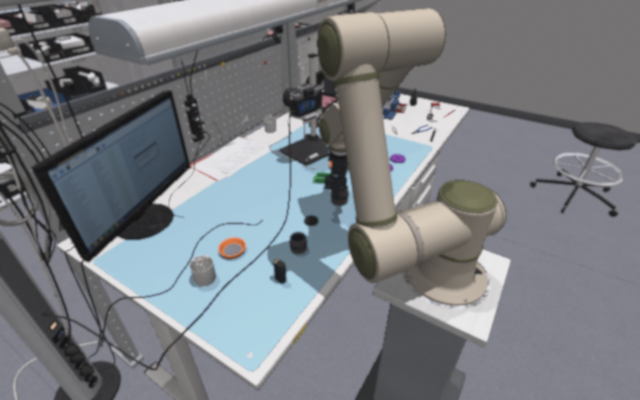

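View pics/side2c.png

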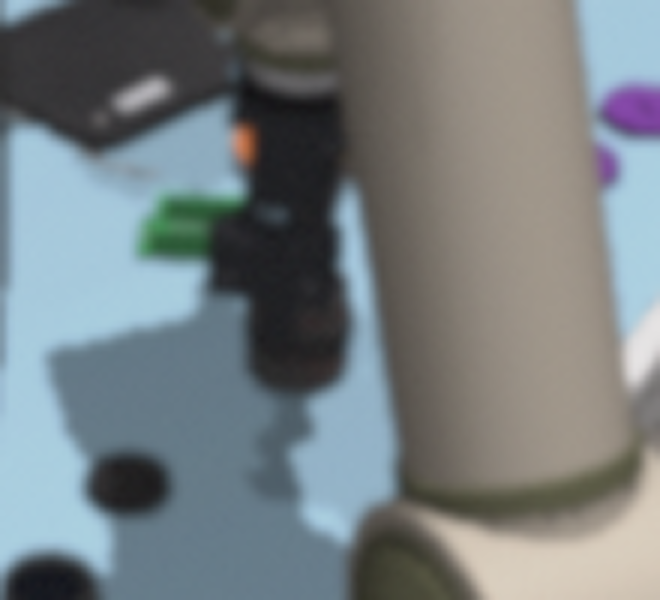

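View pics/top2.png

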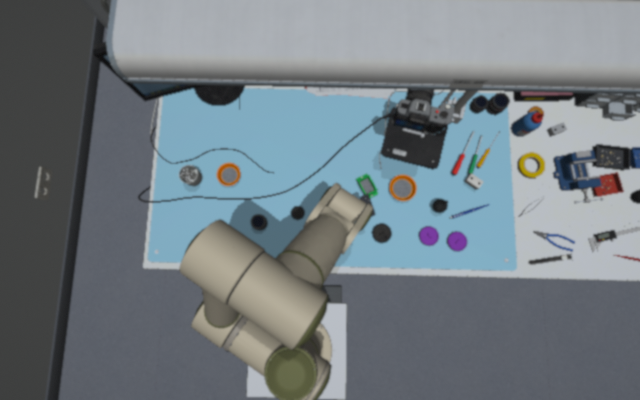

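>>> {"op": "play_rows", "data": {
  "targets": [
    {"hand": -1, "linear": [0, 0, -10], "roll": 0},
    {"hand": -1, "linear": [0, 0, -10], "roll": 0}
  ]
}}

```text
time_s: 3.0
position: [0.4314, -0.1361, 0.064]
tcp_rot: [3.076, 0.553, 0.03]
contact_force: [-0.3, -0.5, -1.9]
grip_width: 0.0603
```

```bash
python3 plan.py 0.424 -0.128 0.100
```

```text
t 3.0 pos [ 0.4314 -0.1361  0.064 ] psi 20.4 zaxis [ 0.022 -0.012 -1.   ] F [-0.3 -0.5 -1.9] w 0.0603 j [-0.57  0.38  1.93  0.    0.81  0.65]
tool shift mm [ -3.5  -9.4 -36.3] len 37.6 rows@45 0.8 roll None
```

>>> {"op": "play_rows", "data": {
  "targets": [
    {"hand": -1, "linear": [0, 0, -25], "roll": 0},
    {"hand": -1, "linear": [0, 0, -25], "roll": 0},
    {"hand": -1, "linear": [0, 0, 0], "roll": 0}
  ]
}}

```text
time_s: 3.3
position: [0.4306, -0.1356, 0.1184]
tcp_rot: [3.075, 0.553, 0.033]
contact_force: [-0.2, 0.4, -2.0]
grip_width: 0.0606
```

```bash
python3 plan.py 0.547 -0.349 0.110; python3 - <<'E'
from station import bot
from h import *
d=bot.get_image("side"); np.savez("side3.npz",**d)
c=d["image"][120:220,280:390]
im=cv2.resize(c,None,fx=6,fy=6,interpolation=cv2.INTER_CUBIC)
o=bot.get_obs(); p=np.array(o["position"])
# overlay expected lens: bottom at p.z-off
for off,col in ((.028,(0,255,255)),(.040,(255,0,255))):
    q=np.array([proj(d,np.array(a)) for a in circ(p[0],p[1],.0325,p[2]-off)]); q=((q-[280,120]+.5)*6-.5).astype(int); cv2.polylines(im,[q],True,col,1)
cv2.imwrite("pics/side3c.png",im)
E
```

```text
t 3.3 pos [ 0.4306 -0.1356  0.1184] psi 20.4 zaxis [ 0.024 -0.013 -1.   ] F [-0.2  0.4 -2. ] w 0.0606 j [-0.57  0.28  1.89  0.    0.94  0.65]
tool shift mm [ 34.6 240.3  14. ] len 243.2 rows@45 5.4 roll None
```

View pics/side3c.png

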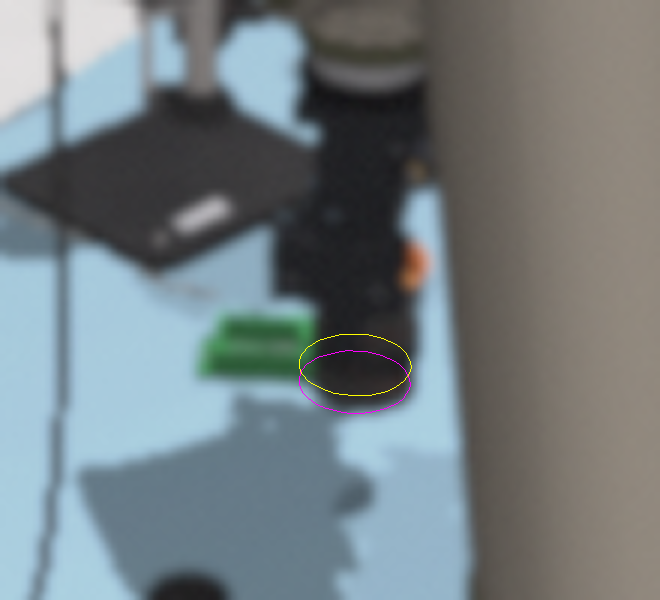

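>>> {"op": "play_rows", "data": {
  "targets": [
    {"hand": -1, "linear": [6, 30, 1], "roll": 0},
    {"hand": -1, "linear": [6, 40, 1], "roll": 0},
    {"hand": -1, "linear": [6, 40, 1], "roll": 0},
    {"hand": -1, "linear": [6, 40, 1], "roll": 0},
    {"hand": -1, "linear": [6, 40, 1], "roll": 0}
  ]
}}

```text
time_s: 3.85
position: [0.5241, -0.3033, 0.1094]
tcp_rot: [3.083, 0.561, 0.021]
contact_force: [0.4, 0.6, -1.1]
grip_width: 0.0602
```

>>> {"op": "play_rows", "data": {
  "targets": [
    {"hand": -1, "linear": [5, 35, 1], "roll": 0},
    {"hand": -1, "linear": [3, 15, 1], "roll": 0},
    {"hand": -1, "linear": [0, 0, 0], "roll": 0}
  ]
}}

```text
time_s: 4.15
position: [0.5494, -0.352, 0.1014]
tcp_rot: [3.088, 0.557, 0.015]
contact_force: [0.1, 0.8, -2.6]
grip_width: 0.0604
```

```bash
python3 plan.py 0.551 -0.348 0.080; python3 - <<'E'
from station import bot
from h import *
for n in ("side","top"):
    d=bot.get_image(n); np.savez(f"{n}4.npz",**d)
d=load("side4.npz"); print(proj(d,[.547,-.349,.018]))
c=d["image"][100:200,285:395]
cv2.imwrite("pics/side4c.png",cv2.resize(c,None,fx=6,fy=6,interpolation=cv2.INTER_CUBIC))
cv2.imwrite("pics/top4c.png",cv2.resize(load("top4.npz")["image"][130:250,330:470],None,fx=5,fy=5,interpolation=cv2.INTER_CUBIC))
E
```

```text
t 4.15 pos [ 0.5494 -0.352   0.1014] psi 20.4 zaxis [ 0.01  -0.002 -1.   ] F [ 0.1  0.8 -2.6] w 0.0604 j [-0.75  0.71  1.25  0.01  1.18  0.46]
tool shift mm [ 2.7 -3.3 21.4] len 21.8 rows@45 0.5 roll None
(np.float64(339.48075667855795), np.float64(162.0679155550516))
```

View pics/side4c.png

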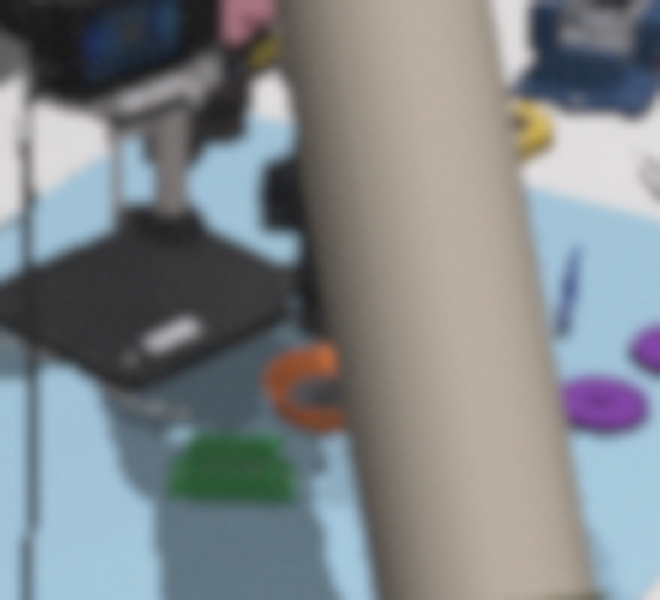

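View pics/top4c.png

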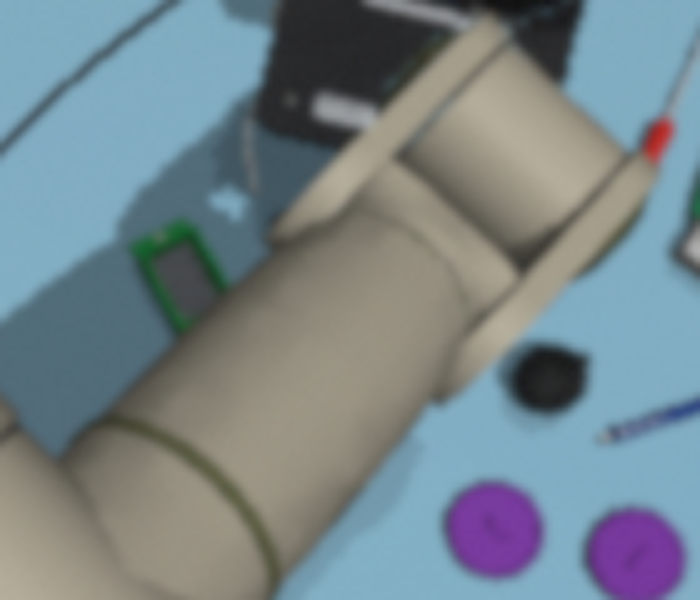

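>>> {"op": "play_rows", "data": {
  "targets": [
    {"hand": -1, "linear": [2.5, -3, 10], "roll": 0},
    {"hand": -1, "linear": [0, 0, 15], "roll": 0},
    {"hand": -1, "linear": [0, 0, 15], "roll": 0},
    {"hand": -1, "linear": [0, 0, 6], "roll": 0},
    {"hand": -1, "linear": [0, 0, 0], "roll": 0}
  ]
}}

```text
time_s: 4.75
position: [0.5493, -0.3403, 0.0525]
tcp_rot: [3.09, 0.565, 0.012]
contact_force: [0.6, 0.7, -1.8]
grip_width: 0.0603
```

```bash
python3 plan.py 0.551 -0.348 0.044
```

```text
t 4.75 pos [ 0.5493 -0.3403  0.0525] psi 20.7 zaxis [ 0.007  0.001 -1.   ] F [ 0.6  0.7 -1.8] w 0.0603 j [-0.74  0.76  1.3   0.01  1.08  0.47]
tool shift mm [-1.2  7.8  8.5] len 11.6 rows@45 0.3 roll None
```

>>> {"op": "play_rows", "data": {
  "targets": [
    {"hand": -1, "linear": [-1, 7.8, 0], "roll": 0},
    {"hand": -1, "linear": [0, 0, 0], "roll": 0}
  ]
}}

```text
time_s: 4.95
position: [0.5515, -0.348, 0.0534]
tcp_rot: [3.089, 0.566, 0.013]
contact_force: [0.1, -1.3, -2.6]
grip_width: 0.0602
```

```bash
python3 plan.py 0.551 -0.348 0.044
```

```text
t 4.95 pos [ 0.5515 -0.348   0.0534] psi 20.8 zaxis [ 0.008  0.001 -1.   ] F [ 0.1 -1.3 -2.6] w 0.0602 j [-0.74  0.77  1.28  0.01  1.09  0.46]
tool shift mm [-0.6 -0.2  9.4] len 9.4 rows@45 0.2 roll None
```

>>> {"op": "play_rows", "data": {
  "targets": [
    {"hand": -1, "linear": [0, 0, 3], "roll": 0},
    {"hand": -1, "linear": [0, 0, 2], "roll": 0}
  ]
}}

```text
time_s: 5.15
position: [0.552, -0.3486, 0.0493]
tcp_rot: [3.088, 0.565, 0.015]
contact_force: [-0.6, -0.3, -2.0]
grip_width: 0.0603
```

>>> {"op": "play_rows", "data": {
  "targets": [
    {"hand": -1, "linear": [0, 0, 2], "roll": 0}
  ]
}}

```text
time_s: 5.25
position: [0.5522, -0.3487, 0.0476]
tcp_rot: [3.087, 0.565, 0.015]
contact_force: [-2.4, 4.8, 13.7]
grip_width: 0.0602
```

>>> {"op": "play_rows", "data": {
  "targets": [
    {"hand": -1, "linear": [0, 0, 1.5], "roll": 0}
  ]
}}

```text
time_s: 5.35
position: [0.5525, -0.3486, 0.0476]
tcp_rot: [3.087, 0.565, 0.016]
contact_force: [-5.6, 6.5, 17.4]
grip_width: 0.0603
```

>>> {"op": "play_rows", "data": {
  "targets": [
    {"hand": -1, "linear": [0, 0, -0.3], "roll": 0},
    {"hand": -1, "linear": [0, 0, 0], "roll": 0}
  ]
}}

```text
time_s: 5.55
position: [0.5527, -0.3486, 0.0485]
tcp_rot: [3.086, 0.565, 0.017]
contact_force: [-0.6, 0.1, -2.0]
grip_width: 0.0605
```

>>> {"op": "play_rows", "data": {
  "targets": [
    {"hand": 0.45, "linear": [0, 0, 0], "roll": 0},
    {"hand": 0.6, "linear": [0, 0, 0], "roll": 0},
    {"hand": 1, "linear": [0, 0, 0], "roll": 0},
    {"hand": 1, "linear": [0, 0, 0], "roll": 0},
    {"hand": 1, "linear": [0, 0, 0], "roll": 0}
  ]
}}

```text
time_s: 6.05
position: [0.5529, -0.3489, 0.0486]
tcp_rot: [3.085, 0.565, 0.018]
contact_force: [0.3, 0.2, 0.6]
grip_width: 0.0876
```

```bash
python3 plan.py 0.551 -0.348 0.15
```

```text
t 6.05 pos [ 0.5529 -0.3489  0.0486] psi 20.7 zaxis [ 0.012 -0.003 -1.   ] F [0.3 0.2 0.6] w 0.0876 j [-0.74  0.77  1.28  0.01  1.08  0.46]
tool shift mm [  -0.4   -0.8 -101.4] len 101.4 rows@45 2.3 roll None
```

```bash
cat > path.py <<'E'
import sys,json,numpy as np
from station import bot
from scipy.spatial.transform import Rotation as R
# usage: path.py step x,y,z,psi x,y,z,psi ...
def run(step,wps):
    o=bot.get_obs(); p=np.array(o["position"]); M=R.from_rotvec(o["tcp_rot"]).as_matrix(); psi=np.degrees(np.arctan2(M[1,0],M[0,0]))
    print("t",round(o["time_s"],2),"pos",np.round(p,4),"psi",round(psi,1),"tilt",np.round(M[:2,2],3),"F",np.round(o["contact_force"],1),"w",round(o["grip_width"],4))
    for w in wps:
        q=np.array(w[:3]); tp=w[3] if len(w)>3 else psi
        n=max(1,int(np.ceil(max(np.linalg.norm(q-p)/step,abs(tp-psi)/8.5))))
        print("->",w,"n",n)
        for i in range(n):
            d=M.T@((q-p)/n)*1000; r=-(tp-psi)/n
            print("  ",json.dumps({"linear":[float(v) for v in np.round(d,1)],"roll":round(r,1)}))
            M=M@R.from_euler("z",r,degrees=True).as_matrix()
        p=q; psi=tp
if __name__=="__main__":
    run(float(sys.argv[1]),[tuple(map(float,a.split(","))) for a in sys.argv[2:]])
E
python3 path.py 42 0.553,-0.349,0.15 0.45,-0.20,0.16,45 0.40,0.0,0.16,75 0.414,0.141,0.12,90
```

```text
t 6.05 pos [ 0.5529 -0.3489  0.0486] psi 20.7 tilt [ 0.012 -0.003] F [0.3 0.2 0.6] w 0.0876
-> (0.553, -0.349, 0.15) n 1
   {"linear": [1.1, 0.8, -101.4], "roll": -0.0}
-> (0.45, -0.2, 0.16, 45.0) n 3
   {"linear": [-14.5, -58.6, -3.9], "roll": -8.1}
   {"linear": [-6.1, -60.0, -3.9], "roll": -8.1}
   {"linear": [2.4, -60.3, -3.9], "roll": -8.1}
-> (0.4, 0.0, 0.16, 75.0) n 4
   {"linear": [26.5, -44.2, -0.3], "roll": -7.5}
   {"linear": [32.1, -40.4, -0.3], "roll": -7.5}
   {"linear": [37.1, -35.8, -0.3], "roll": -7.5}
   {"linear": [41.4, -30.7, -0.3], "roll": -7.5}
-> (0.414, 0.141, 0.12, 90.0) n 2
   {"linear": [69.9, -11.7, 19.9], "roll": -7.5}
   {"linear": [70.8, -2.5, 19.9], "roll": -7.5}
```

>>> {"op": "play_rows", "data": {
  "targets": [
    {"hand": 1, "linear": [0, 0, -12], "roll": 0},
    {"hand": 1, "linear": [0, 0, -15], "roll": 0},
    {"hand": 1, "linear": [0, 0, -35], "roll": 0},
    {"hand": 1, "linear": [0, 0, -40], "roll": 0}
  ]
}}

```text
time_s: 6.45
position: [0.5501, -0.3474, 0.1517]
tcp_rot: [-3.088, -0.565, -0.01]
contact_force: [-0.1, 0.9, 0.4]
grip_width: 0.0879
```

```bash
python3 path.py 0.042  0.45,-0.20,0.16,45 0.40,0.0,0.16,75 0.414,0.141,0.12,90
```

```text
t 6.45 pos [ 0.5501 -0.3474  0.1517] psi 20.7 tilt [0.006 0.003] F [-0.1  0.9  0.4] w 0.0879
-> (0.45, -0.2, 0.16, 45.0) n 5
   {"linear": [-8.3, -34.7, -1.7], "roll": -4.9}
   {"linear": [-5.3, -35.2, -1.7], "roll": -4.9}
   {"linear": [-2.3, -35.6, -1.7], "roll": -4.9}
   {"linear": [0.7, -35.6, -1.7], "roll": -4.9}
   {"linear": [3.7, -35.4, -1.7], "roll": -4.9}
-> (0.4, 0.0, 0.16, 75.0) n 5
   {"linear": [21.2, -35.4, 0.1], "roll": -6.0}
   {"linear": [24.8, -32.9, 0.1], "roll": -6.0}
   {"linear": [28.1, -30.2, 0.1], "roll": -6.0}
   {"linear": [31.1, -27.1, 0.1], "roll": -6.0}
   {"linear": [33.8, -23.7, 0.1], "roll": -6.0}
-> (0.414, 0.141, 0.12, 90.0) n 4
   {"linear": [34.9, -5.8, 10.1], "roll": -3.8}
   {"linear": [35.2, -3.5, 10.1], "roll": -3.8}
   {"linear": [35.4, -1.2, 10.1], "roll": -3.8}
   {"linear": [35.4, 1.1, 10.1], "roll": -3.8}
```

>>> {"op": "play_rows", "data": {
  "targets": [
    {"hand": 1, "linear": [-8, -34.5, -2], "roll": -5},
    {"hand": 1, "linear": [-5, -35, -2], "roll": -5},
    {"hand": 1, "linear": [-2, -35.5, -2], "roll": -5},
    {"hand": 1, "linear": [1, -35.5, -2], "roll": -5},
    {"hand": 1, "linear": [4, -35.5, -2], "roll": -5}
  ]
}}

```text
time_s: 6.95
position: [0.4503, -0.2011, 0.1732]
tcp_rot: [2.867, 1.231, 0.026]
contact_force: [-0.4, -0.2, 0.2]
grip_width: 0.0879
```

>>> {"op": "play_rows", "data": {
  "targets": [
    {"hand": 1, "linear": [21, -35.5, 0], "roll": -6},
    {"hand": 1, "linear": [25, -33, 0], "roll": -6},
    {"hand": 1, "linear": [28, -30, 0], "roll": -6},
    {"hand": 1, "linear": [31, -27, 0], "roll": -6},
    {"hand": 1, "linear": [34, -23.5, 0], "roll": -6}
  ]
}}

```text
time_s: 7.45
position: [0.391, 0.0025, 0.1758]
tcp_rot: [2.423, 1.943, 0.025]
contact_force: [1.3, -0.1, -1.6]
grip_width: 0.0881
```

>>> {"op": "play_rows", "data": {
  "targets": [
    {"hand": 1, "linear": [35, -6, 8], "roll": -4},
    {"hand": 1, "linear": [35, -3.5, 8], "roll": -4},
    {"hand": 1, "linear": [35, -1, 8], "roll": -4},
    {"hand": 1, "linear": [15, 0, 8], "roll": -2},
    {"hand": 1, "linear": [0, 0, 0], "roll": 0}
  ]
}}

```text
time_s: 7.95
position: [0.3966, 0.1307, 0.1479]
tcp_rot: [2.14, 2.235, 0.031]
contact_force: [0.5, -0.0, 0.7]
grip_width: 0.0879
```

```bash
python3 path.py 0.04 0.414,0.141,0.09,90; python3 - <<'E'
from station import bot
from h import *
for n in ("side","top"):
    d=bot.get_image(n); np.savez(f"{n}5.npz",**d)
d=load("side5.npz");t=load("top5.npz")
for n,dd in (("side",d),("top",t)):
    u,v=proj(dd,[.547,-.349,.05]); u,v=int(u),int(v)
    im=cv2.resize(dd["image"][v-22:v+22,u-22:u+22],(396,396),interpolation=cv2.INTER_CUBIC)
    cv2.imwrite(f"pics/{n}5c.png",im)
a=cv2.imread("pics/side5c.png");b=cv2.imread("pics/top5c.png"); cv2.imwrite("pics/n5.png",np.hstack([a,b]))
for cn,dd in (("top",t),("side",d)):
    for nm,m,x0,f in [("lensL",cyl(.0325,.062,.004),(.547,-.349),dark),("nestL",cyl(.0475,.018),(.547,-.349),orange)]:
        x,e,_,_=fit(dd,m,x0,f); print(nm,cn,np.round(x,4),round(e,4))
E
```

```text
t 7.95 pos [0.3966 0.1307 0.1479] psi 92.5 tilt [ 0.048 -0.018] F [ 0.5 -0.   0.7] w 0.0879
-> (0.414, 0.141, 0.09, 90.0) n 2
   {"linear": [5.3, 7.6, 29.2], "roll": 1.2}
   {"linear": [5.5, 7.4, 29.2], "roll": 1.2}
lensL top [ 0.5409 -0.3416] 0.0887
nestL top [ 0.5458 -0.3462] 0.2096
lensL side [ 0.541  -0.3338] 0.1294
nestL side [ 0.5469 -0.3494] 0.1557
```

View pics/n5.png

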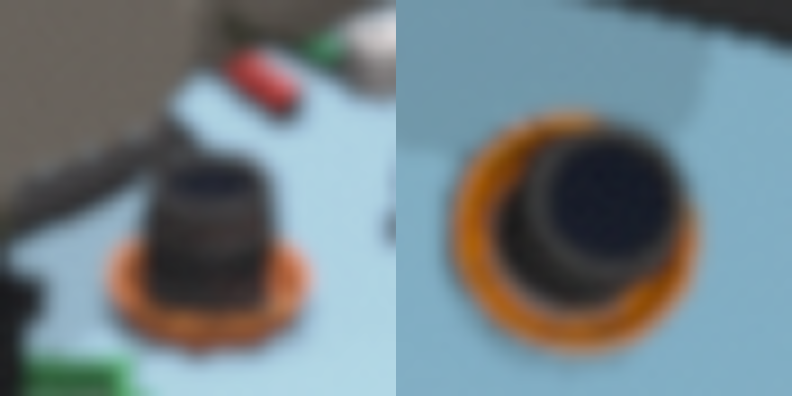

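```bash
python3 - <<'E'
from scipy.spatial.transform import Rotation as R
import numpy as np
from h import *
for nm,r in [("s",(-3.089,-.554,.001)),("",(-3.086,-.56,.002)),("",(-3.089,-.561,0)),("descL",(3.078,.554,.027)),("close",(3.074,.553,.034)),("up",(3.076,.553,.03)),("up",(3.075,.553,.033)),("tr",(3.083,.561,.021)),("tr",(3.088,.557,.015)),("dn",(3.09,.565,.012)),("dn",(3.086,.565,.017)),("open",(3.085,.565,.018)),("rise",(-3.088,-.565,-.01)),("t1",(2.867,1.231,.026)),("t2",(2.423,1.943,.025)),("t3",(2.14,2.235,.031))]:
    M=R.from_rotvec(r).as_matrix(); print(nm,np.round(M[:2,2],3))
t=load("top5.npz");d=load("side5.npz"); o=[]
for dd in (d,t):
    u,v=proj(dd,[.547,-.349,.05]); u,v=int(u),int(v)
    im=cv2.resize(dd["image"][v-22:v+22,u-22:u+22],(396,396),interpolation=cv2.INTER_CUBIC)
    for z,r,c in((.004,.0325,(0,255,255)),(.066,.0325,(0,255,0)),(.018,.0475,(255,255,0))):
        q=np.array([proj(dd,np.array(a)) for a in circ(.547,-.349,r,z)]); q=((q-[u-22,v-22]+.5)*9-.5).astype(int); cv2.polylines(im,[q],True,c,1)
    o.append(im)
cv2.imwrite("pics/n5b.png",np.hstack(o))
E
```

```text
s [-0.001  0.003]
 [-0.002  0.005]
 [-0.     0.002]
descL [ 0.019 -0.011]
close [ 0.025 -0.014]
up [ 0.022 -0.012]
up [ 0.024 -0.013]
tr [ 0.015 -0.005]
tr [ 0.01  -0.002]
dn [0.008 0.001]
dn [ 0.011 -0.002]
open [ 0.012 -0.003]
rise [0.006 0.003]
t1 [ 0.024 -0.013]
t2 [ 0.035 -0.018]
t3 [ 0.048 -0.018]
```

View pics/n5b.png

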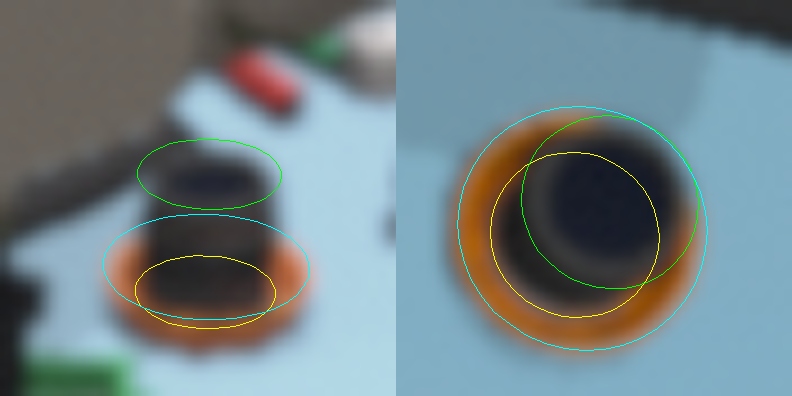

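>>> {"op": "play_rows", "data": {
  "targets": [
    {"hand": 1, "linear": [0, 0, 0], "roll": 0},
    {"hand": 1, "linear": [0, 0, 0], "roll": 0}
  ]
}}

```text
time_s: 8.25
position: [0.3979, 0.1276, 0.1499]
tcp_rot: [2.146, 2.226, 0.034]
contact_force: [-0.4, 0.1, -0.5]
grip_width: 0.0883
```

>>> {"op": "play_rows", "data": {
  "targets": [
    {"hand": 1, "linear": [0, 0, -40], "roll": 0},
    {"hand": 1, "linear": [0, 0, 0], "roll": 0}
  ]
}}

```text
time_s: 8.45
position: [0.3961, 0.1268, 0.1916]
tcp_rot: [2.15, 2.222, 0.034]
contact_force: [-0.5, -0.3, -0.2]
grip_width: 0.0882
```

>>> {"op": "play_rows", "data": {
  "targets": [
    {"hand": 1, "linear": [0, 40, 0], "roll": 0},
    {"hand": 1, "linear": [0, 0, 0], "roll": 0}
  ]
}}

```text
time_s: 8.65
position: [0.4368, 0.1267, 0.194]
tcp_rot: [2.153, 2.218, 0.034]
contact_force: [0.0, -0.1, -0.5]
grip_width: 0.0882
```

>>> {"op": "play_rows", "data": {
  "targets": [
    {"hand": 1, "linear": [0, -40, 0], "roll": 0},
    {"hand": 1, "linear": [0, 0, 0], "roll": 0}
  ]
}}

```text
time_s: 8.85
position: [0.3956, 0.1242, 0.1906]
tcp_rot: [2.157, 2.216, 0.031]
contact_force: [0.5, 0.5, 0.2]
grip_width: 0.0878
```

>>> {"op": "play_rows", "data": {
  "targets": [
    {"hand": 1, "linear": [0, 0, 40], "roll": 0},
    {"hand": 1, "linear": [0, 0, 0], "roll": 0}
  ]
}}

```text
time_s: 9.05
position: [0.398, 0.1226, 0.1505]
tcp_rot: [2.158, 2.213, 0.034]
contact_force: [0.2, 0.0, 0.8]
grip_width: 0.0879
```

>>> {"op": "play_rows", "data": {
  "targets": [
    {"hand": 1, "linear": [12, 38, 0], "roll": 0},
    {"hand": 1, "linear": [12, 38, 0], "roll": 0},
    {"hand": 1, "linear": [12, 38, 0], "roll": 0},
    {"hand": 1, "linear": [12, 38, 0], "roll": 0},
    {"hand": 1, "linear": [0, 0, 0], "roll": 0}
  ]
}}

```text
time_s: 9.55
position: [0.5564, 0.1746, 0.1638]
tcp_rot: [2.161, 2.206, 0.038]
contact_force: [0.1, 0.2, 0.2]
grip_width: 0.088
```

>>> {"op": "play_rows", "data": {
  "targets": [
    {"hand": 1, "linear": [-8, -25, 0], "roll": 0},
    {"hand": 1, "linear": [0, 0, 0], "roll": 0},
    {"hand": 1, "linear": [-8, -25, 0], "roll": 0},
    {"hand": 1, "linear": [0, 0, 0], "roll": 0},
    {"hand": 1, "linear": [0, 0, 0], "roll": 0}
  ]
}}

```text
time_s: 10.05
position: [0.5081, 0.1563, 0.1666]
tcp_rot: [2.161, 2.201, 0.044]
contact_force: [0.9, 0.8, 0.2]
grip_width: 0.0883
```

```bash
python3 path.py 0.04 0.414,0.141,0.09,90
```

```text
t 10.05 pos [0.5081 0.1563 0.1666] psi 91.0 tilt [ 0.06  -0.019] F [0.9 0.8 0.2] w 0.0883
-> (0.414, 0.141, 0.09, 90.0) n 4
   {"linear": [-3.0, -24.7, 17.8], "roll": 0.3}
   {"linear": [-3.1, -24.7, 17.8], "roll": 0.3}
   {"linear": [-3.3, -24.7, 17.8], "roll": 0.3}
   {"linear": [-3.4, -24.7, 17.8], "roll": 0.3}
```

```bash
cat > st.py <<'E'
from station import bot
import numpy as np
from scipy.spatial.transform import Rotation as R
o=bot.get_obs(); M=R.from_rotvec(o["tcp_rot"]).as_matrix()
print("t",round(o["time_s"],2),"p",np.round(np.array(o["position"])*1000,1),"tilt",np.round(M[:2,2],4),"j",np.round(o["joints"],4),"v",np.round(o["joint_velocities"],3),"F",np.round(o["contact_force"],1))
E
python3 st.py;python3 st.py
```

```text
t 10.05 p [508.1 156.3 166.6] tilt [ 0.0602 -0.0191] j [ 0.0896  0.3684  1.6198 -0.0275  1.0952  0.0833] v [-0.004 -0.023  0.02  -0.001  0.015 -0.002] F [0.9 0.8 0.2]
t 10.05 p [508.1 156.3 166.6] tilt [ 0.0602 -0.0191] j [ 0.0896  0.3684  1.6198 -0.0275  1.0952  0.0833] v [-0.004 -0.023  0.02  -0.001  0.015 -0.002] F [0.9 0.8 0.2]
```

>>> {"op": "play_rows", "data": {
  "targets": [
    {"hand": 1, "linear": [0, 0, 0], "roll": 0},
    {"hand": 1, "linear": [0, 0, 0], "roll": 0},
    {"hand": 1, "linear": [0, 0, 0], "roll": 0},
    {"hand": 1, "linear": [0, 0, 0], "roll": 0},
    {"hand": 1, "linear": [0, 0, 0], "roll": 0}
  ]
}}

```text
time_s: 10.55
position: [0.5104, 0.1566, 0.1677]
tcp_rot: [2.161, 2.2, 0.047]
contact_force: [0.1, 0.1, 0.4]
grip_width: 0.0882
```

```bash
python3 st.py
```

```text
t 10.55 p [510.4 156.6 167.7] tilt [ 0.0624 -0.0189] j [ 0.0897  0.3706  1.6133 -0.0274  1.0973  0.0837] v [ 0.001  0.005 -0.004 -0.     0.001  0.   ] F [0.1 0.1 0.4]
```

>>> {"op": "play_rows", "data": {
  "targets": [
    {"hand": 1, "linear": [0, -30, 0], "roll": 0}
  ]
}}

```text
time_s: 10.65
position: [0.482, 0.1558, 0.1658]
tcp_rot: [2.161, 2.198, 0.049]
contact_force: [-0.7, -0.1, -0.2]
grip_width: 0.0883
```

```bash
python3 st.py
```

```text
t 10.65 p [482.  155.8 165.8] tilt [ 0.064  -0.0188] j [ 0.0934  0.3162  1.6967 -0.0282  1.0668  0.0893] v [ 0.059 -0.61   0.945 -0.006 -0.296  0.06 ] F [-0.7 -0.1 -0.2]
```

>>> {"op": "play_rows", "data": {
  "targets": [
    {"hand": 1, "linear": [0, 0, 0], "roll": 0}
  ]
}}

```text
time_s: 10.75
position: [0.4797, 0.156, 0.1653]
tcp_rot: [2.161, 2.2, 0.046]
contact_force: [0.3, 0.0, 0.5]
grip_width: 0.088
```

```bash
python3 st.py
```

```text
t 10.75 p [479.7 156.  165.3] tilt [ 0.0615 -0.0189] j [ 0.0942  0.3136  1.7016 -0.0281  1.067   0.0894] v [-0.019  0.056 -0.116 -0.005 -0.009 -0.002] F [0.3 0.  0.5]
```

>>> {"op": "play_rows", "data": {
  "targets": [
    {"hand": 1, "linear": [0, 0, 30], "roll": 0}
  ]
}}

```text
time_s: 10.85
position: [0.4837, 0.1558, 0.1381]
tcp_rot: [2.158, 2.197, 0.055]
contact_force: [0.2, -0.7, -0.1]
grip_width: 0.0881
```

```bash
python3 st.py
```

```text
t 10.85 p [483.7 155.8 138.1] tilt [ 0.0692 -0.0182] j [ 0.093   0.3522  1.7281 -0.0293  0.9943  0.0902] v [-0.012  0.452  0.393 -0.012 -0.764  0.01 ] F [ 0.2 -0.7 -0.1]
```

>>> {"op": "play_rows", "data": {
  "targets": [
    {"hand": 1, "linear": [0, 0, 0], "roll": 0}
  ]
}}

```text
time_s: 10.95
position: [0.4825, 0.1556, 0.1356]
tcp_rot: [2.16, 2.199, 0.048]
contact_force: [-0.1, 0.1, 0.7]
grip_width: 0.0881
```

```bash
python3 st.py
```

```text
t 10.95 p [482.5 155.6 135.6] tilt [ 0.0638 -0.0187] j [ 0.0927  0.3557  1.7305 -0.0293  0.9938  0.0902] v [ 0.002 -0.07  -0.102  0.003  0.052 -0.002] F [-0.1  0.1  0.7]
```

>>> {"op": "play_rows", "data": {
  "targets": [
    {"hand": 1, "linear": [0, 0, -45], "roll": 0},
    {"hand": 1, "linear": [0, 0, -45], "roll": 0},
    {"hand": 1, "linear": [0, 0, -45], "roll": 0},
    {"hand": 1, "linear": [0, 0, -45], "roll": 0}
  ]
}}

```text
time_s: 11.35
position: [0.4704, 0.1586, 0.32]
tcp_rot: [2.165, 2.203, 0.037]
contact_force: [1.3, -0.4, -1.2]
grip_width: 0.0879
```

```bash
python3 st.py
```

```text
t 11.35 p [470.4 158.6 320. ] tilt [ 0.0543 -0.0196] j [ 0.1016  0.177   1.4616 -0.0251  1.451   0.0869] v [ 0.025 -0.286 -0.879  0.005  1.154 -0.006] F [ 1.3 -0.4 -1.2]
```

>>> {"op": "play_rows", "data": {
  "targets": [
    {"hand": 1, "linear": [0, 0, 0], "roll": 0}
  ]
}}

```text
time_s: 11.45
position: [0.4719, 0.159, 0.3272]
tcp_rot: [2.16, 2.197, 0.051]
contact_force: [0.5, -0.3, -0.5]
grip_width: 0.0881
```

```bash
python3 st.py
```

```text
t 11.45 p [471.9 159.  327.2] tilt [ 0.066  -0.0183] j [ 0.1019  0.1713  1.4507 -0.025   1.4558  0.0868] v [-0.002  0.032  0.078 -0.    -0.029 -0.   ] F [ 0.5 -0.3 -0.5]
```

>>> {"op": "play_rows", "data": {
  "targets": [
    {"hand": 1, "linear": [0, 0, 45], "roll": 0},
    {"hand": 1, "linear": [0, 0, 0], "roll": 0},
    {"hand": 1, "linear": [0, 0, 45], "roll": 0},
    {"hand": 1, "linear": [0, 0, 0], "roll": 0}
  ]
}}

```text
time_s: 11.85
position: [0.48, 0.1575, 0.2415]
tcp_rot: [2.157, 2.194, 0.06]
contact_force: [-0.7, -0.7, 0.6]
grip_width: 0.0881
```

```bash
python3 st.py
```

```text
t 11.85 p [480.  157.5 241.5] tilt [ 0.0735 -0.0174] j [ 0.0972  0.2326  1.5978 -0.0259  1.2398  0.0876] v [ 0.007 -0.1   -0.21   0.003  0.104 -0.001] F [-0.7 -0.7  0.6]
```

>>> {"op": "play_rows", "data": {
  "targets": [
    {"hand": 1, "linear": [0, 0, 0], "roll": 0},
    {"hand": 1, "linear": [0, 0, 0], "roll": 0}
  ]
}}

```text
time_s: 12.05
position: [0.4815, 0.1577, 0.2462]
tcp_rot: [2.155, 2.192, 0.065]
contact_force: [0.2, 0.3, 0.7]
grip_width: 0.0885
```

```bash
python3 st.py
```

```text
t 12.05 p [481.5 157.7 246.2] tilt [ 0.0779 -0.017 ] j [ 0.0973  0.2297  1.589  -0.0259  1.2469  0.0875] v [ 0.004 -0.022 -0.053 -0.001  0.028 -0.   ] F [0.2 0.3 0.7]
```

>>> {"op": "play_rows", "data": {
  "targets": [
    {"hand": 1, "linear": [0, 0, 0], "roll": 0},
    {"hand": 1, "linear": [0, 0, 0], "roll": 0},
    {"hand": 1, "linear": [0, 0, 0], "roll": 0},
    {"hand": 1, "linear": [0, 0, 0], "roll": 0},
    {"hand": 1, "linear": [0, 0, 0], "roll": 0}
  ]
}}

```text
time_s: 12.55
position: [0.4829, 0.158, 0.2512]
tcp_rot: [2.151, 2.188, 0.074]
contact_force: [0.4, 0.0, 0.1]
grip_width: 0.0878
```

```bash
python3 st.py
```

```text
t 12.55 p [482.9 158.  251.2] tilt [ 0.0851 -0.0162] j [ 0.0976  0.2252  1.5817 -0.0258  1.2515  0.0875] v [ 0.002 -0.003 -0.     0.001  0.     0.   ] F [0.4 0.  0.1]
```

>>> {"op": "play_rows", "data": {
  "targets": [
    {"hand": 1, "linear": [0, 0, 10], "roll": 0},
    {"hand": 1, "linear": [0, 0, 10], "roll": 0},
    {"hand": 1, "linear": [0, 0, 10], "roll": 0},
    {"hand": 1, "linear": [0, 0, 10], "roll": 0},
    {"hand": 1, "linear": [0, 0, 10], "roll": 0}
  ]
}}

```text
time_s: 13.05
position: [0.4873, 0.1571, 0.1973]
tcp_rot: [2.151, 2.188, 0.074]
contact_force: [0.8, 0.5, -0.5]
grip_width: 0.0884
```

```bash
python3 st.py
```

```text
t 13.05 p [487.3 157.1 197.3] tilt [ 0.0849 -0.0163] j [ 0.0948  0.282   1.6546 -0.0269  1.122   0.0884] v [-0.007  0.131  0.137 -0.003 -0.26   0.001] F [ 0.8  0.5 -0.5]
```

>>> {"op": "play_rows", "data": {
  "targets": [
    {"hand": 1, "linear": [0, 0, 0], "roll": 0},
    {"hand": 1, "linear": [0, 0, 0], "roll": 0}
  ]
}}

```text
time_s: 13.25
position: [0.4867, 0.157, 0.1953]
tcp_rot: [2.153, 2.19, 0.07]
contact_force: [-0.0, 0.5, 0.5]
grip_width: 0.0882
```

```bash
python3 st.py
```

```text
t 13.25 p [486.7 157.  195.3] tilt [ 0.0816 -0.0166] j [ 0.0946  0.2846  1.6566 -0.0269  1.1208  0.0884] v [-0.     0.011  0.011 -0.001 -0.009 -0.001] F [-0.   0.5  0.5]
```

>>> {"op": "play_rows", "data": {
  "targets": [
    {"hand": 1, "linear": [0, 0, -10], "roll": 0},
    {"hand": 1, "linear": [0, 0, -10], "roll": 0},
    {"hand": 1, "linear": [0, 0, -10], "roll": 0},
    {"hand": 1, "linear": [0, 0, -10], "roll": 0},
    {"hand": 1, "linear": [0, 0, -10], "roll": 0}
  ]
}}

```text
time_s: 13.75
position: [0.4826, 0.158, 0.2505]
tcp_rot: [2.152, 2.189, 0.073]
contact_force: [0.9, 0.2, -0.3]
grip_width: 0.0883
```

```bash
python3 st.py
```

```text
t 13.75 p [482.6 158.  250.5] tilt [ 0.084  -0.0163] j [ 0.0975  0.2258  1.5829 -0.0257  1.2509  0.0875] v [ 0.006 -0.109 -0.165  0.002  0.262 -0.002] F [ 0.9  0.2 -0.3]
```

>>> {"op": "play_rows", "data": {
  "targets": [
    {"hand": 1, "linear": [0, 0, 0], "roll": 0},
    {"hand": 1, "linear": [0, 0, 0], "roll": 0}
  ]
}}

```text
time_s: 13.95
position: [0.483, 0.1581, 0.2527]
tcp_rot: [2.15, 2.187, 0.077]
contact_force: [-0.1, -0.3, -0.9]
grip_width: 0.088
```

```bash
python3 st.py
```

```text
t 13.95 p [483.  158.1 252.7] tilt [ 0.0874 -0.016 ] j [ 0.0977  0.2234  1.5805 -0.0257  1.2523  0.0875] v [-0.002 -0.01  -0.013 -0.002  0.009 -0.   ] F [-0.1 -0.3 -0.9]
```

>>> {"op": "play_rows", "data": {
  "targets": [
    {"hand": 1, "linear": [0, 0, -45], "roll": 0},
    {"hand": 1, "linear": [0, 0, 0], "roll": 0},
    {"hand": 1, "linear": [0, 0, 0], "roll": 0},
    {"hand": 1, "linear": [0, 0, 0], "roll": 0},
    {"hand": 1, "linear": [0, 0, 0], "roll": 0}
  ]
}}

```text
time_s: 14.45
position: [0.4783, 0.1587, 0.296]
tcp_rot: [2.152, 2.19, 0.071]
contact_force: [0.8, 0.7, -1.0]
grip_width: 0.0879
```

```bash
python3 st.py
```

```text
t 14.45 p [478.3 158.7 296. ] tilt [ 0.0824 -0.0165] j [ 0.0999  0.1892  1.5094 -0.0252  1.3626  0.087 ] v [-0.     0.005  0.005 -0.001 -0.006  0.001] F [ 0.8  0.7 -1. ]
```

>>> {"op": "play_rows", "data": {
  "targets": [
    {"hand": 1, "linear": [0, 0, 45], "roll": 0},
    {"hand": 1, "linear": [0, 0, 0], "roll": 0},
    {"hand": 1, "linear": [0, 0, 0], "roll": 0},
    {"hand": 1, "linear": [0, 0, 0], "roll": 0},
    {"hand": 1, "linear": [0, 0, 0], "roll": 0}
  ]
}}

```text
time_s: 14.95
position: [0.4827, 0.158, 0.2526]
tcp_rot: [2.152, 2.189, 0.073]
contact_force: [-0.4, -0.4, 0.2]
grip_width: 0.0882
```

```bash
python3 st.py
```

```text
t 14.95 p [482.7 158.  252.6] tilt [ 0.084  -0.0163] j [ 0.0975  0.2244  1.5793 -0.0257  1.2559  0.0875] v [ 0.    -0.008 -0.014 -0.001  0.012 -0.   ] F [-0.4 -0.4  0.2]
```

>>> {"op": "play_rows", "data": {
  "targets": [
    {"hand": 1, "linear": [0, 45, 0], "roll": 0},
    {"hand": 1, "linear": [0, 0, 0], "roll": 0},
    {"hand": 1, "linear": [0, 0, 0], "roll": 0},
    {"hand": 1, "linear": [0, 0, 0], "roll": 0},
    {"hand": 1, "linear": [0, 0, 0], "roll": 0}
  ]
}}

```text
time_s: 15.45
position: [0.5278, 0.1592, 0.2591]
tcp_rot: [2.15, 2.189, 0.075]
contact_force: [0.1, -0.1, 0.2]
grip_width: 0.0879
```

```bash
python3 st.py
```

```text
t 15.45 p [527.8 159.2 259.1] tilt [ 0.0859 -0.016 ] j [ 0.0913  0.3151  1.4435 -0.0247  1.2989  0.0792] v [ 0.001 -0.014  0.003  0.     0.002 -0.   ] F [ 0.1 -0.1  0.2]
```

>>> {"op": "play_rows", "data": {
  "targets": [
    {"hand": 1, "linear": [0, -45, 0], "roll": 0},
    {"hand": 1, "linear": [0, 0, 0], "roll": 0},
    {"hand": 1, "linear": [0, 0, 0], "roll": 0},
    {"hand": 1, "linear": [0, 0, 0], "roll": 0},
    {"hand": 1, "linear": [0, 0, 0], "roll": 0}
  ]
}}

```text
time_s: 15.95
position: [0.4806, 0.1584, 0.2556]
tcp_rot: [2.15, 2.189, 0.075]
contact_force: [-0.2, 0.5, 0.3]
grip_width: 0.0879
```

```bash
python3 st.py
```

```text
t 15.95 p [480.6 158.4 255.6] tilt [ 0.0861 -0.016 ] j [ 0.0987  0.2169  1.5806 -0.0256  1.2598  0.0875] v [-0.001  0.001 -0.011  0.001  0.002 -0.   ] F [-0.2  0.5  0.3]
```

>>> {"op": "play_rows", "data": {
  "targets": [
    {"hand": 1, "linear": [45, 0, 0], "roll": 0},
    {"hand": 1, "linear": [0, 0, 0], "roll": 0},
    {"hand": 1, "linear": [0, 0, 0], "roll": 0},
    {"hand": 1, "linear": [0, 0, 0], "roll": 0},
    {"hand": 1, "linear": [0, 0, 0], "roll": 0}
  ]
}}

```text
time_s: 16.45
position: [0.4826, 0.2034, 0.2556]
tcp_rot: [2.151, 2.185, 0.078]
contact_force: [-0.0, 0.4, 0.4]
grip_width: 0.0883
```

```bash
python3 st.py
```

```text
t 16.45 p [482.6 203.4 255.6] tilt [ 0.0889 -0.0162] j [ 0.1908  0.2572  1.5295 -0.0343  1.2707  0.1841] v [-0.01  -0.    -0.001 -0.     0.    -0.004] F [-0.   0.4  0.4]
```

>>> {"op": "play_rows", "data": {
  "targets": [
    {"hand": 1, "linear": [-45, 0, 0], "roll": 0},
    {"hand": 1, "linear": [0, 0, 0], "roll": 0},
    {"hand": 1, "linear": [0, 0, 0], "roll": 0},
    {"hand": 1, "linear": [0, 0, 0], "roll": 0},
    {"hand": 1, "linear": [0, 0, 0], "roll": 0}
  ]
}}

```text
time_s: 16.95
position: [0.4839, 0.1559, 0.2567]
tcp_rot: [2.153, 2.182, 0.079]
contact_force: [-0.4, 0.2, -0.8]
grip_width: 0.0879
```

```bash
python3 st.py
```

```text
t 16.95 p [483.9 155.9 256.7] tilt [ 0.0897 -0.0162] j [ 0.0932  0.2195  1.5747 -0.0257  1.2596  0.0866] v [ 0.004  0.002 -0.002  0.     0.001  0.004] F [-0.4  0.2 -0.8]
```

>>> {"op": "play_rows", "data": {
  "targets": [
    {"hand": 1, "linear": [0, 0, -50], "roll": 0},
    {"hand": 1, "linear": [0, 0, -50], "roll": 0},
    {"hand": 1, "linear": [0, 0, 0], "roll": 0},
    {"hand": 1, "linear": [0, 0, 0], "roll": 0},
    {"hand": 1, "linear": [0, 0, 0], "roll": 0}
  ]
}}

```text
time_s: 17.45
position: [0.4738, 0.16, 0.358]
tcp_rot: [2.151, 2.188, 0.076]
contact_force: [-1.0, 0.1, 0.1]
grip_width: 0.0882
```

```bash
python3 st.py
```

```text
t 17.45 p [473.8 160.  358. ] tilt [ 0.0864 -0.0158] j [ 0.1035  0.1569  1.3909 -0.0247  1.5094  0.0869] v [ 0.005  0.012  0.02   0.    -0.006  0.001] F [-1.   0.1  0.1]
```

>>> {"op": "play_rows", "data": {
  "targets": [
    {"hand": 1, "linear": [0, 0, 12], "roll": 0},
    {"hand": 1, "linear": [0, 0, 12], "roll": 0},
    {"hand": 1, "linear": [0, 0, 12], "roll": 0},
    {"hand": 1, "linear": [0, 0, 12], "roll": 0},
    {"hand": 1, "linear": [0, 0, 12], "roll": 0}
  ]
}}

```text
time_s: 17.95
position: [0.4778, 0.1598, 0.291]
tcp_rot: [2.153, 2.193, 0.067]
contact_force: [0.0, -0.7, 0.1]
grip_width: 0.0883
```

```bash
python3 st.py
```

```text
t 17.95 p [477.8 159.8 291. ] tilt [ 0.0788 -0.0163] j [ 0.102   0.1934  1.517  -0.0248  1.3544  0.0879] v [-0.003  0.095  0.24  -0.001 -0.311  0.001] F [ 0.  -0.7  0.1]
```

>>> {"op": "play_rows", "data": {
  "targets": [
    {"hand": 1, "linear": [0, 0, 12], "roll": 0},
    {"hand": 1, "linear": [0, 0, 12], "roll": 0},
    {"hand": 1, "linear": [0, 0, 12], "roll": 0},
    {"hand": 1, "linear": [0, 0, 12], "roll": 0},
    {"hand": 1, "linear": [0, 0, 0], "roll": 0}
  ]
}}

```text
time_s: 18.45
position: [0.4783, 0.1592, 0.2328]
tcp_rot: [2.159, 2.201, 0.05]
contact_force: [-1.1, 0.0, 0.1]
grip_width: 0.0879
```

```bash
python3 st.py
```

```text
t 18.45 p [478.3 159.2 232.8] tilt [ 0.0641 -0.0177] j [ 0.1007  0.2422  1.6083 -0.0255  1.2292  0.089 ] v [ 0.002 -0.006 -0.014  0.001  0.009  0.   ] F [-1.1  0.   0.1]
```

>>> {"op": "play_rows", "data": {
  "targets": [
    {"hand": 1, "linear": [0, 0, -50], "roll": 0},
    {"hand": 1, "linear": [0, 0, 0], "roll": 0},
    {"hand": 1, "linear": [0, 0, -50], "roll": 0},
    {"hand": 1, "linear": [0, 0, 0], "roll": 0},
    {"hand": 1, "linear": [0, 0, 0], "roll": 0}
  ]
}}

```text
time_s: 18.95
position: [0.4708, 0.1613, 0.3283]
tcp_rot: [2.161, 2.205, 0.042]
contact_force: [0.6, -0.3, -1.3]
grip_width: 0.0884
```

```bash
python3 st.py
```

```text
t 18.95 p [470.8 161.3 328.3] tilt [ 0.0578 -0.0182] j [ 0.1065  0.1748  1.4434 -0.0244  1.4679  0.0881] v [ 0.004 -0.037 -0.07   0.003  0.021 -0.   ] F [ 0.6 -0.3 -1.3]
```

>>> {"op": "play_rows", "data": {
  "targets": [
    {"hand": 1, "linear": [0, 0, 20], "roll": 0},
    {"hand": 1, "linear": [0, 0, 20], "roll": 0},
    {"hand": 1, "linear": [0, 0, 20], "roll": 0},
    {"hand": 1, "linear": [0, 0, 20], "roll": 0},
    {"hand": 1, "linear": [0, 0, 20], "roll": 0}
  ]
}}

```text
time_s: 19.45
position: [0.4772, 0.1597, 0.2253]
tcp_rot: [2.159, 2.204, 0.047]
contact_force: [0.8, 0.5, 0.1]
grip_width: 0.0878
```

```bash
python3 st.py
```

```text
t 19.45 p [477.2 159.7 225.3] tilt [ 0.0617 -0.0177] j [ 0.1019  0.2479  1.6213 -0.0255  1.2128  0.0894] v [-0.011  0.202  0.317 -0.003 -0.512  0.004] F [0.8 0.5 0.1]
```

>>> {"op": "play_rows", "data": {
  "targets": [
    {"hand": 1, "linear": [0, 0, 0], "roll": 0},
    {"hand": 1, "linear": [0, 0, 0], "roll": 0}
  ]
}}

```text
time_s: 19.65
position: [0.476, 0.1596, 0.2227]
tcp_rot: [2.161, 2.206, 0.041]
contact_force: [0.4, -0.5, 0.6]
grip_width: 0.0885
```

```bash
python3 st.py
```

```text
t 19.65 p [476.  159.6 222.7] tilt [ 0.0562 -0.0183] j [ 0.1019  0.2506  1.6246 -0.0255  1.2124  0.0895] v [-0.001  0.015  0.02   0.    -0.006 -0.   ] F [ 0.4 -0.5  0.6]
```

>>> {"op": "play_rows", "data": {
  "targets": [
    {"hand": 1, "linear": [0, 0, -50], "roll": 0},
    {"hand": 1, "linear": [0, 0, 0], "roll": 0},
    {"hand": 1, "linear": [0, 0, -50], "roll": 0},
    {"hand": 1, "linear": [0, 0, 0], "roll": 0},
    {"hand": 1, "linear": [0, 0, 0], "roll": 0}
  ]
}}

```text
time_s: 20.15
position: [0.4705, 0.1616, 0.3229]
tcp_rot: [2.159, 2.204, 0.047]
contact_force: [-0.1, -0.1, 0.3]
grip_width: 0.0883
```

```bash
python3 st.py
```

```text
t 20.15 p [470.5 161.6 322.9] tilt [ 0.0613 -0.0176] j [ 0.1072  0.1741  1.458  -0.0242  1.4504  0.0884] v [ 0.004 -0.045 -0.077  0.001  0.023  0.001] F [-0.1 -0.1  0.3]
```

>>> {"op": "play_rows", "data": {
  "targets": [
    {"hand": 1, "linear": [0, 0, 12], "roll": 0},
    {"hand": 1, "linear": [0, 0, 12], "roll": 0},
    {"hand": 1, "linear": [0, 0, 12], "roll": 0},
    {"hand": 1, "linear": [0, 0, 12], "roll": 0},
    {"hand": 1, "linear": [0, 0, 12], "roll": 0}
  ]
}}

```text
time_s: 20.65
position: [0.4739, 0.1604, 0.2577]
tcp_rot: [2.158, 2.204, 0.047]
contact_force: [0.4, -0.5, 0.2]
grip_width: 0.0881
```

>>> {"op": "play_rows", "data": {
  "targets": [
    {"hand": 1, "linear": [0, 0, 12], "roll": 0},
    {"hand": 1, "linear": [0, 0, 12], "roll": 0},
    {"hand": 1, "linear": [0, 0, 12], "roll": 0},
    {"hand": 1, "linear": [0, 0, 12], "roll": 0},
    {"hand": 1, "linear": [0, 0, 0], "roll": 0}
  ]
}}

```text
time_s: 21.15
position: [0.4735, 0.159, 0.1993]
tcp_rot: [2.164, 2.21, 0.034]
contact_force: [-0.0, 0.4, -0.5]
grip_width: 0.0882
```

```bash
python3 st.py
```

```text
t 21.15 p [473.5 159.  199.3] tilt [ 0.05   -0.0187] j [ 0.101   0.2707  1.6625 -0.0257  1.1606  0.0898] v [ 0.001 -0.009 -0.009 -0.     0.004 -0.   ] F [-0.   0.4 -0.5]
```

>>> {"op": "play_rows", "data": {
  "targets": [
    {"hand": 1, "linear": [0, -45, 0], "roll": 0},
    {"hand": 1, "linear": [0, 0, 0], "roll": 0},
    {"hand": 1, "linear": [-18, -12, 0], "roll": 0},
    {"hand": 1, "linear": [0, 0, 0], "roll": 0},
    {"hand": 1, "linear": [0, 0, 0], "roll": 0}
  ]
}}

```text
time_s: 21.65
position: [0.4143, 0.1393, 0.1945]
tcp_rot: [2.166, 2.211, 0.028]
contact_force: [0.7, 0.5, 0.2]
grip_width: 0.0879
```

```bash
python3 st.py; python3 path.py 0.012 0.414,0.141,0.09,90 |head -5
```

```text
t 21.65 p [414.3 139.3 194.5] tilt [ 0.0456 -0.019 ] j [ 0.068   0.1429  1.8364 -0.0245  1.1181  0.0577] v [-0.009 -0.005  0.008 -0.004  0.001 -0.008] F [0.7 0.5 0.2]
t 21.65 pos [0.4143 0.1393 0.1945] psi 91.2 tilt [ 0.046 -0.019] F [0.7 0.5 0.2] w 0.0879
-> (0.414, 0.141, 0.09, 90.0) n 9
   {"linear": [0.4, -0.6, 11.6], "roll": 0.1}
   {"linear": [0.4, -0.6, 11.6], "roll": 0.1}
   {"linear": [0.4, -0.6, 11.6], "roll": 0.1}
```

>>> {"op": "play_rows", "data": {
  "targets": [
    {"hand": 1, "linear": [0, 0, -50], "roll": 0},
    {"hand": 1, "linear": [0, 0, -50], "roll": 0},
    {"hand": 1, "linear": [0, 0, 0], "roll": 0},
    {"hand": 1, "linear": [0, 0, 0], "roll": 0},
    {"hand": 1, "linear": [0, 0, 0], "roll": 0}
  ]
}}

```text
time_s: 22.15
position: [0.4121, 0.1427, 0.2971]
tcp_rot: [2.166, 2.211, 0.03]
contact_force: [0.2, 0.1, -0.7]
grip_width: 0.088
```

```bash
python3 st.py
```

```text
t 22.15 p [412.1 142.7 297.1] tilt [ 0.0461 -0.0184] j [ 0.0763  0.0519  1.6612 -0.0223  1.3839  0.0595] v [ 0.005  0.016  0.011  0.002 -0.009  0.003] F [ 0.2  0.1 -0.7]
```

>>> {"op": "play_rows", "data": {
  "targets": [
    {"hand": 1, "linear": [0, 0, 12], "roll": 0},
    {"hand": 1, "linear": [0, 0, 12], "roll": 0},
    {"hand": 1, "linear": [0, 0, 12], "roll": 0},
    {"hand": 1, "linear": [0, 0, 12], "roll": 0},
    {"hand": 1, "linear": [0, 0, 12], "roll": 0}
  ]
}}

```text
time_s: 22.65
position: [0.4143, 0.142, 0.2299]
tcp_rot: [2.17, 2.215, 0.021]
contact_force: [0.5, -0.3, -0.5]
grip_width: 0.088
```

>>> {"op": "play_rows", "data": {
  "targets": [
    {"hand": 1, "linear": [0, 0, 12], "roll": 0},
    {"hand": 1, "linear": [0, 0, 12], "roll": 0},
    {"hand": 1, "linear": [0, 0, 12], "roll": 0},
    {"hand": 1, "linear": [0, 0, 12], "roll": 0},
    {"hand": 1, "linear": [0, 0, 12], "roll": 0}
  ]
}}

```text
time_s: 23.15
position: [0.414, 0.1409, 0.1606]
tcp_rot: [2.176, 2.221, 0.007]
contact_force: [-0.2, -0.2, 0.7]
grip_width: 0.0881
```

>>> {"op": "play_rows", "data": {
  "targets": [
    {"hand": 1, "linear": [0, 0, 12], "roll": 0},
    {"hand": 1, "linear": [0, 0, 12], "roll": 0},
    {"hand": 1, "linear": [0, 0, 12], "roll": 0},
    {"hand": 1, "linear": [0, 0, 6], "roll": 0},
    {"hand": 1, "linear": [0, 0, 0], "roll": 0}
  ]
}}

```text
time_s: 23.65
position: [0.4114, 0.1401, 0.1101]
tcp_rot: [2.183, 2.227, -0.008]
contact_force: [0.6, -0.6, -0.2]
grip_width: 0.0882
```

```bash
python3 st.py; python3 path.py 0.012 0.414,0.141,0.09,90 |head -5
```

```text
t 23.65 p [411.4 140.1 110.1] tilt [ 0.0131 -0.0203] j [ 0.0698  0.275   1.9263 -0.0264  0.9289  0.0655] v [ 0.002  0.007 -0.001  0.002  0.002  0.002] F [ 0.6 -0.6 -0.2]
t 23.65 pos [0.4114 0.1401 0.1101] psi 91.1 tilt [ 0.013 -0.02 ] F [ 0.6 -0.6 -0.2] w 0.0882
-> (0.414, 0.141, 0.09, 90.0) n 2
   {"linear": [0.6, 1.2, 10.0], "roll": 0.6}
   {"linear": [0.6, 1.2, 10.0], "roll": 0.6}
```

>>> {"op": "play_rows", "data": {
  "targets": [
    {"hand": 1, "linear": [0.5, 2, 12], "roll": 0.5},
    {"hand": 1, "linear": [0.5, 1, 12], "roll": 0.5},
    {"hand": 1, "linear": [0, 0, 12], "roll": 0},
    {"hand": 1, "linear": [0, 0, 12], "roll": 0},
    {"hand": 1, "linear": [0, 0, 0], "roll": 0}
  ]
}}

```text
time_s: 24.15
position: [0.4156, 0.1404, 0.0611]
tcp_rot: [2.202, 2.206, -0.007]
contact_force: [-0.1, 0.5, -0.7]
grip_width: 0.0883
```

```bash
python3 st.py; python3 path.py 0.012 0.414,0.141,0.024,90 |head -5
```

```text
t 24.15 p [415.6 140.4  61.1] tilt [ 0.0139 -0.0202] j [ 0.0698  0.3714  1.9568 -0.0294  0.8012  0.0884] v [ 0.001 -0.023 -0.022  0.002  0.018 -0.   ] F [-0.1  0.5 -0.7]
t 24.15 pos [0.4156 0.1404 0.0611] psi 90.1 tilt [ 0.014 -0.02 ] F [-0.1  0.5 -0.7] w 0.0883
-> (0.414, 0.141, 0.024, 90.0) n 4
   {"linear": [0.3, -0.5, 9.3], "roll": 0.0}
   {"linear": [0.3, -0.5, 9.3], "roll": 0.0}
   {"linear": [0.3, -0.5, 9.3], "roll": 0.0}
```

>>> {"op": "play_rows", "data": {
  "targets": [
    {"hand": 1, "linear": [0, -1, 10], "roll": 0},
    {"hand": 1, "linear": [0, -0.5, 10], "roll": 0},
    {"hand": 1, "linear": [0, 0, 10], "roll": 0},
    {"hand": 1, "linear": [0, 0, 5], "roll": 0},
    {"hand": 1, "linear": [0, 0, 0], "roll": 0}
  ]
}}

```text
time_s: 24.65
position: [0.4151, 0.1398, 0.0243]
tcp_rot: [2.202, 2.206, -0.005]
contact_force: [-0.7, 0.1, -0.0]
grip_width: 0.0881
```

```bash
python3 st.py; python3 path.py 0.012 0.414,0.141,0.024,90 |head -5; python3 - <<'E'
from station import bot
from h import *
d=bot.get_image("side"); np.savez("side6.npz",**d)
u,v=proj(d,[.414,.141,.03]); u,v=int(u),int(v); print(u,v)
cv2.imwrite("pics/s6.png",cv2.resize(d["image"][v-35:v+25,u-35:u+35],None,fx=8,fy=8,interpolation=cv2.INTER_CUBIC))
E
```

```text
t 24.65 p [415.1 139.8  24.3] tilt [ 0.0154 -0.02  ] j [ 0.0684  0.4445  1.981  -0.0326  0.7023  0.0913] v [ 0.     0.002 -0.001  0.     0.001 -0.   ] F [-0.7  0.1 -0. ]
t 24.65 pos [0.4151 0.1398 0.0243] psi 90.1 tilt [ 0.015 -0.02 ] F [-0.7  0.1 -0. ] w 0.0881
-> (0.414, 0.141, 0.024, 90.0) n 1
   {"linear": [1.2, -1.1, 0.2], "roll": 0.1}
297 240
```

View pics/s6.png

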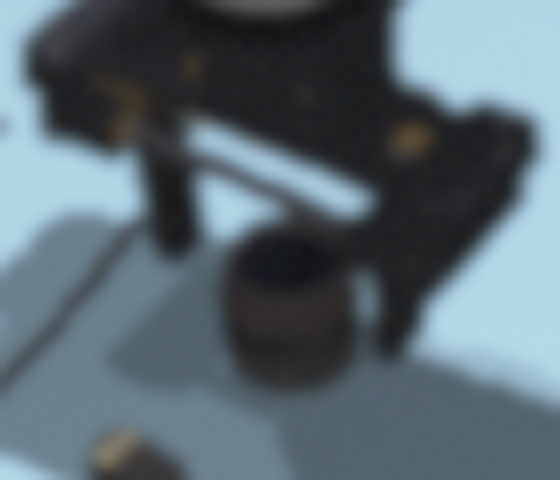

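>>> {"op": "play_rows", "data": {
  "targets": [
    {"hand": -1, "linear": [1, -1, 0], "roll": 0},
    {"hand": -1, "linear": [0, 0, 0], "roll": 0},
    {"hand": -1, "linear": [0, 0, 0], "roll": 0},
    {"hand": -1, "linear": [0, 0, 0], "roll": 0},
    {"hand": -1, "linear": [0, 0, 0], "roll": 0}
  ]
}}

```text
time_s: 25.2
position: [0.4147, 0.141, 0.0255]
tcp_rot: [2.2, 2.205, -0.003]
contact_force: [-0.2, 1.0, -1.6]
grip_width: 0.0505
```

```bash
python3 st.py
```

```text
t 25.2 p [414.7 141.   25.5] tilt [ 0.0176 -0.0199] j [ 0.0714  0.4412  1.9819 -0.0327  0.7026  0.0941] v [ 0.    -0.001 -0.001 -0.002 -0.006  0.   ] F [-0.2  1.  -1.6]
```

>>> {"op": "play_rows", "data": {
  "targets": [
    {"hand": -1, "linear": [0, 0, 0], "roll": 0},
    {"hand": -1, "linear": [0, 0, -20], "roll": 0},
    {"hand": -1, "linear": [0, 0, 0], "roll": 0},
    {"hand": -1, "linear": [0, 0, 0], "roll": 0}
  ]
}}

```text
time_s: 25.6
position: [0.4138, 0.1413, 0.0451]
tcp_rot: [2.201, 2.205, -0.004]
contact_force: [-0.3, -0.0, -1.3]
grip_width: 0.0502
```

```bash
python3 st.py; python3 path.py 0.04 0.58,0.257,0.09,90
```

```text
t 25.6 p [413.8 141.3  45.1] tilt [ 0.0163 -0.02  ] j [ 0.0723  0.3998  1.9727 -0.0308  0.7545  0.0927] v [ 0.    -0.012 -0.014 -0.001  0.003  0.   ] F [-0.3 -0.  -1.3]
t 25.6 pos [0.4138 0.1413 0.0451] psi 90.1 tilt [ 0.016 -0.02 ] F [-0.3 -0.  -1.3] w 0.0502
-> (0.58, 0.257, 0.09, 90.0) n 6
   {"linear": [19.1, 27.9, -7.4], "roll": 0.0}
   {"linear": [19.1, 27.8, -7.4], "roll": 0.0}
   {"linear": [19.1, 27.8, -7.4], "roll": 0.0}
   {"linear": [19.1, 27.8, -7.4], "roll": 0.0}
   {"linear": [19.1, 27.8, -7.4], "roll": 0.0}
   {"linear": [19.1, 27.8, -7.4], "roll": 0.0}
```

>>> {"op": "play_rows", "data": {
  "targets": [
    {"hand": -1, "linear": [0, 0, -45], "roll": 0},
    {"hand": -1, "linear": [0, 0, 0], "roll": 0},
    {"hand": -1, "linear": [19, 28, 0], "roll": 0},
    {"hand": -1, "linear": [19, 28, 0], "roll": 0},
    {"hand": -1, "linear": [19, 28, 0], "roll": 0}
  ]
}}

```text
time_s: 26.1
position: [0.4955, 0.1993, 0.086]
tcp_rot: [2.207, 2.206, -0.015]
contact_force: [0.8, 0.1, -1.0]
grip_width: 0.05
```

>>> {"op": "play_rows", "data": {
  "targets": [
    {"hand": -1, "linear": [19, 28, 0], "roll": 0},
    {"hand": -1, "linear": [19, 28, 0], "roll": 0},
    {"hand": -1, "linear": [0, 0, 0], "roll": 0},
    {"hand": -1, "linear": [0, 0, 0], "roll": 0}
  ]
}}

```text
time_s: 26.5
position: [0.5538, 0.2399, 0.0774]
tcp_rot: [2.209, 2.21, -0.023]
contact_force: [0.8, 0.3, -1.2]
grip_width: 0.0498
```

```bash
python3 st.py; python3 path.py 0.012 0.58,0.257,0.055,90
```

```text
t 26.5 p [553.8 239.9  77.4] tilt [ 0.0019 -0.0227] j [ 0.2243  0.6476  1.4271 -0.0257  1.0702  0.2362] v [ 0.008  0.042 -0.032  0.003 -0.012  0.005] F [ 0.8  0.3 -1.2]
t 26.5 pos [0.5538 0.2399 0.0774] psi 90.0 tilt [ 0.002 -0.023] F [ 0.8  0.3 -1.2] w 0.0498
-> (0.58, 0.257, 0.055, 90.0) n 4
   {"linear": [4.4, 6.6, 5.5], "roll": 0.0}
   {"linear": [4.4, 6.6, 5.5], "roll": 0.0}
   {"linear": [4.4, 6.6, 5.5], "roll": 0.0}
   {"linear": [4.4, 6.6, 5.5], "roll": 0.0}
```

>>> {"op": "play_rows", "data": {
  "targets": [
    {"hand": -1, "linear": [9, 13, 0], "roll": 0},
    {"hand": -1, "linear": [8.5, 13, 2], "roll": 0},
    {"hand": -1, "linear": [0, 0, 2], "roll": 0},
    {"hand": -1, "linear": [0, 0, 0], "roll": 0}
  ]
}}

```text
time_s: 26.9
position: [0.5768, 0.2555, 0.0687]
tcp_rot: [2.212, 2.211, -0.033]
contact_force: [0.7, 0.3, -2.0]
grip_width: 0.05
```

```bash
python3 st.py; python3 path.py 0.012 0.58,0.257,0.04,90; python3 - <<'E'
from station import bot
from h import *
d=bot.get_image("side"); np.savez("side7.npz",**d)
u,v=proj(d,[.58,.257,.03]); u,v=int(u),int(v); print(u,v)
cv2.imwrite("pics/s7.png",cv2.resize(d["image"][v-40:v+30,u-45:u+45],None,fx=8,fy=8,interpolation=cv2.INTER_CUBIC))
E
```

```text
t 26.9 p [576.8 255.5  68.7] tilt [-0.0051 -0.0248] j [ 0.2407  0.7154  1.3292 -0.0255  1.108   0.2527] v [-0.001  0.002  0.005 -0.002 -0.007  0.   ] F [ 0.7  0.3 -2. ]
t 26.9 pos [0.5768 0.2555 0.0687] psi 90.0 tilt [-0.005 -0.025] F [ 0.7  0.3 -2. ] w 0.05
-> (0.58, 0.257, 0.04, 90.0) n 3
   {"linear": [0.7, 1.1, 9.6], "roll": -0.0}
   {"linear": [0.7, 1.1, 9.6], "roll": -0.0}
   {"linear": [0.7, 1.1, 9.6], "roll": -0.0}
230 242
```

View pics/s7.png

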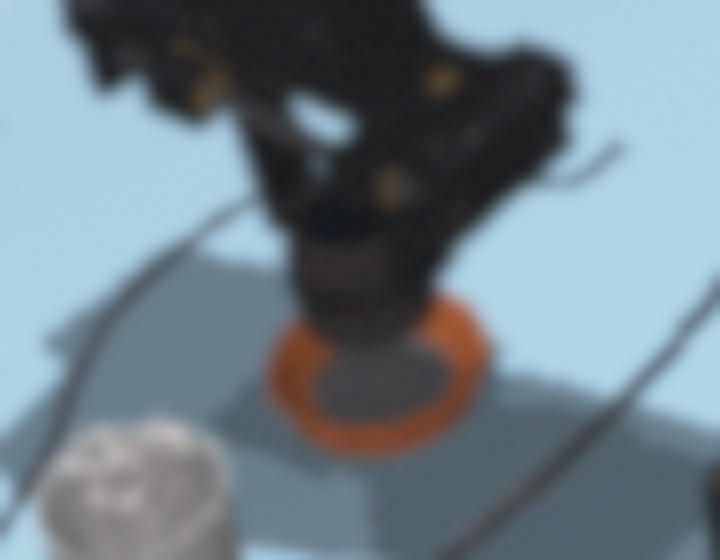

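>>> {"op": "play_rows", "data": {
  "targets": [
    {"hand": -1, "linear": [0.7, 1.1, 9], "roll": 0},
    {"hand": -1, "linear": [0.7, 1.1, 9], "roll": 0},
    {"hand": -1, "linear": [0.7, 1, 8], "roll": 0},
    {"hand": -1, "linear": [0, 0, 0], "roll": 0}
  ]
}}

```text
time_s: 27.35
position: [0.5786, 0.2559, 0.0404]
tcp_rot: [2.213, 2.211, -0.035]
contact_force: [0.3, -0.2, -1.9]
grip_width: 0.0503
```

```bash
python3 st.py; python3 path.py 0.012 0.58,0.257,0.0295,90
```

```text
t 27.35 p [578.6 255.9  40.4] tilt [-0.0064 -0.0251] j [ 0.2407  0.7561  1.3379 -0.0262  1.0599  0.2549] v [-0.002 -0.01  -0.004  0.002  0.002  0.001] F [ 0.3 -0.2 -1.9]
t 27.35 pos [0.5786 0.2559 0.0404] psi 89.9 tilt [-0.006 -0.025] F [ 0.3 -0.2 -1.9] w 0.0503
-> (0.58, 0.257, 0.0295, 90.0) n 1
   {"linear": [1.4, 1.5, 10.9], "roll": -0.1}
```

>>> {"op": "play_rows", "data": {
  "targets": [
    {"hand": -1, "linear": [1, 1.5, 4], "roll": 0},
    {"hand": -1, "linear": [0, 0, 3], "roll": 0},
    {"hand": -1, "linear": [0, 0, 1], "roll": 0}
  ]
}}

```text
time_s: 27.65
position: [0.5803, 0.2568, 0.0317]
tcp_rot: [2.213, 2.21, -0.035]
contact_force: [-0.2, -0.4, -0.8]
grip_width: 0.0499
```

>>> {"op": "play_rows", "data": {
  "targets": [
    {"hand": -1, "linear": [0, 0, 1.5], "roll": 0}
  ]
}}

```text
time_s: 27.75
position: [0.5803, 0.2568, 0.0303]
tcp_rot: [2.213, 2.21, -0.034]
contact_force: [0.3, -0.1, -0.9]
grip_width: 0.0502
```

>>> {"op": "play_rows", "data": {
  "targets": [
    {"hand": -1, "linear": [0, 0, 1.5], "roll": 0}
  ]
}}

```text
time_s: 27.85
position: [0.5804, 0.2568, 0.0298]
tcp_rot: [2.213, 2.21, -0.034]
contact_force: [-7.9, -2.9, 15.2]
grip_width: 0.0501
```

```bash
python3 st.py
```

```text
t 27.85 p [580.4 256.8  29.8] tilt [-0.0057 -0.0252] j [ 0.2414  0.774   1.3361 -0.0267  1.0432  0.2561] v [-0.     0.002  0.    -0.003 -0.003  0.   ] F [-7.9 -2.9 15.2]
```

Contact at the expected height (floor 4 mm + 25.5 mm). Release.

>>> {"op": "play_rows", "data": {
  "targets": [
    {"hand": -1, "linear": [0, 0, 0], "roll": 0},
    {"hand": 0.25, "linear": [0, 0, 0], "roll": 0},
    {"hand": 0.4, "linear": [0, 0, 0], "roll": 0},
    {"hand": 0.8, "linear": [0, 0, 0], "roll": 0},
    {"hand": 0.8, "linear": [0, 0, 0], "roll": 0}
  ]
}}

```text
time_s: 28.35
position: [0.5811, 0.257, 0.0308]
tcp_rot: [2.212, 2.209, -0.031]
contact_force: [-0.6, -0.8, 0.1]
grip_width: 0.0757
```

```bash
python3 st.py
```

```text
t 28.35 p [581.1 257.   30.8] tilt [-0.0033 -0.0246] j [ 0.2414  0.7727  1.3353 -0.0267  1.0428  0.2561] v [-0.    -0.002 -0.004  0.001 -0.001 -0.001] F [-0.6 -0.8  0.1]
```

>>> {"op": "play_rows", "data": {
  "targets": [
    {"hand": 1, "linear": [0, 0, -10], "roll": 0},
    {"hand": 1, "linear": [0, 0, -10], "roll": 0},
    {"hand": 1, "linear": [0, 0, -20], "roll": 0},
    {"hand": 1, "linear": [0, 0, -45], "roll": 0},
    {"hand": 1, "linear": [0, 0, 0], "roll": 0}
  ]
}}

```text
time_s: 28.85
position: [0.5817, 0.2593, 0.1219]
tcp_rot: [2.212, 2.209, -0.029]
contact_force: [0.0, 0.1, 0.8]
grip_width: 0.0878
```

```bash
python3 st.py; python3 path.py 0.04 0.48,0.262,0.15,135 0.385,0.268,0.15,167
```

```text
t 28.85 p [581.7 259.3 121.9] tilt [-0.0021 -0.0242] j [ 0.2447  0.6656  1.2661 -0.0245  1.2179  0.2544] v [-0.003  0.069  0.091 -0.001 -0.037  0.001] F [0.  0.1 0.8]
t 28.85 pos [0.5817 0.2593 0.1219] psi 89.9 tilt [-0.002 -0.024] F [0.  0.1 0.8] w 0.0878
-> (0.48, 0.262, 0.15, 135.0) n 6
   {"linear": [0.3, -17.0, -4.7], "roll": -7.5}
   {"linear": [2.5, -16.8, -4.7], "roll": -7.5}
   {"linear": [4.7, -16.3, -4.7], "roll": -7.5}
   {"linear": [6.8, -15.5, -4.7], "roll": -7.5}
   {"linear": [8.8, -14.5, -4.7], "roll": -7.5}
   {"linear": [10.6, -13.3, -4.7], "roll": -7.5}
-> (0.385, 0.268, 0.15, 167.0) n 4
   {"linear": [17.9, -15.7, 0.0], "roll": -8.0}
   {"linear": [19.9, -13.1, 0.0], "roll": -8.0}
   {"linear": [21.5, -10.2, 0.0], "roll": -8.0}
   {"linear": [22.7, -7.1, 0.0], "roll": -8.0}
```

```bash
python3 path.py 0.04 0.385,0.266,0.16,-13; python3 - <<'E'
from station import bot
from h import *
d=bot.get_image("side"); np.savez("side8.npz",**d)
u,v=proj(d,[.58,.257,.03]); u,v=int(u),int(v)
cv2.imwrite("pics/s8.png",cv2.resize(d["image"][v-30:v+30,u-35:u+35],None,fx=8,fy=8,interpolation=cv2.INTER_CUBIC))
E
```

```text
t 28.85 pos [0.5817 0.2593 0.1219] psi 89.9 tilt [-0.002 -0.024] F [0.  0.1 0.8] w 0.0878
-> (0.385, 0.266, 0.16, -13.0) n 13
   {"linear": [0.4, -15.1, -2.9], "roll": 7.9}
   {"linear": [-1.7, -15.1, -2.9], "roll": 7.9}
   {"linear": [-3.7, -14.7, -2.9], "roll": 7.9}
   {"linear": [-5.7, -14.0, -2.9], "roll": 7.9}
   {"linear": [-7.6, -13.1, -2.9], "roll": 7.9}
   {"linear": [-9.3, -11.9, -2.9], "roll": 7.9}
   {"linear": [-10.9, -10.5, -2.9], "roll": 7.9}
   {"linear": [-12.2, -8.9, -2.9], "roll": 7.9}
   {"linear": [-13.3, -7.2, -2.9], "roll": 7.9}
   {"linear": [-14.2, -5.3, -2.9], "roll": 7.9}
   {"linear": [-14.8, -3.3, -2.9], "roll": 7.9}
   {"linear": [-15.1, -1.2, -2.9], "roll": 7.9}
   {"linear": [-15.1, 0.9, -2.9], "roll": 7.9}
```

View pics/s8.png

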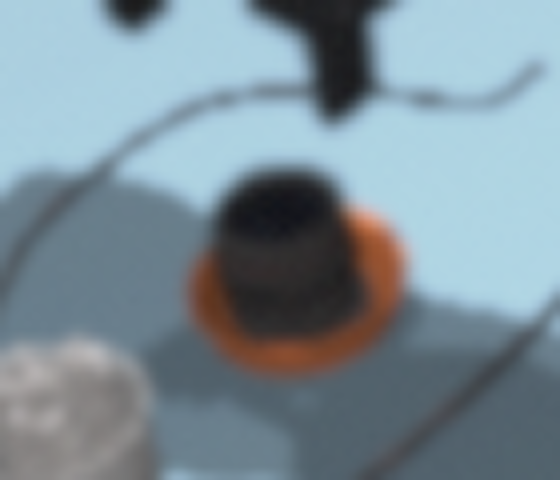

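>>> {"op": "play_rows", "data": {
  "targets": [
    {"hand": 1, "linear": [0.5, -15, -3], "roll": 8},
    {"hand": 1, "linear": [-1.5, -15, -3], "roll": 8},
    {"hand": 1, "linear": [-3.5, -14.5, -3], "roll": 8},
    {"hand": 1, "linear": [-5.5, -14, -3], "roll": 8},
    {"hand": 1, "linear": [-7.5, -13, -3], "roll": 8}
  ]
}}

```text
time_s: 29.4
position: [0.5022, 0.2619, 0.132]
tcp_rot: [2.847, 1.28, -0.034]
contact_force: [1.2, 1.4, 0.1]
grip_width: 0.0878
```

>>> {"op": "play_rows", "data": {
  "targets": [
    {"hand": 1, "linear": [-9.5, -12, -3], "roll": 8},
    {"hand": 1, "linear": [-11, -10.5, -3], "roll": 8},
    {"hand": 1, "linear": [-12, -9, -3], "roll": 8},
    {"hand": 1, "linear": [-13.5, -7, -3], "roll": 8},
    {"hand": 1, "linear": [-14, -5.5, -3], "roll": 8}
  ]
}}

```text
time_s: 29.9
position: [0.4218, 0.2675, 0.146]
tcp_rot: [3.109, 0.181, -0.029]
contact_force: [-0.1, 0.3, 0.7]
grip_width: 0.0882
```

>>> {"op": "play_rows", "data": {
  "targets": [
    {"hand": 1, "linear": [-15, -3.5, -3], "roll": 8},
    {"hand": 1, "linear": [-15, -1, -3], "roll": 8},
    {"hand": 1, "linear": [-15, 1, -3], "roll": 5},
    {"hand": 1, "linear": [0, 0, 0], "roll": 0},
    {"hand": 1, "linear": [0, 0, 0], "roll": 0}
  ]
}}

```text
time_s: 30.4
position: [0.3726, 0.2723, 0.1546]
tcp_rot: [3.082, -0.411, -0.026]
contact_force: [-0.4, 0.1, -0.0]
grip_width: 0.088
```

```bash
python3 st.py; python3 path.py 0.012 0.385,0.268,0.09,-13 | head -4; python3 - <<'E'
from station import bot
from h import *
for n in("top","side"):
    d=bot.get_image(n); np.savez(f"{n}9.npz",**d)
d=load("top9.npz"); u,v=proj(d,[.385,.267,.069]); u,v=int(u),int(v)
a=cv2.resize(d["image"][v-16:v+16,u-16:u+16],(400,400),interpolation=cv2.INTER_CUBIC)
d=load("side9.npz"); u,v=proj(d,[.385,.267,.04]); u,v=int(u),int(v)
b=cv2.resize(d["image"][v-24:v+16,u-20:u+20],(400,400),interpolation=cv2.INTER_CUBIC)
cv2.imwrite("pics/b9.png",cv2.convertScaleAbs(np.hstack([a,b]),alpha=1.3))
E
```

```text
t 30.4 p [372.6 272.3 154.6] tilt [-0.0206 -0.0299] j [ 0.3874  0.2824  1.7754 -0.0222  1.1143  2.2332] v [ 0.003 -0.007  0.01   0.001 -0.     0.006] F [-0.4  0.1 -0. ]
t 30.4 pos [0.3726 0.2723 0.1546] psi -15.2 tilt [-0.021 -0.03 ] F [-0.4  0.1 -0. ] w 0.088
-> (0.385, 0.268, 0.09, -13.0) n 6
   {"linear": [2.3, -0.2, 10.7], "roll": -0.4}
   {"linear": [2.3, -0.2, 10.7], "roll": -0.4}
```

View pics/b9.png

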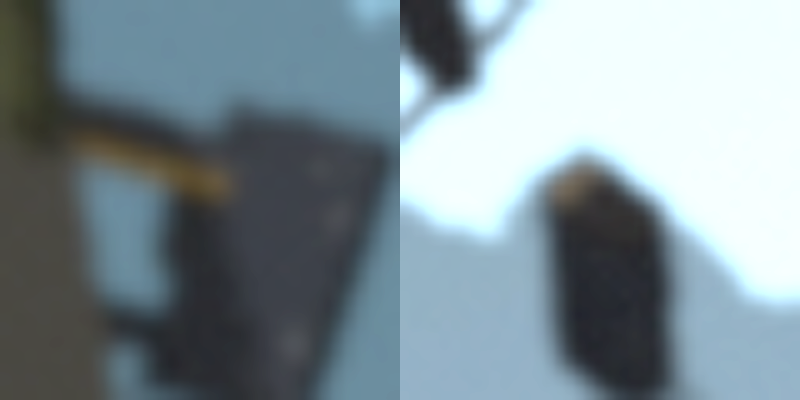

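```bash
python3 - <<'E'
from h import *
t=load("top0.npz");s=load("side0.npz")
print(ray(t,216.99,228.9,.069),ray(s,279.3,263.0,.069))
# overlay candidates on top0/side0 crops
o=[]
for (x,y,ya) in ((.384,.2685,-13),(.384,.2685,-20)):
  for d,(u0,v0,n) in ((t,(205,215,28)),(s,(262,250,40))):
    im=cv2.resize(d["image"][v0:v0+n,u0:u0+n],(380,380),interpolation=cv2.INTER_CUBIC); im=cv2.convertScaleAbs(im,alpha=1.5)
    k=380/n; P=box(.038,.022,.069)((x,y,np.radians(ya)))
    q=[((np.array(proj(d,np.array(p)))-[u0,v0]+.5)*k-.5).astype(int) for p in P]
    for a,b in ((1,3),(3,7),(7,5),(5,1),(0,2),(2,6),(6,4),(4,0),(0,1),(2,3),(4,5),(6,7)): cv2.line(im,tuple(map(int,q[a])),tuple(map(int,q[b])),(0,255,255) if a%2 and b%2 else (0,255,0),1)
    o.append(im)
cv2.imwrite("pics/bov.png",cv2.resize(np.vstack([np.hstack(o[:2]),np.hstack(o[2:])]),(600,600)))
E
```

```text
[0.38295625 0.26892026 0.069     ] [0.37899345 0.27367224 0.069     ]
```

View pics/bov.png

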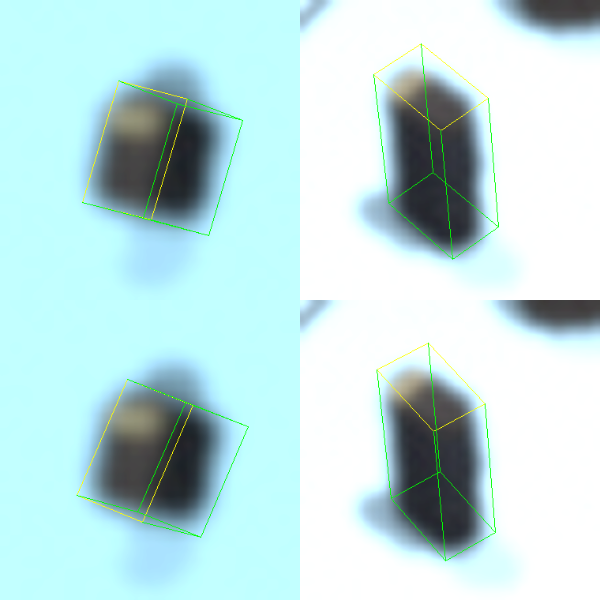

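```bash
python3 path.py 0.04 0.384,0.2665,0.11,-10; python3 path.py 0.4 0.384,0.2665,0.11,-10
```

```text
t 30.5 pos [0.3728 0.2722 0.1545] psi -15.2 tilt [-0.021 -0.03 ] F [0.4 0.6 0.2] w 0.0881
-> (0.384, 0.2665, 0.11, -10.0) n 2
   {"linear": [6.4, 0.5, 22.2], "roll": -2.6}
   {"linear": [6.4, 0.8, 22.2], "roll": -2.6}
t 30.5 pos [0.3728 0.2722 0.1545] psi -15.2 tilt [-0.021 -0.03 ] F [0.4 0.6 0.2] w 0.0881
-> (0.384, 0.2665, 0.11, -10.0) n 1
   {"linear": [12.9, 1.1, 44.4], "roll": -5.2}
```

>>> {"op": "play_rows", "data": {
  "targets": [
    {"hand": 1, "linear": [13, 1, 44], "roll": -5},
    {"hand": 1, "linear": [0, 0, 0], "roll": 0},
    {"hand": 1, "linear": [0, 0, 0], "roll": 0},
    {"hand": 1, "linear": [0, 0, 0], "roll": 0}
  ]
}}

```text
time_s: 30.9
position: [0.3865, 0.2666, 0.1113]
tcp_rot: [3.099, -0.275, -0.025]
contact_force: [-0.1, -0.2, 0.2]
grip_width: 0.0881
```

```bash
python3 st.py; python3 path.py 0.4 0.384,0.2665,0.055,-10; python3 - <<'E'
from station import bot
from h import *
d=bot.get_image("side"); u,v=proj(d,[.385,.267,.06]); u,v=int(u),int(v)
cv2.imwrite("pics/b10.png",cv2.resize(d["image"][v-30:v+30,u-30:u+30],(540,540),interpolation=cv2.INTER_CUBIC))
E
```

```text
t 30.9 p [386.5 266.6 111.3] tilt [-0.019  -0.0292] j [ 0.3647  0.3592  1.8005 -0.0242  1.0102  2.126 ] v [ 0.002 -0.016 -0.026  0.002  0.017  0.015] F [-0.1 -0.2  0.2]
t 30.9 pos [0.3865 0.2666 0.1113] psi -10.2 tilt [-0.019 -0.029] F [-0.1 -0.2  0.2] w 0.0881
-> (0.384, 0.2665, 0.055, -10.0) n 1
   {"linear": [-1.7, -1.2, 56.3], "roll": -0.2}
```

View pics/b10.png

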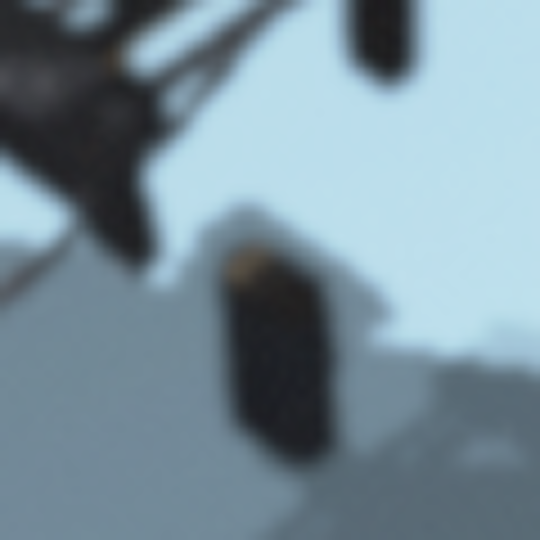

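>>> {"op": "play_rows", "data": {
  "targets": [
    {"hand": 1, "linear": [-1.5, -1, 40], "roll": 0},
    {"hand": 1, "linear": [0, 0, 0], "roll": 0},
    {"hand": 1, "linear": [0, 0, 0], "roll": 0}
  ]
}}

```text
time_s: 31.25
position: [0.3867, 0.2682, 0.0755]
tcp_rot: [3.102, -0.277, -0.013]
contact_force: [-0.0, -0.0, -0.1]
grip_width: 0.0885
```

```bash
python3 st.py; python3 path.py 0.4 0.384,0.2665,0.035,-10
```

```text
t 31.25 p [386.7 268.2  75.5] tilt [-0.0108 -0.0261] j [ 0.3678  0.4151  1.8337 -0.0258  0.9124  2.1328] v [ 0.003  0.012  0.028 -0.003  0.002  0.007] F [-0.  -0.  -0.1]
t 31.25 pos [0.3867 0.2682 0.0755] psi -10.2 tilt [-0.011 -0.026] F [-0.  -0.  -0.1] w 0.0885
-> (0.384, 0.2665, 0.035, -10.0) n 1
   {"linear": [-2.1, 1.1, 40.5], "roll": -0.2}
```

>>> {"op": "play_rows", "data": {
  "targets": [
    {"hand": 1, "linear": [0, 0, 33], "roll": 0},
    {"hand": 1, "linear": [0, 0, 0], "roll": 0},
    {"hand": 1, "linear": [0, 0, 0], "roll": 0}
  ]
}}

```text
time_s: 31.55
position: [0.3892, 0.2688, 0.0477]
tcp_rot: [3.106, -0.278, -0.002]
contact_force: [0.6, -0.3, 0.0]
grip_width: 0.0878
```

```bash
python3 st.py; python3 path.py 0.4 0.384,0.2665,0.035,-10
```

```text
t 31.55 p [389.2 268.8  47.7] tilt [-0.0031 -0.0232] j [ 0.3671  0.4648  1.8507 -0.0276  0.8375  2.1348] v [0.001 0.003 0.012 0.001 0.012 0.003] F [ 0.6 -0.3  0. ]
t 31.55 pos [0.3892 0.2688 0.0477] psi -10.2 tilt [-0.003 -0.023] F [ 0.6 -0.3  0. ] w 0.0878
-> (0.384, 0.2665, 0.035, -10.0) n 1
   {"linear": [-4.8, 2.9, 12.8], "roll": -0.2}
```

>>> {"op": "play_rows", "data": {
  "targets": [
    {"hand": 1, "linear": [-4, 2, 7], "roll": 0},
    {"hand": 1, "linear": [0, 0, 5], "roll": 0},
    {"hand": 1, "linear": [0, 0, 0], "roll": 0}
  ]
}}

```text
time_s: 31.85
position: [0.3861, 0.2679, 0.0386]
tcp_rot: [3.108, -0.278, 0.006]
contact_force: [-0.2, -0.2, 0.2]
grip_width: 0.0883
```

>>> {"op": "play_rows", "data": {
  "targets": [
    {"hand": -1, "linear": [0, 0, 0], "roll": 0},
    {"hand": -1, "linear": [0, 0, 0], "roll": 0},
    {"hand": -1, "linear": [0, 0, 0], "roll": 0},
    {"hand": -1, "linear": [0, 0, 0], "roll": 0},
    {"hand": -1, "linear": [0, 0, 0], "roll": 0}
  ]
}}

```text
time_s: 32.35
position: [0.3866, 0.2681, 0.0394]
tcp_rot: [3.109, -0.278, 0.007]
contact_force: [0.0, 0.0, 0.9]
grip_width: 0.0504
```

```bash
python3 st.py
```

```text
t 32.35 p [386.6 268.1  39.4] tilt [ 0.0029 -0.0209] j [ 0.3677  0.4733  1.8675 -0.0284  0.8058  2.1366] v [-0.001  0.002 -0.002 -0.     0.003  0.001] F [0.  0.  0.9]
```

>>> {"op": "play_rows", "data": {
  "targets": [
    {"hand": -1, "linear": [0, 0, 0], "roll": 0},
    {"hand": -1, "linear": [0, 0, 0], "roll": 0}
  ]
}}

```text
time_s: 32.55
position: [0.3866, 0.2681, 0.0394]
tcp_rot: [3.109, -0.278, 0.007]
contact_force: [-0.1, 0.2, 0.6]
grip_width: 0.034
```

```bash
python3 st.py; python3 plan.py .38 .26 .1 -10
```

```text
t 32.55 p [386.6 268.1  39.4] tilt [ 0.0029 -0.0208] j [ 0.3677  0.4733  1.8674 -0.0284  0.8058  2.1366] v [ 0.002 -0.001  0.001  0.    -0.     0.   ] F [-0.1  0.2  0.6]
t 32.55 pos [0.3866 0.2681 0.0394] psi -10.2 zaxis [ 0.003 -0.021 -1.   ] F [-0.1  0.2  0.6] w 0.034 j [ 0.37  0.47  1.87 -0.03  0.81  2.14]
tool shift mm [ -4.6  10.4 -60.4] len 61.5 rows@45 1.4 roll -0.2
```

>>> {"op": "play_rows", "data": {
  "targets": [
    {"hand": -1, "linear": [0, 0, 0], "roll": 0},
    {"hand": -1, "linear": [0, 0, 0], "roll": 0},
    {"hand": -1, "linear": [0, 0, 0], "roll": 0},
    {"hand": -1, "linear": [0, 0, 0], "roll": 0}
  ]
}}

```text
time_s: 32.95
position: [0.3866, 0.2681, 0.0394]
tcp_rot: [3.109, -0.278, 0.007]
contact_force: [-0.7, -0.4, 0.2]
grip_width: 0.0213
```

```bash
python3 st.py
```

```text
t 32.95 p [386.6 268.1  39.4] tilt [ 0.0029 -0.0208] j [ 0.3677  0.4733  1.8674 -0.0283  0.8058  2.1366] v [ 0.001 -0.     0.001 -0.    -0.     0.001] F [-0.7 -0.4  0.2]
```

>>> {"op": "play_rows", "data": {
  "targets": [
    {"hand": -1, "linear": [0, 0, -15], "roll": 0},
    {"hand": -1, "linear": [0, 0, 0], "roll": 0},
    {"hand": -1, "linear": [0, 0, -45], "roll": 0},
    {"hand": -1, "linear": [0, 0, 0], "roll": 0},
    {"hand": -1, "linear": [0, 0, 0], "roll": 0}
  ]
}}

```text
time_s: 33.45
position: [0.3853, 0.2688, 0.0984]
tcp_rot: [3.107, -0.278, 0.001]
contact_force: [-0.9, -0.5, -1.7]
grip_width: 0.021
```

```bash
python3 st.py; python3 path.py 0.04 0.41,0.06,0.11,0 0.42,-0.10,0.11,20 0.549,-0.224,0.11,29.5
```

```text
t 33.45 p [385.3 268.8  98.4] tilt [-0.0013 -0.0225] j [ 0.3702  0.3711  1.8244 -0.0251  0.9556  2.1341] v [ 0.003 -0.034 -0.038 -0.001  0.012  0.001] F [-0.9 -0.5 -1.7]
t 33.45 pos [0.3853 0.2688 0.0984] psi -10.2 tilt [-0.001 -0.023] F [-0.9 -0.5 -1.7] w 0.021
-> (0.41, 0.06, 0.11, 0.0) n 6
   {"linear": [10.2, 33.6, -1.2], "roll": -1.7}
   {"linear": [9.2, 33.8, -1.2], "roll": -1.7}
   {"linear": [8.2, 34.1, -1.2], "roll": -1.7}
   {"linear": [7.2, 34.3, -1.2], "roll": -1.7}
   {"linear": [6.2, 34.5, -1.2], "roll": -1.7}
   {"linear": [5.2, 34.7, -1.2], "roll": -1.7}
-> (0.42, -0.1, 0.11, 20.0) n 5
   {"linear": [2.0, 32.0, 0.7], "roll": -4.0}
   {"linear": [-0.2, 32.1, 0.7], "roll": -4.0}
   {"linear": [-2.5, 32.0, 0.7], "roll": -4.0}
   {"linear": [-4.7, 31.7, 0.7], "roll": -4.0}
   {"linear": [-6.9, 31.3, 0.7], "roll": -4.0}
-> (0.549, -0.224, 0.11, 29.5) n 5
   {"linear": [15.8, 32.1, 0.5], "roll": -1.9}
   {"linear": [14.7, 32.6, 0.5], "roll": -1.9}
   {"linear": [13.6, 33.1, 0.5], "roll": -1.9}
   {"linear": [12.5, 33.5, 0.5], "roll": -1.9}
   {"linear": [11.4, 33.9, 0.5], "roll": -1.9}
```

>>> {"op": "play_rows", "data": {
  "targets": [
    {"hand": -1, "linear": [8, 25, -2], "roll": -1},
    {"hand": -1, "linear": [9, 34, -2], "roll": -2},
    {"hand": -1, "linear": [8, 34, -2], "roll": -2},
    {"hand": -1, "linear": [7, 34, -2], "roll": -2},
    {"hand": -1, "linear": [6, 34, -2], "roll": -2}
  ]
}}

```text
time_s: 33.95
position: [0.402, 0.1017, 0.107]
tcp_rot: [3.119, -0.014, -0.012]
contact_force: [0.9, 0.1, -1.3]
grip_width: 0.0212
```

```bash
python3 st.py; python3 path.py 0.035 0.42,-0.10,0.11,20
```

```text
t 33.95 p [402.  101.7 107. ] tilt [-0.0078 -0.0229] j [-0.0221  0.2503  1.9708 -0.0288  0.9279  1.575 ] v [-0.88  -0.154  0.149 -0.01  -0.008 -1.229] F [ 0.9  0.1 -1.3]
t 33.95 pos [0.402  0.1017 0.107 ] psi -0.5 tilt [-0.008 -0.023] F [ 0.9  0.1 -1.3] w 0.0212
-> (0.42, -0.1, 0.11, 20.0) n 6
   {"linear": [3.3, 33.6, 0.2], "roll": -3.4}
   {"linear": [1.3, 33.7, 0.2], "roll": -3.4}
   {"linear": [-0.7, 33.7, 0.2], "roll": -3.4}
   {"linear": [-2.7, 33.6, 0.2], "roll": -3.4}
   {"linear": [-4.7, 33.4, 0.2], "roll": -3.4}
   {"linear": [-6.7, 33.1, 0.2], "roll": -3.4}
```

>>> {"op": "play_rows", "data": {
  "targets": [
    {"hand": -1, "linear": [3, 34, 0], "roll": -3.5},
    {"hand": -1, "linear": [1, 34, 0], "roll": -3.5},
    {"hand": -1, "linear": [-1, 34, 0], "roll": -3.5},
    {"hand": -1, "linear": [-3, 34, 0], "roll": -3.5},
    {"hand": -1, "linear": [-5, 33, 0], "roll": -3.5}
  ]
}}

```text
time_s: 34.45
position: [0.4143, -0.0741, 0.1058]
tcp_rot: [3.086, 0.479, -0.027]
contact_force: [0.2, 0.1, -0.7]
grip_width: 0.021
```

>>> {"op": "play_rows", "data": {
  "targets": [
    {"hand": -1, "linear": [-5, 25, 0], "roll": -3},
    {"hand": -1, "linear": [0, 0, 0], "roll": 0},
    {"hand": -1, "linear": [0, 0, 0], "roll": 0}
  ]
}}

```text
time_s: 34.75
position: [0.416, -0.1031, 0.1032]
tcp_rot: [3.076, 0.557, -0.033]
contact_force: [-0.6, 0.9, -1.7]
grip_width: 0.0211
```

```bash
python3 st.py; python3 path.py 0.035 0.549,-0.224,0.11,29.5
```

```text
t 34.75 p [ 416.  -103.1  103.2] tilt [-0.0182 -0.019 ] j [-0.5026  0.2842  1.9365 -0.0317  0.9279  0.7292] v [-0.022  0.016 -0.003 -0.003 -0.01  -0.015] F [-0.6  0.9 -1.7]
t 34.75 pos [ 0.416  -0.1031  0.1032] psi 20.5 tilt [-0.018 -0.019] F [-0.6  0.9 -1.7] w 0.0211
-> (0.549, -0.224, 0.11, 29.5) n 6
   {"linear": [13.7, 26.7, -1.2], "roll": -1.5}
   {"linear": [13.0, 27.0, -1.2], "roll": -1.5}
   {"linear": [12.3, 27.3, -1.2], "roll": -1.5}
   {"linear": [11.5, 27.6, -1.2], "roll": -1.5}
   {"linear": [10.8, 27.9, -1.2], "roll": -1.5}
   {"linear": [10.1, 28.2, -1.2], "roll": -1.5}
```

>>> {"op": "play_rows", "data": {
  "targets": [
    {"hand": -1, "linear": [14, 27, -2], "roll": -1.5},
    {"hand": -1, "linear": [13, 27, -2], "roll": -1.5},
    {"hand": -1, "linear": [12, 27, -2], "roll": -1.5},
    {"hand": -1, "linear": [11.5, 27.5, -2], "roll": -1.5},
    {"hand": -1, "linear": [10.5, 28, -2], "roll": -1.5}
  ]
}}

```text
time_s: 35.25
position: [0.5275, -0.1983, 0.1089]
tcp_rot: [3.038, 0.771, -0.045]
contact_force: [0.3, -0.2, -1.5]
grip_width: 0.021
```

>>> {"op": "play_rows", "data": {
  "targets": [
    {"hand": -1, "linear": [7, 18, 0], "roll": -1},
    {"hand": -1, "linear": [0, 0, 0], "roll": 0},
    {"hand": -1, "linear": [0, 0, 0], "roll": 0}
  ]
}}

```text
time_s: 35.55
position: [0.5439, -0.2088, 0.106]
tcp_rot: [3.033, 0.8, -0.048]
contact_force: [-0.9, 0.1, -2.4]
grip_width: 0.0211
```

```bash
python3 st.py; python3 path.py 0.035 0.549,-0.224,0.075,29.5;  python3 - <<'E'
from station import bot
from h import *
for n in("top","side"):
    d=bot.get_image(n); np.savez(f"{n}11.npz",**d)
d=load("side11.npz"); u,v=proj(d,[.549,-.224,.04]); u,v=int(u),int(v); print(u,v)
a=cv2.resize(d["image"][v-28:v+20,u-24:u+24],(400,400),interpolation=cv2.INTER_CUBIC)
d=load("top11.npz"); u,v=proj(d,[.549,-.224,.04]); u,v=int(u),int(v)
b=cv2.resize(d["image"][v-24:v+24,u-24:u+24],(400,400),interpolation=cv2.INTER_CUBIC)
cv2.imwrite("pics/p11.png",np.hstack([a,b]))
E
```

```text
t 35.55 p [ 543.9 -208.8  106. ] tilt [-0.0283 -0.0119] j [-0.5566  0.5783  1.4631 -0.0279  1.118   0.5109] v [ 0.012  0.013 -0.003  0.    -0.002  0.007] F [-0.9  0.1 -2.4]
t 35.55 pos [ 0.5439 -0.2088  0.106 ] psi 29.6 tilt [-0.028 -0.012] F [-0.9  0.1 -2.4] w 0.0211
-> (0.549, -0.224, 0.075, 29.5) n 1
   {"linear": [-2.1, 15.9, 31.1], "roll": 0.1}
323 171
```

View pics/p11.png

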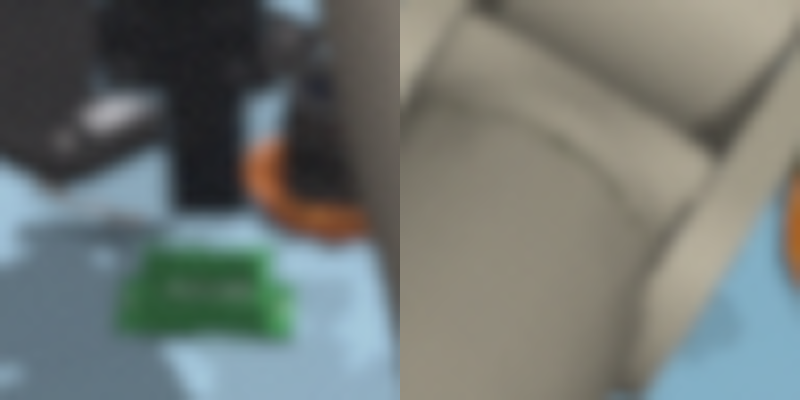

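>>> {"op": "play_rows", "data": {
  "targets": [
    {"hand": -1, "linear": [-0.5, 16, 0], "roll": 0},
    {"hand": -1, "linear": [0, 0, 0], "roll": 0},
    {"hand": -1, "linear": [0, 0, 30], "roll": 0},
    {"hand": -1, "linear": [0, 0, 0], "roll": 0},
    {"hand": -1, "linear": [0, 0, 0], "roll": 0}
  ]
}}

```text
time_s: 36.15
position: [0.5487, -0.2195, 0.0776]
tcp_rot: [3.033, 0.802, -0.047]
contact_force: [1.9, -0.9, -1.2]
grip_width: 0.0215
```

```bash
python3 st.py; python3 path.py 0.035 0.550,-0.2235,0.075,29.5;  python3 - <<'E'
from station import bot
from h import *
d=bot.get_image("side"); np.savez("side12.npz",**d)
u,v=proj(d,[.549,-.224,.04]); u,v=int(u),int(v)
a=cv2.resize(d["image"][v-24:v+24,u-24:u+24],(560,560),interpolation=cv2.INTER_CUBIC)
k=560/48
for z,c in((.024,(0,255,255)),(.004,(255,255,0))):
    P=[p for p in box(.062,.046,0,z)((.549,-.224,np.radians(29.5)))][::2]; q=[((np.array(proj(d,np.array(p)))-[u-24,v-24]+.5)*k-.5).astype(int) for p in P]
    cv2.polylines(a,[np.array([q[0],q[1],q[3],q[2]])],True,c,1)
cv2.imwrite("pics/p12.png",a)
E
```

```text
t 36.15 p [ 548.7 -219.5   77.6] tilt [-0.0281 -0.0117] j [-0.5679  0.6304  1.4576 -0.0285  1.0711  0.4999] v [ 0.004  0.012  0.045 -0.    -0.003  0.005] F [ 1.9 -0.9 -1.2]
t 36.15 pos [ 0.5487 -0.2195  0.0776] psi 29.6 tilt [-0.028 -0.012] F [ 1.9 -0.9 -1.2] w 0.0215
-> (0.55, -0.2235, 0.075, 29.5) n 1
   {"linear": [-0.8, 4.2, 2.6], "roll": 0.1}
```

View pics/p12.png

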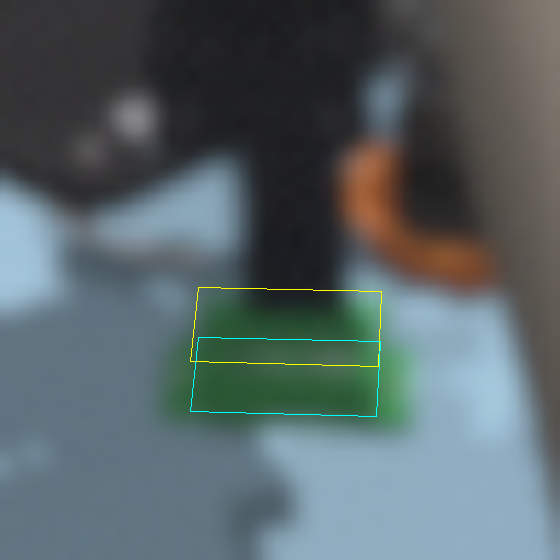

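>>> {"op": "play_rows", "data": {
  "targets": [
    {"hand": -1, "linear": [1.5, 4, 3], "roll": 0},
    {"hand": -1, "linear": [0, 0, 0], "roll": 0},
    {"hand": -1, "linear": [0, 0, 8], "roll": 0},
    {"hand": -1, "linear": [0, 0, 0], "roll": 0}
  ]
}}

```text
time_s: 36.6
position: [0.5524, -0.2224, 0.0681]
tcp_rot: [3.031, 0.802, -0.044]
contact_force: [-0.1, 0.0, -1.2]
grip_width: 0.0214
```

```bash
python3 st.py; python3 path.py 0.035 0.551,-0.2235,0.043,29.5
```

```text
t 36.6 p [ 552.4 -222.4   68.1] tilt [-0.0258 -0.0131] j [-0.5687  0.6504  1.451  -0.0287  1.0551  0.4994] v [ 0.003 -0.022 -0.026  0.002  0.01   0.001] F [-0.1  0.  -1.2]
t 36.6 pos [ 0.5524 -0.2224  0.0681] psi 29.6 tilt [-0.026 -0.013] F [-0.1  0.  -1.2] w 0.0214
-> (0.551, -0.2235, 0.043, 29.5) n 1
   {"linear": [-1.1, 0.3, 25.1], "roll": 0.1}
```

>>> {"op": "play_rows", "data": {
  "targets": [
    {"hand": -1, "linear": [-1, 0, 10], "roll": 0},
    {"hand": -1, "linear": [0, 0, 0], "roll": 0},
    {"hand": -1, "linear": [0, 0, 8], "roll": 0},
    {"hand": -1, "linear": [0, 0, 0], "roll": 0}
  ]
}}

```text
time_s: 37.0
position: [0.5507, -0.223, 0.0481]
tcp_rot: [3.032, 0.802, -0.045]
contact_force: [-0.3, -0.6, -1.7]
grip_width: 0.0208
```

```bash
python3 st.py; python3 path.py 0.035 0.551,-0.2235,0.043,29.5
```

```text
t 37.0 p [ 550.7 -223.    48.1] tilt [-0.0265 -0.0127] j [-0.5712  0.6757  1.4668 -0.0294  1.0148  0.4983] v [ 0.001 -0.019 -0.022  0.002  0.008 -0.001] F [-0.3 -0.6 -1.7]
t 37.0 pos [ 0.5507 -0.223   0.0481] psi 29.6 tilt [-0.027 -0.013] F [-0.3 -0.6 -1.7] w 0.0208
-> (0.551, -0.2235, 0.043, 29.5) n 1
   {"linear": [0.2, 0.6, 5.1], "roll": 0.1}
```

>>> {"op": "play_rows", "data": {
  "targets": [
    {"hand": -1, "linear": [0, 0, 3], "roll": 0},
    {"hand": -1, "linear": [0, 0, 0], "roll": 0}
  ]
}}

```text
time_s: 37.2
position: [0.5506, -0.2232, 0.0448]
tcp_rot: [3.032, 0.801, -0.045]
contact_force: [-0.4, 0.4, -1.2]
grip_width: 0.0213
```

>>> {"op": "play_rows", "data": {
  "targets": [
    {"hand": -1, "linear": [0, 0, 2], "roll": 0}
  ]
}}

```text
time_s: 37.3
position: [0.5509, -0.2234, 0.0434]
tcp_rot: [3.031, 0.801, -0.044]
contact_force: [-5.2, 1.8, 25.0]
grip_width: 0.0214
```

```bash
python3 st.py
```

```text
t 37.3 p [ 550.9 -223.4   43.4] tilt [-0.0257 -0.0133] j [-0.5715  0.6825  1.469  -0.0297  1.0047  0.4984] v [-0.     0.006 -0.006 -0.003 -0.016  0.001] F [-5.2  1.8 25. ]
```

Battery bottomed at the expected height. Release and rise; next is the large cap.

>>> {"op": "play_rows", "data": {
  "targets": [
    {"hand": -1, "linear": [0, 0, 0], "roll": 0},
    {"hand": -0.3, "linear": [0, 0, 0], "roll": 0},
    {"hand": -0.1, "linear": [0, 0, 0], "roll": 0},
    {"hand": 0.2, "linear": [0, 0, 0], "roll": 0},
    {"hand": 0.2, "linear": [0, 0, 0], "roll": 0}
  ]
}}

```text
time_s: 37.8
position: [0.5515, -0.2237, 0.0443]
tcp_rot: [3.029, 0.801, -0.042]
contact_force: [-0.1, 0.5, -0.7]
grip_width: 0.0509
```

```bash
python3 st.py
```

```text
t 37.8 p [ 551.5 -223.7   44.3] tilt [-0.0239 -0.0145] j [-0.5714  0.6815  1.4681 -0.0297  1.0044  0.4984] v [-0.001 -0.001 -0.001  0.    -0.     0.001] F [-0.1  0.5 -0.7]
```

>>> {"op": "play_rows", "data": {
  "targets": [
    {"hand": 0.2, "linear": [0, 0, -15], "roll": 0},
    {"hand": 0.2, "linear": [0, 0, 0], "roll": 0},
    {"hand": 0.2, "linear": [0, 0, -30], "roll": 0},
    {"hand": 1, "linear": [0, 0, -30], "roll": 0},
    {"hand": 1, "linear": [0, 0, 0], "roll": 0}
  ]
}}

```text
time_s: 38.3
position: [0.5534, -0.2226, 0.1233]
tcp_rot: [3.029, 0.801, -0.042]
contact_force: [1.9, 0.4, 0.2]
grip_width: 0.067
```

```bash
python3 st.py; python3 path.py 0.04 0.388,-0.2745,0.12,20
```

```text
t 38.3 p [ 553.4 -222.6  123.3] tilt [-0.0237 -0.0145] j [-0.5681  0.5829  1.4049 -0.0272  1.1661  0.4965] v [-0.002  0.035  0.047 -0.002 -0.029  0.001] F [1.9 0.4 0.2]
t 38.3 pos [ 0.5534 -0.2226  0.1233] psi 29.6 tilt [-0.024 -0.015] F [1.9 0.4 0.2] w 0.067
-> (0.388, -0.2745, 0.12, 20.0) n 5
   {"linear": [-33.9, -7.3, 1.6], "roll": 1.9}
   {"linear": [-34.1, -6.2, 1.6], "roll": 1.9}
   {"linear": [-34.3, -5.0, 1.6], "roll": 1.9}
   {"linear": [-34.4, -3.9, 1.6], "roll": 1.9}
   {"linear": [-34.5, -2.7, 1.6], "roll": 1.9}
```

>>> {"op": "play_rows", "data": {
  "targets": [
    {"hand": 1, "linear": [-34, -7, 1], "roll": 2},
    {"hand": 1, "linear": [-34, -6, 1], "roll": 2},
    {"hand": 1, "linear": [-34, -5, 1], "roll": 2},
    {"hand": 1, "linear": [-34, -4, 1], "roll": 2},
    {"hand": 1, "linear": [-34, -3, 1], "roll": 1.5}
  ]
}}

```text
time_s: 38.8
position: [0.3856, -0.2731, 0.1211]
tcp_rot: [3.082, 0.545, -0.038]
contact_force: [-0.1, -0.2, 0.5]
grip_width: 0.0881
```

>>> {"op": "play_rows", "data": {
  "targets": [
    {"hand": 1, "linear": [0, 0, 0], "roll": 0},
    {"hand": 1, "linear": [0, 0, 0], "roll": 0}
  ]
}}

```text
time_s: 39.0
position: [0.3827, -0.2736, 0.1206]
tcp_rot: [3.085, 0.539, -0.04]
contact_force: [-0.1, -0.0, -0.1]
grip_width: 0.0883
```

```bash
python3 st.py; python3 path.py 0.4 0.3885,-0.2745,0.06,20;  python3 - <<'E'
from station import bot
from h import *
for n in("top","side"):
    d=bot.get_image(n); np.savez(f"{n}13.npz",**d)
d=load("side13.npz"); u,v=proj(d,[.549,-.25,.04]); u,v=int(u),int(v); print(u,v)
a=cv2.resize(d["image"][v-28:v+28,u-28:u+28],(400,400),interpolation=cv2.INTER_CUBIC)
d=load("top13.npz"); u,v=proj(d,[.47,-.274,.04]); u,v=int(u),int(v); print(u,v)
b=cv2.resize(d["image"][v-35:v+35,u-35:u+35],(400,400),interpolation=cv2.INTER_CUBIC)
cv2.imwrite("pics/p13.png",np.hstack([a,b]))
E
```

```text
t 39.0 p [ 382.7 -273.6  120.6] tilt [-0.0234 -0.0142] j [-0.8558  0.3364  1.8038 -0.0319  1.0062  0.3863] v [-0.023 -0.01   0.027 -0.005 -0.007 -0.008] F [-0.1 -0.  -0.1]
t 39.0 pos [ 0.3827 -0.2736  0.1206] psi 19.8 tilt [-0.023 -0.014] F [-0.1 -0.  -0.1] w 0.0883
-> (0.3885, -0.2745, 0.06, 20.0) n 1
   {"linear": [6.8, 2.5, 60.5], "roll": -0.2}
326 168
382 207
```

View pics/p13.png

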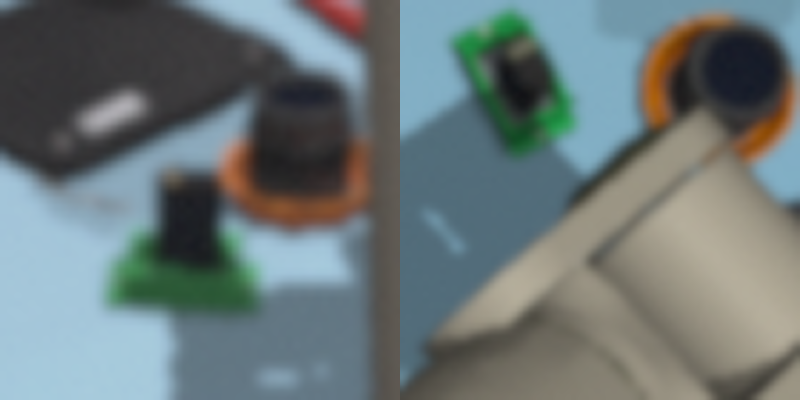

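>>> {"op": "play_rows", "data": {
  "targets": [
    {"hand": 1, "linear": [6.5, 2.5, 45], "roll": 0},
    {"hand": 1, "linear": [0, 0, 0], "roll": 0},
    {"hand": 1, "linear": [0, 0, 0], "roll": 0},
    {"hand": 1, "linear": [0, 0, 40], "roll": 0},
    {"hand": 1, "linear": [0, 0, 0], "roll": 0}
  ]
}}

```text
time_s: 39.6
position: [0.3927, -0.2754, 0.0376]
tcp_rot: [3.078, 0.548, -0.035]
contact_force: [-0.6, 0.2, 0.5]
grip_width: 0.0882
```

>>> {"op": "play_rows", "data": {
  "targets": [
    {"hand": 1, "linear": [0, 0, 0], "roll": 0}
  ]
}}

```text
time_s: 39.7
position: [0.3936, -0.2761, 0.0397]
tcp_rot: [3.076, 0.548, -0.033]
contact_force: [0.4, -0.0, 0.7]
grip_width: 0.0884
```

```bash
python3 st.py; python3 path.py 0.4 0.3885,-0.2745,0.02,20; python3 - <<'E'
from station import bot
from h import *
d=bot.get_image("top"); np.savez("top14.npz",**d)
u,v=proj(d,[.388,-.2745,.01]); u,v=int(u),int(v); print(u,v)
cv2.imwrite("pics/p14.png",cv2.resize(d["image"][v-22:v+22,u-22:u+22],(440,440),interpolation=cv2.INTER_CUBIC))
E
```

```text
t 39.7 p [ 393.6 -276.1   39.7] tilt [-0.0175 -0.0207] j [-0.8417  0.4871  1.8421 -0.0371  0.8089  0.4017] v [ 0.003  0.01   0.017 -0.002  0.007 -0.001] F [ 0.4 -0.   0.7]
t 39.7 pos [ 0.3936 -0.2761  0.0397] psi 20.2 tilt [-0.017 -0.021] F [ 0.4 -0.   0.7] w 0.0884
-> (0.3885, -0.2745, 0.02, 20.0) n 1
   {"linear": [-3.8, -3.5, 19.7], "roll": 0.2}
381 232
```

View pics/p14.png

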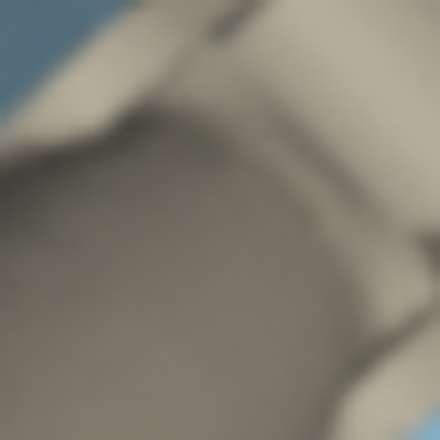

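>>> {"op": "play_rows", "data": {
  "targets": [
    {"hand": 1, "linear": [-3.5, -3.5, 10], "roll": 0},
    {"hand": 1, "linear": [0, 0, 0], "roll": 0},
    {"hand": 1, "linear": [0, 0, 10], "roll": 0},
    {"hand": 1, "linear": [0, 0, 5], "roll": 0},
    {"hand": 1, "linear": [0, 0, 0], "roll": 0}
  ]
}}

```text
time_s: 40.25
position: [0.3895, -0.2756, 0.0168]
tcp_rot: [3.07, 0.548, -0.028]
contact_force: [0.5, -0.7, -0.2]
grip_width: 0.0881
```

```bash
python3 st.py; python3 path.py 0.4 0.3885,-0.2745,0.004,20
```

```text
t 40.25 p [ 389.5 -275.6   16.8] tilt [-0.0134 -0.0254] j [-0.8477  0.5224  1.868  -0.0397  0.7415  0.3992] v [-0.001 -0.001  0.     0.001  0.     0.001] F [ 0.5 -0.7 -0.2]
t 40.25 pos [ 0.3895 -0.2756  0.0168] psi 20.2 tilt [-0.013 -0.025] F [ 0.5 -0.7 -0.2] w 0.0881
-> (0.3885, -0.2745, 0.004, 20.0) n 1
   {"linear": [-0.3, -1.6, 12.8], "roll": 0.2}
```

>>> {"op": "play_rows", "data": {
  "targets": [
    {"hand": 1, "linear": [0, -1.5, 6], "roll": 0},
    {"hand": 1, "linear": [0, 0, 0], "roll": 0},
    {"hand": 1, "linear": [0, 0, 5], "roll": 0},
    {"hand": 1, "linear": [0, 0, 0], "roll": 0}
  ]
}}

```text
time_s: 40.65
position: [0.3887, -0.2743, 0.0046]
tcp_rot: [3.071, 0.548, -0.028]
contact_force: [-1.3, 0.2, 0.1]
grip_width: 0.0882
```

```bash
python3 st.py; python3 path.py 0.4 0.3885,-0.2745,0.004,20
```

```text
t 40.65 p [ 388.7 -274.3    4.6] tilt [-0.0138 -0.025 ] j [-0.8471  0.5446  1.8758 -0.0411  0.7119  0.4016] v [ 0.001 -0.011 -0.009 -0.001  0.005 -0.001] F [-1.3  0.2  0.1]
t 40.65 pos [ 0.3887 -0.2743  0.0046] psi 20.2 tilt [-0.014 -0.025] F [-1.3  0.2  0.1] w 0.0882
-> (0.3885, -0.2745, 0.004, 20.0) n 1
   {"linear": [-0.2, 0.1, 0.6], "roll": 0.2}
```

>>> {"op": "play_rows", "data": {
  "targets": [
    {"hand": 1, "linear": [0, 0, 1.5], "roll": 0},
    {"hand": -1, "linear": [0, 0, 0], "roll": 0},
    {"hand": -1, "linear": [0, 0, 0], "roll": 0},
    {"hand": -1, "linear": [0, 0, 0], "roll": 0},
    {"hand": -1, "linear": [0, 0, 0], "roll": 0}
  ]
}}

```text
time_s: 41.15
position: [0.3889, -0.2745, 0.0032]
tcp_rot: [3.07, 0.548, -0.027]
contact_force: [-0.0, -0.3, -0.5]
grip_width: 0.0635
```

>>> {"op": "play_rows", "data": {
  "targets": [
    {"hand": -1, "linear": [0, 0, 0], "roll": 0},
    {"hand": -1, "linear": [0, 0, 0], "roll": 0}
  ]
}}

```text
time_s: 41.35
position: [0.3889, -0.2745, 0.0033]
tcp_rot: [3.07, 0.548, -0.027]
contact_force: [-0.1, 0.1, -1.0]
grip_width: 0.0632
```

```bash
python3 st.py
```

```text
t 41.35 p [ 388.9 -274.5    3.3] tilt [-0.0133 -0.0255] j [-0.8471  0.5475  1.8759 -0.0413  0.7083  0.4018] v [-0.001 -0.003  0.    -0.001  0.001  0.001] F [-0.1  0.1 -1. ]
```

>>> {"op": "play_rows", "data": {
  "targets": [
    {"hand": -1, "linear": [0, 0, -15], "roll": 0},
    {"hand": -1, "linear": [0, 0, 0], "roll": 0},
    {"hand": -1, "linear": [0, 0, 0], "roll": 0}
  ]
}}

```text
time_s: 41.65
position: [0.3889, -0.274, 0.0182]
tcp_rot: [3.071, 0.548, -0.028]
contact_force: [-1.2, -0.4, 0.1]
grip_width: 0.0626
```

```bash
python3 st.py; python3 - <<'E'
from station import bot
from h import *
d=bot.get_image("side"); np.savez("side15.npz",**d)
u,v=proj(d,[.388,-.2745,.02]); u,v=int(u),int(v); print(u,v)
cv2.imwrite("pics/p15.png",cv2.resize(d["image"][v-30:v+30,u-40:u+40],(720,540),interpolation=cv2.INTER_CUBIC))
E
```

```text
t 41.65 p [ 388.9 -274.    18.2] tilt [-0.0136 -0.0251] j [-0.8463  0.5177  1.8711 -0.0396  0.7434  0.4005] v [ 0.001 -0.012 -0.008  0.001  0.001  0.001] F [-1.2 -0.4  0.1]
366 181
```

View pics/p15.png

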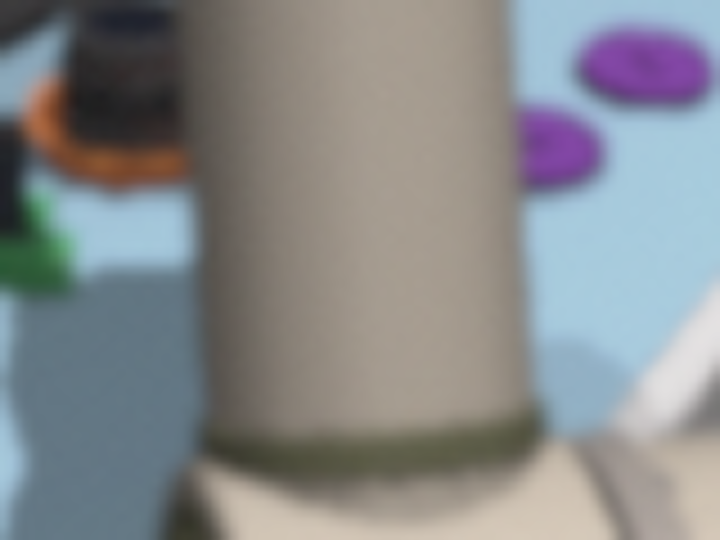

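>>> {"op": "play_rows", "data": {
  "targets": [
    {"hand": -1, "linear": [0, 0, -45], "roll": 0},
    {"hand": -1, "linear": [0, 0, 0], "roll": 0},
    {"hand": -1, "linear": [0, 0, -45], "roll": 0},
    {"hand": -1, "linear": [0, 0, 0], "roll": 0},
    {"hand": -1, "linear": [0, 0, 0], "roll": 0}
  ]
}}

```text
time_s: 42.2
position: [0.3894, -0.2711, 0.1068]
tcp_rot: [3.076, 0.548, -0.033]
contact_force: [-0.1, 0.5, -1.8]
grip_width: 0.0633
```

```bash
python3 st.py; python3 - <<'E'
from h import *
def glass(d,x,y,z,r=9):
    u,v=proj(d,[x,y,z]); u0,v0=int(u)-r,int(v)-r
    im=crop(d,u0,v0,2*r,2*r).astype(float); b,g,rr=im[...,0],im[...,1],im[...,2]
    m=((b-rr)>8)&(b<75); m=m.astype(np.uint8)
    n,l,s,c=cv2.connectedComponentsWithStats(m); i=1+np.argmax(s[1:,4]); 
    uu,vv=(c[i]+.5)/S-.5+[u0,v0]; return (uu,vv),s[i],ray(d,uu,vv,z)
t=load("top5.npz"); print("L top5",glass(t,.547,-.349,.066))
s=load("side5.npz"); print("L side5",glass(s,.547,-.349,.060))
t0=load("top0.npz"); print("L0",glass(t0,.424,-.128,.062)," S0",glass(t0,.414,.14,.048))
t9=load("top9.npz"); print("S top9",glass(t9,.58,.257,.052)); 
s9=load("side9.npz"); print("S side9",glass(s9,.58,.257,.045)); s0=load("side0.npz"); print("S side0",glass(s0,.414,.14,.041))
o=[]
for d,p in((t,(.547,-.349,.066)),(t9,(.58,.257,.052)),(s9,(.58,.257,.04))):
    u,v=proj(d,p);u,v=int(u),int(v); o.append(cv2.resize(d["image"][v-18:v+18,u-18:u+18],(260,260),interpolation=cv2.INTER_CUBIC))
cv2.imwrite("pics/gl.png",np.hstack(o))
E
```

```text
t 42.2 p [ 389.4 -271.1  106.8] tilt [-0.0176 -0.0206] j [-0.8414  0.3615  1.8114 -0.0327  0.9653  0.3953] v [ 0.003 -0.031 -0.043  0.002  0.01  -0.001] F [-0.1  0.5 -1.8]
L top5 ((np.float64(406.0611851851852), np.float64(183.98559259259258)), array([  19,   26,   77,   75, 4500], dtype=int32), array([ 0.54702218, -0.34810544,  0.066     ]))
L side5 ((np.float64(340.1910774410774), np.float64(152.743265993266)), array([ 38,  41,  55,  25, 792], dtype=int32), array([ 0.54739553, -0.35288139,  0.06      ]))
L0 ((np.float64(339.6612455874937), np.float64(219.45628917224983)), array([  22,   20,   79,   79, 4627], dtype=int32), array([ 0.42409568, -0.13013675,  0.062     ]))  S0 ((np.float64(257.7792139554435), np.float64(221.27097519966372)), array([  18,   17,   90,   87, 3965], dtype=int32), array([0.41320068, 0.14079261, 0.048     ]))
S top9 ((np.float64(226.0322658903445), np.float64(170.80264434740417)), array([  33,   27,   60,   58, 2748], dtype=int32), array([0.58157862, 0.25623242, 0.052     ]))
S side9 ((np.float64(229.21575771822597), np.float64(237.82122708039492)), array([  14,   33,   74,   44, 2127], dtype=int32), array([0.5850407 , 0.25516721, 0.045     ]))
S side0 ((np.float64(297.58349198794224), np.float64(236.96529430429953)), array([  22,   33,   77,   46, 2101], dtype=int32), array([0.41536344, 0.13809414, 0.041     ]))
```

View pics/gl.png

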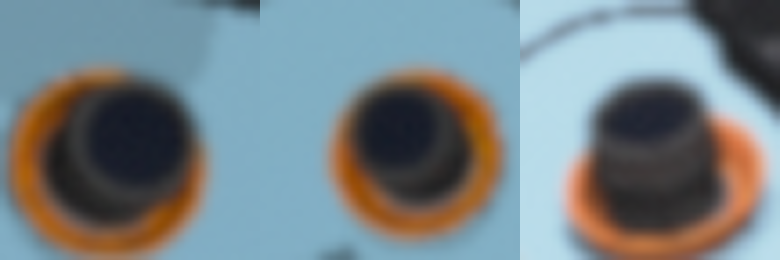

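```bash
python3 path.py 0.036 0.548,-0.349,0.115,20.2
```

```text
t 42.2 pos [ 0.3894 -0.2711  0.1068] psi 20.2 tilt [-0.018 -0.021] F [-0.1  0.5 -1.8] w 0.0633
-> (0.548, -0.349, 0.115, 20.2) n 5
   {"linear": [24.3, 25.6, -1.9], "roll": 0.0}
   {"linear": [24.3, 25.6, -1.9], "roll": 0.0}
   {"linear": [24.3, 25.6, -1.9], "roll": 0.0}
   {"linear": [24.3, 25.6, -1.9], "roll": 0.0}
   {"linear": [24.3, 25.6, -1.9], "roll": 0.0}
```

>>> {"op": "play_rows", "data": {
  "targets": [
    {"hand": -1, "linear": [20, 21, -4], "roll": 0},
    {"hand": -1, "linear": [24, 25, -4], "roll": 0},
    {"hand": -1, "linear": [24, 25, -4], "roll": 0},
    {"hand": -1, "linear": [24, 25, -4], "roll": 0},
    {"hand": -1, "linear": [16, 17, -3], "roll": 0}
  ]
}}

```text
time_s: 42.7
position: [0.5317, -0.3396, 0.1173]
tcp_rot: [3.084, 0.547, -0.042]
contact_force: [0.1, -0.4, -0.3]
grip_width: 0.0633
```

>>> {"op": "play_rows", "data": {
  "targets": [
    {"hand": -1, "linear": [8, 8, -3], "roll": 0},
    {"hand": -1, "linear": [0, 0, 0], "roll": 0},
    {"hand": -1, "linear": [0, 0, 0], "roll": 0}
  ]
}}

```text
time_s: 43.0
position: [0.543, -0.3445, 0.1142]
tcp_rot: [3.088, 0.549, -0.048]
contact_force: [0.6, 0.7, -0.3]
grip_width: 0.0636
```

```bash
python3 st.py; python3 path.py 0.4 0.548,-0.349,0.085,20.2;  python3 - <<'E'
from station import bot
from h import *
d=bot.get_image("side"); np.savez("side16.npz",**d)
u,v=proj(d,[.548,-.349,.07]); u,v=int(u),int(v); print(u,v)
cv2.imwrite("pics/p16.png",cv2.resize(d["image"][v-30:v+30,u-40:u+40],(720,540),interpolation=cv2.INTER_CUBIC))
E
```

```text
t 43.0 p [ 543.  -344.5  114.2] tilt [-0.029  -0.0102] j [-0.7366  0.6906  1.2433 -0.0288  1.2225  0.4923] v [ 0.001  0.018 -0.002  0.001 -0.007  0.001] F [ 0.6  0.7 -0.3]
t 43.0 pos [ 0.543  -0.3445  0.1142] psi 20.2 tilt [-0.029 -0.01 ] F [ 0.6  0.7 -0.3] w 0.0636
-> (0.548, -0.349, 0.085, 20.2) n 1
   {"linear": [4.0, 5.9, 29.1], "roll": -0.0}
339 150
```

View pics/p16.png

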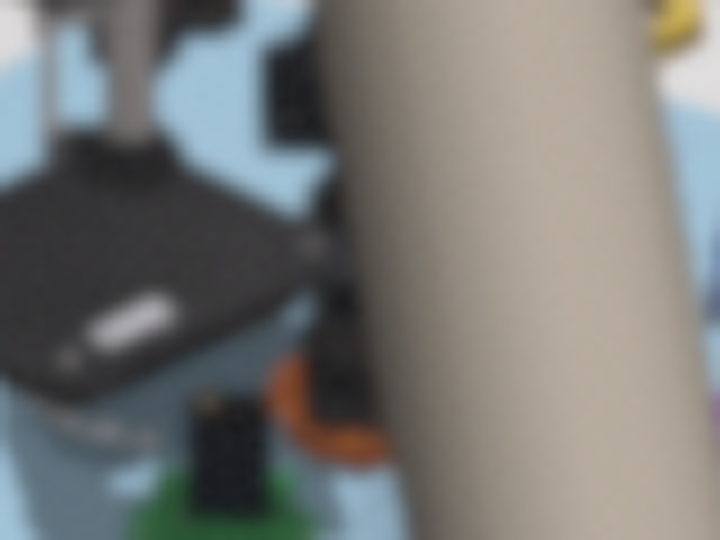

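>>> {"op": "play_rows", "data": {
  "targets": [
    {"hand": -1, "linear": [4, 6, 10], "roll": 0},
    {"hand": -1, "linear": [0, 0, 0], "roll": 0},
    {"hand": -1, "linear": [0, 0, 15], "roll": 0},
    {"hand": -1, "linear": [0, 0, 0], "roll": 0},
    {"hand": -1, "linear": [0, 0, 0], "roll": 0}
  ]
}}

```text
time_s: 43.55
position: [0.5467, -0.3489, 0.0875]
tcp_rot: [3.089, 0.548, -0.049]
contact_force: [0.0, 0.1, -0.6]
grip_width: 0.0632
```

```bash
python3 st.py; python3 path.py 0.4 0.548,-0.349,0.07,20.2
```

```text
t 43.55 p [ 546.7 -348.9   87.5] tilt [-0.0304 -0.0091] j [-0.7377  0.7321  1.2438 -0.0293  1.1822  0.4935] v [-0.001  0.012  0.021 -0.    -0.003 -0.   ] F [ 0.   0.1 -0.6]
t 43.55 pos [ 0.5467 -0.3489  0.0875] psi 20.1 tilt [-0.03  -0.009] F [ 0.   0.1 -0.6] w 0.0632
-> (0.548, -0.349, 0.07, 20.2) n 1
   {"linear": [1.7, 0.6, 17.4], "roll": -0.1}
```

>>> {"op": "play_rows", "data": {
  "targets": [
    {"hand": -1, "linear": [1.5, 0.5, 8], "roll": 0},
    {"hand": -1, "linear": [0, 0, 0], "roll": 0},
    {"hand": -1, "linear": [0, 0, 4], "roll": 0},
    {"hand": -1, "linear": [0, 0, 0], "roll": 0}
  ]
}}

```text
time_s: 43.95
position: [0.5484, -0.3492, 0.076]
tcp_rot: [3.088, 0.547, -0.048]
contact_force: [-0.3, -0.4, 0.2]
grip_width: 0.0633
```

```bash
python3 st.py; python3 path.py 0.4 0.548,-0.349,0.07,20.2
```

```text
t 43.95 p [ 548.4 -349.2   76. ] tilt [-0.029  -0.0103] j [-0.7364  0.7475  1.2484 -0.0296  1.1604  0.4955] v [ 0.001 -0.014 -0.016 -0.001  0.006 -0.   ] F [-0.3 -0.4  0.2]
t 43.95 pos [ 0.5484 -0.3492  0.076 ] psi 20.1 tilt [-0.029 -0.01 ] F [-0.3 -0.4  0.2] w 0.0633
-> (0.548, -0.349, 0.07, 20.2) n 1
   {"linear": [-0.1, -0.3, 6.0], "roll": -0.1}
```

>>> {"op": "play_rows", "data": {
  "targets": [
    {"hand": -1, "linear": [0, 0, 2], "roll": 0},
    {"hand": -1, "linear": [0, 0, 0], "roll": 0}
  ]
}}

```text
time_s: 44.15
position: [0.5484, -0.3493, 0.074]
tcp_rot: [3.088, 0.547, -0.047]
contact_force: [0.6, 0.4, 0.0]
grip_width: 0.0634
```

>>> {"op": "play_rows", "data": {
  "targets": [
    {"hand": -1, "linear": [0, 0, 1.5], "roll": 0}
  ]
}}

```text
time_s: 44.25
position: [0.5485, -0.3494, 0.0727]
tcp_rot: [3.087, 0.547, -0.047]
contact_force: [-0.1, -0.1, -1.4]
grip_width: 0.0633
```

```bash
python3 st.py; python3 path.py 0.4 0.548,-0.349,0.07,20.2
```

```text
t 44.25 p [ 548.5 -349.4   72.7] tilt [-0.0283 -0.011 ] j [-0.7366  0.7513  1.2508 -0.0297  1.1533  0.4956] v [ 0.     0.023  0.017 -0.    -0.032 -0.002] F [-0.1 -0.1 -1.4]
t 44.25 pos [ 0.5485 -0.3494  0.0727] psi 20.1 tilt [-0.028 -0.011] F [-0.1 -0.1 -1.4] w 0.0633
-> (0.548, -0.349, 0.07, 20.2) n 1
   {"linear": [-0.2, -0.6, 2.7], "roll": -0.1}
```

>>> {"op": "play_rows", "data": {
  "targets": [
    {"hand": -1, "linear": [0, 0, 1.2], "roll": 0}
  ]
}}

```text
time_s: 44.35
position: [0.5484, -0.3494, 0.0714]
tcp_rot: [3.087, 0.547, -0.047]
contact_force: [0.3, -0.2, 0.0]
grip_width: 0.0637
```

>>> {"op": "play_rows", "data": {
  "targets": [
    {"hand": -1, "linear": [0, 0, 1.2], "roll": 0}
  ]
}}

```text
time_s: 44.45
position: [0.5484, -0.3495, 0.0702]
tcp_rot: [3.087, 0.547, -0.047]
contact_force: [0.6, 0.9, 0.2]
grip_width: 0.063
```

>>> {"op": "play_rows", "data": {
  "targets": [
    {"hand": -1, "linear": [0, 0, 1.2], "roll": 0}
  ]
}}

```text
time_s: 44.55
position: [0.5485, -0.3498, 0.0694]
tcp_rot: [3.086, 0.547, -0.046]
contact_force: [-0.7, -0.8, 6.8]
grip_width: 0.0631
```

```bash
python3 st.py
```

```text
t 44.55 p [ 548.5 -349.8   69.4] tilt [-0.0276 -0.0119] j [-0.7368  0.7552  1.2532 -0.03    1.1458  0.4957] v [-0.001  0.004 -0.003 -0.004 -0.024  0.002] F [-0.7 -0.8  6.8]
```

>>> {"op": "play_rows", "data": {
  "targets": [
    {"hand": -1, "linear": [0, 0, 0], "roll": 0},
    {"hand": 0.5, "linear": [0, 0, 0], "roll": 0},
    {"hand": 0.65, "linear": [0, 0, 0], "roll": 0},
    {"hand": 1, "linear": [0, 0, 0], "roll": 0},
    {"hand": 1, "linear": [0, 0, 0], "roll": 0}
  ]
}}

```text
time_s: 45.05
position: [0.5485, -0.3497, 0.0692]
tcp_rot: [3.086, 0.547, -0.046]
contact_force: [-1.2, -0.0, 0.9]
grip_width: 0.0866
```

```bash
python3 st.py
```

```text
t 45.05 p [ 548.5 -349.7   69.2] tilt [-0.0276 -0.0117] j [-0.7368  0.7553  1.2534 -0.0299  1.1457  0.4956] v [ 0.001  0.001  0.    -0.    -0.001 -0.001] F [-1.2 -0.   0.9]
```

>>> {"op": "play_rows", "data": {
  "targets": [
    {"hand": 1, "linear": [0, 0, -12], "roll": 0},
    {"hand": 1, "linear": [0, 0, 0], "roll": 0},
    {"hand": 1, "linear": [0, 0, -30], "roll": 0},
    {"hand": 1, "linear": [0, 0, -30], "roll": 0},
    {"hand": 1, "linear": [0, 0, 0], "roll": 0}
  ]
}}

```text
time_s: 45.55
position: [0.5505, -0.3487, 0.1444]
tcp_rot: [3.087, 0.547, -0.046]
contact_force: [-0.5, -0.5, 0.7]
grip_width: 0.0882
```

```bash
python3 st.py; python3 path.py 0.04 0.42,-0.14,0.14,40 0.43,0.012,0.13,60
```

```text
t 45.55 p [ 550.5 -348.7  144.4] tilt [-0.0281 -0.0113] j [-0.7336  0.6792  1.1803 -0.0282  1.2954  0.4942] v [-0.001  0.035  0.052 -0.001 -0.03   0.   ] F [-0.5 -0.5  0.7]
t 45.55 pos [ 0.5505 -0.3487  0.1444] psi 20.1 tilt [-0.028 -0.011] F [-0.5 -0.5  0.7] w 0.0882
-> (0.42, -0.14, 0.14, 40.0) n 7
   {"linear": [-7.2, -34.4, 0.8], "roll": -2.8}
   {"linear": [-5.5, -34.7, 0.8], "roll": -2.8}
   {"linear": [-3.8, -35.0, 0.8], "roll": -2.8}
   {"linear": [-2.1, -35.1, 0.8], "roll": -2.8}
   {"linear": [-0.3, -35.2, 0.8], "roll": -2.8}
   {"linear": [1.4, -35.1, 0.8], "roll": -2.8}
   {"linear": [3.2, -35.0, 0.8], "roll": -2.8}
-> (0.43, 0.012, 0.13, 60.0) n 4
   {"linear": [26.4, -27.5, 2.0], "roll": -5.0}
   {"linear": [28.7, -25.1, 2.0], "roll": -5.0}
   {"linear": [30.8, -22.5, 2.0], "roll": -5.0}
   {"linear": [32.6, -19.7, 2.0], "roll": -5.0}
```

```bash
python3 path.py 0.037 0.42,-0.14,0.15,20 0.445,0.012,0.13,20
```

```text
t 45.55 pos [ 0.5505 -0.3487  0.1444] psi 20.1 tilt [-0.028 -0.011] F [-0.5 -0.5  0.7] w 0.0882
-> (0.42, -0.14, 0.15, 20.0) n 7
   {"linear": [-7.3, -34.4, -0.6], "roll": 0.0}
   {"linear": [-7.3, -34.4, -0.6], "roll": 0.0}
   {"linear": [-7.3, -34.4, -0.6], "roll": 0.0}
   {"linear": [-7.3, -34.4, -0.6], "roll": 0.0}
   {"linear": [-7.3, -34.4, -0.6], "roll": 0.0}
   {"linear": [-7.3, -34.4, -0.6], "roll": 0.0}
   {"linear": [-7.3, -34.4, -0.6], "roll": 0.0}
-> (0.445, 0.012, 0.13, 20.0) n 5
   {"linear": [15.2, -26.9, 3.5], "roll": -0.0}
   {"linear": [15.2, -26.9, 3.5], "roll": -0.0}
   {"linear": [15.2, -26.9, 3.5], "roll": -0.0}
   {"linear": [15.2, -26.9, 3.5], "roll": -0.0}
   {"linear": [15.2, -26.9, 3.5], "roll": -0.0}
```

>>> {"op": "play_rows", "data": {
  "targets": [
    {"hand": 1, "linear": [-7, -34, 0], "roll": 0},
    {"hand": 1, "linear": [-7, -34, 0], "roll": 0},
    {"hand": 1, "linear": [-7, -34, 0], "roll": 0},
    {"hand": 1, "linear": [-7, -34, 0], "roll": 0},
    {"hand": 1, "linear": [-7, -34, 0], "roll": 0}
  ]
}}

```text
time_s: 46.05
position: [0.4556, -0.1982, 0.1415]
tcp_rot: [3.088, 0.542, -0.048]
contact_force: [-0.2, 0.7, 0.3]
grip_width: 0.0875
```

>>> {"op": "play_rows", "data": {
  "targets": [
    {"hand": 1, "linear": [-7, -34, 0], "roll": 0},
    {"hand": 1, "linear": [-7, -34, 0], "roll": 0},
    {"hand": 1, "linear": [15, -27, 2], "roll": 0},
    {"hand": 1, "linear": [15, -27, 2], "roll": 0},
    {"hand": 1, "linear": [15, -27, 2], "roll": 0}
  ]
}}

```text
time_s: 46.55
position: [0.4283, -0.0411, 0.1321]
tcp_rot: [3.091, 0.538, -0.052]
contact_force: [-0.7, -0.8, 0.4]
grip_width: 0.0884
```

>>> {"op": "play_rows", "data": {
  "targets": [
    {"hand": 1, "linear": [15, -27, 2], "roll": 0},
    {"hand": 1, "linear": [10, -20, 2], "roll": 0},
    {"hand": 1, "linear": [0, 0, 0], "roll": 0},
    {"hand": 1, "linear": [0, 0, 0], "roll": 0}
  ]
}}

```text
time_s: 46.95
position: [0.4344, 0.0165, 0.1252]
tcp_rot: [3.091, 0.545, -0.056]
contact_force: [0.7, -0.3, -0.0]
grip_width: 0.0881
```

```bash
python3 st.py; python3 path.py 0.4 0.449,0.0125,0.06,20;  python3 - <<'E'
from station import bot
from h import *
for n in("top","side"):
    d=bot.get_image(n); np.savez(f"{n}17.npz",**d)
o=[]
for n in("side","top"):
    d=load(f"{n}17.npz"); u,v=proj(d,[.548,-.349,.06]); u,v=int(u),int(v)
    a=cv2.resize(d["image"][v-18:v+18,u-18:u+18],(396,396),interpolation=cv2.INTER_CUBIC); k=11
    if n=="top":
      for z,r,c in((.078,.0335,(0,255,255)),):
        q=np.array([proj(d,np.array(p)) for p in circ(.548,-.349,r,z)]); q=((q-[u-18,v-18]+.5)*k-.5).astype(int); cv2.polylines(a,[q],True,c,1)
    o.append(a)
cv2.imwrite("pics/p17.png",np.hstack(o))
E
```

```text
t 46.95 p [434.4  16.5 125.2] tilt [-0.0346 -0.0084] j [-0.2236  0.2708  1.8827 -0.0186  1.0201  1.0082] v [ 0.017  0.007  0.01   0.003 -0.005  0.005] F [ 0.7 -0.3 -0. ]
t 46.95 pos [0.4344 0.0165 0.1252] psi 20.0 tilt [-0.035 -0.008] F [ 0.7 -0.3 -0. ] w 0.0881
-> (0.449, 0.0125, 0.06, 20.0) n 1
   {"linear": [14.6, 9.0, 64.7], "roll": 0.0}
```

View pics/p17.png

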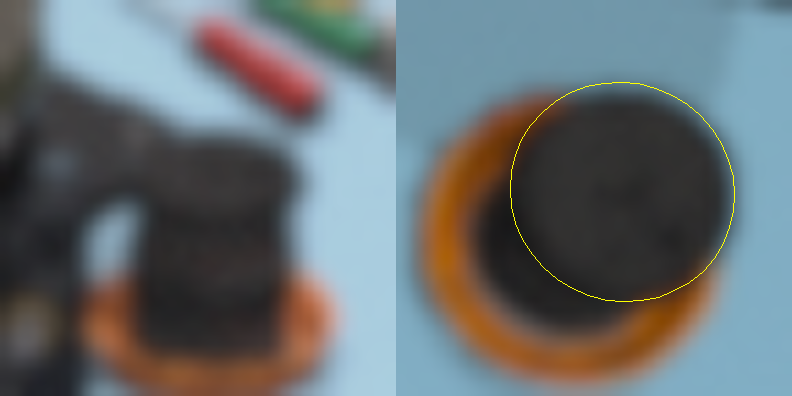

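```bash
python3 - <<'E'
from h import *
d=load("side17.npz"); u,v=proj(d,[.548,-.349,.06]); u,v=int(u),int(v)
a=d["image"][v-10:v+20,u-18:u+16]
a=cv2.resize(a,None,fx=18,fy=18,interpolation=cv2.INTER_CUBIC); a=cv2.convertScaleAbs(a,alpha=2.2)
cv2.imwrite("pics/p17b.png",a)
E
```

```text
(no output)
```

View pics/p17b.png

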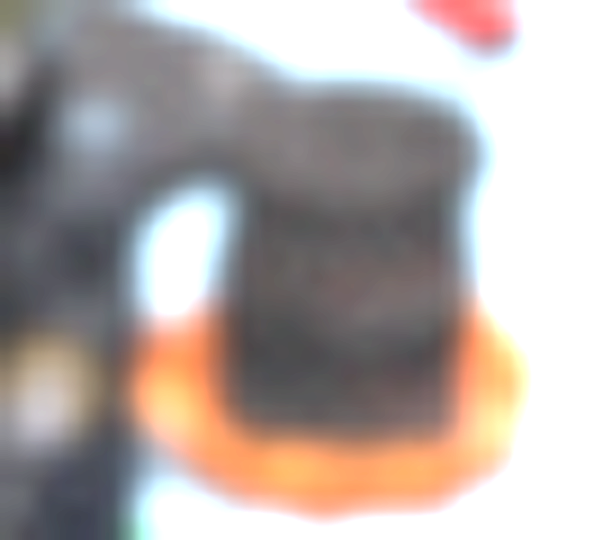

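>>> {"op": "play_rows", "data": {
  "targets": [
    {"hand": 1, "linear": [14.5, 9, 44], "roll": 0},
    {"hand": 1, "linear": [0, 0, 0], "roll": 0},
    {"hand": 1, "linear": [0, 0, 0], "roll": 0},
    {"hand": 1, "linear": [0, 0, 40], "roll": 0},
    {"hand": 1, "linear": [0, 0, 0], "roll": 0}
  ]
}}

```text
time_s: 47.55
position: [0.4501, 0.0078, 0.0433]
tcp_rot: [3.091, 0.535, -0.047]
contact_force: [-0.2, -0.6, 0.5]
grip_width: 0.0877
```

>>> {"op": "play_rows", "data": {
  "targets": [
    {"hand": 1, "linear": [0, 0, 0], "roll": 0}
  ]
}}

```text
time_s: 47.65
position: [0.4509, 0.0074, 0.0456]
tcp_rot: [3.09, 0.534, -0.043]
contact_force: [-0.0, -0.3, 0.5]
grip_width: 0.0882
```

```bash
python3 st.py; python3 path.py 0.4 0.4495,0.0127,0.015,20; python3 - <<'E'
from station import bot
from h import *
d=bot.get_image("side"); np.savez("side18.npz",**d)
u,v=proj(d,[.4495,.0127,.02]); u,v=int(u),int(v); print(u,v)
cv2.imwrite("pics/p18.png",cv2.resize(d["image"][v-25:v+20,u-30:u+30],(720,540),interpolation=cv2.INTER_CUBIC))
E
```

```text
t 47.65 p [450.9   7.4  45.6] tilt [-0.0262 -0.0105] j [-0.2352  0.4362  1.9085 -0.0223  0.82    1.0088] v [-0.008 -0.003  0.026 -0.     0.005 -0.002] F [-0.  -0.3  0.5]
t 47.65 pos [0.4509 0.0074 0.0456] psi 19.6 tilt [-0.026 -0.011] F [-0.  -0.3  0.5] w 0.0882
-> (0.4495, 0.0127, 0.015, 20.0) n 1
   {"linear": [1.3, -5.5, 30.6], "roll": -0.4}
311 216
```

View pics/p18.png

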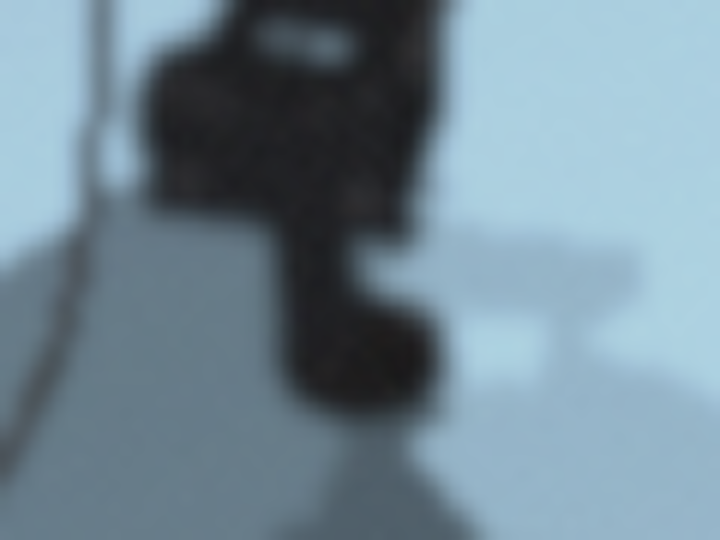

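>>> {"op": "play_rows", "data": {
  "targets": [
    {"hand": 1, "linear": [1, -5.5, 10], "roll": 0},
    {"hand": 1, "linear": [0, 0, 0], "roll": 0},
    {"hand": 1, "linear": [0, 0, 10], "roll": 0},
    {"hand": 1, "linear": [0, 0, 8], "roll": 0},
    {"hand": 1, "linear": [0, 0, 0], "roll": 0}
  ]
}}

```text
time_s: 48.2
position: [0.4509, 0.0129, 0.0196]
tcp_rot: [3.087, 0.534, -0.033]
contact_force: [-0.9, -0.4, 0.6]
grip_width: 0.088
```

```bash
python3 st.py; python3 path.py 0.4 0.4495,0.0127,0.0045,20
```

```text
t 48.2 p [450.9  12.9  19.6] tilt [-0.0192 -0.0121] j [-0.2229  0.4853  1.926  -0.0237  0.7465  1.0226] v [ 0.002 -0.006 -0.006 -0.     0.006  0.001] F [-0.9 -0.4  0.6]
t 48.2 pos [0.4509 0.0129 0.0196] psi 19.6 tilt [-0.019 -0.012] F [-0.9 -0.4  0.6] w 0.088
-> (0.4495, 0.0127, 0.0045, 20.0) n 1
   {"linear": [-1.1, -0.3, 15.1], "roll": -0.4}
```

>>> {"op": "play_rows", "data": {
  "targets": [
    {"hand": 1, "linear": [-1, 0, 8], "roll": 0},
    {"hand": 1, "linear": [0, 0, 0], "roll": 0},
    {"hand": 1, "linear": [0, 0, 6], "roll": 0},
    {"hand": 1, "linear": [0, 0, 0], "roll": 0}
  ]
}}

```text
time_s: 48.6
position: [0.4494, 0.0123, 0.004]
tcp_rot: [3.087, 0.534, -0.034]
contact_force: [-0.5, 0.1, 0.2]
grip_width: 0.088
```

```bash
python3 st.py; python3 path.py 0.4 0.4495,0.0127,0.0045,20
```

```text
t 48.6 p [449.4  12.3   4. ] tilt [-0.0201 -0.0119] j [-0.2251  0.5157  1.9355 -0.0248  0.7076  1.0221] v [ 0.001 -0.013 -0.014 -0.     0.008  0.   ] F [-0.5  0.1  0.2]
t 48.6 pos [0.4494 0.0123 0.004 ] psi 19.6 tilt [-0.02  -0.012] F [-0.5  0.1  0.2] w 0.088
-> (0.4495, 0.0127, 0.0045, 20.0) n 1
   {"linear": [0.2, -0.3, -0.5], "roll": -0.4}
```

>>> {"op": "play_rows", "data": {
  "targets": [
    {"hand": -1, "linear": [0, 0, 0], "roll": 0},
    {"hand": -1, "linear": [0, 0, 0], "roll": 0},
    {"hand": -1, "linear": [0, 0, 0], "roll": 0},
    {"hand": -1, "linear": [0, 0, 0], "roll": 0},
    {"hand": -1, "linear": [0, 0, 0], "roll": 0}
  ]
}}

```text
time_s: 49.1
position: [0.4498, 0.0122, 0.0044]
tcp_rot: [3.087, 0.534, -0.033]
contact_force: [-0.3, 0.2, 1.4]
grip_width: 0.0501
```

>>> {"op": "play_rows", "data": {
  "targets": [
    {"hand": -1, "linear": [0, 0, 0], "roll": 0},
    {"hand": -1, "linear": [0, 0, 0], "roll": 0},
    {"hand": -1, "linear": [0, 0, 0], "roll": 0}
  ]
}}

```text
time_s: 49.4
position: [0.4498, 0.0122, 0.0045]
tcp_rot: [3.087, 0.534, -0.033]
contact_force: [0.3, 0.5, -0.5]
grip_width: 0.0453
```

```bash
python3 st.py
```

```text
t 49.4 p [449.8  12.2   4.5] tilt [-0.0191 -0.0122] j [-0.2251  0.5149  1.9349 -0.0248  0.7078  1.022 ] v [ 0.001 -0.    -0.     0.003  0.001 -0.002] F [ 0.3  0.5 -0.5]
```

>>> {"op": "play_rows", "data": {
  "targets": [
    {"hand": -1, "linear": [0, 0, -15], "roll": 0},
    {"hand": -1, "linear": [0, 0, 0], "roll": 0},
    {"hand": -1, "linear": [0, 0, -45], "roll": 0},
    {"hand": -1, "linear": [0, 0, 0], "roll": 0},
    {"hand": -1, "linear": [0, 0, -45], "roll": 0}
  ]
}}

```text
time_s: 49.9
position: [0.4487, 0.014, 0.1057]
tcp_rot: [3.092, 0.534, -0.052]
contact_force: [0.5, -0.6, 0.7]
grip_width: 0.0452
```

>>> {"op": "play_rows", "data": {
  "targets": [
    {"hand": -1, "linear": [0, 0, 0], "roll": 0},
    {"hand": -1, "linear": [0, 0, 0], "roll": 0}
  ]
}}

```text
time_s: 50.1
position: [0.4508, 0.0136, 0.1084]
tcp_rot: [3.089, 0.534, -0.04]
contact_force: [-0.0, 0.3, -1.3]
grip_width: 0.0453
```

```bash
python3 st.py; python3 path.py 0.036 0.44,0.15,0.13,40 0.581,0.2565,0.13,60;python3 - <<'E'
from station import bot
from h import *
d=bot.get_image("side"); np.savez("side19.npz",**d)
u,v=proj(d,[.4495,.0127,.1]); u,v=int(u),int(v); print(u,v)
cv2.imwrite("pics/p19.png",cv2.resize(d["image"][v-25:v+25,u-30:u+30],(720,600),interpolation=cv2.INTER_CUBIC))
E
```

```text
t 50.1 p [450.8  13.6 108.4] tilt [-0.0243 -0.011 ] j [-0.2215  0.3243  1.8612 -0.0194  0.9775  1.0179] v [ 0.002 -0.032 -0.039  0.002  0.01  -0.001] F [-0.   0.3 -1.3]
t 50.1 pos [0.4508 0.0136 0.1084] psi 19.6 tilt [-0.024 -0.011] F [-0.   0.3 -1.3] w 0.0453
-> (0.44, 0.15, 0.13, 40.0) n 4
   {"linear": [8.7, -33.0, -5.7], "roll": -5.1}
   {"linear": [11.6, -32.1, -5.7], "roll": -5.1}
   {"linear": [14.5, -30.9, -5.7], "roll": -5.1}
   {"linear": [17.1, -29.5, -5.7], "roll": -5.1}
-> (0.581, 0.2565, 0.13, 60.0) n 5
   {"linear": [35.3, 1.8, -0.9], "roll": -4.0}
   {"linear": [35.1, 4.3, -0.9], "roll": -4.0}
   {"linear": [34.7, 6.7, -0.9], "roll": -4.0}
   {"linear": [34.1, 9.1, -0.9], "roll": -4.0}
   {"linear": [33.4, 11.5, -0.9], "roll": -4.0}
310 197
```

View pics/p19.png

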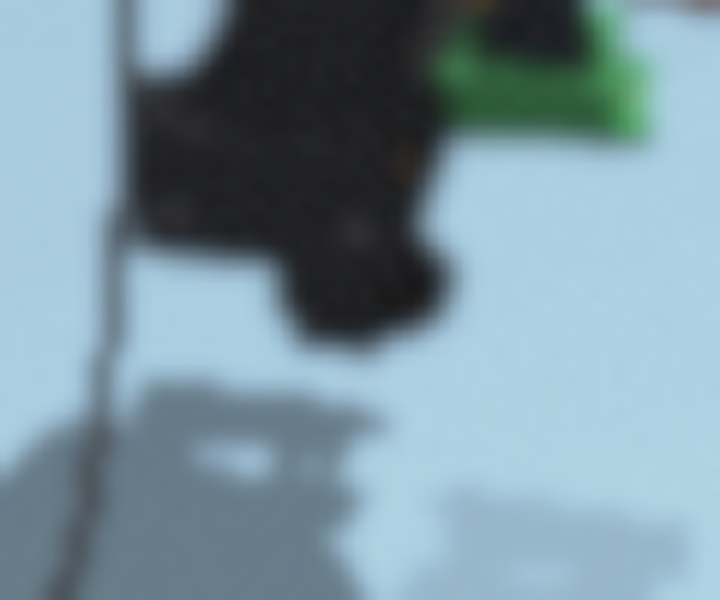

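>>> {"op": "play_rows", "data": {
  "targets": [
    {"hand": -1, "linear": [7, -26, -5], "roll": -4},
    {"hand": -1, "linear": [11, -32, -5], "roll": -5},
    {"hand": -1, "linear": [14, -31, -5], "roll": -5},
    {"hand": -1, "linear": [17, -30, -5], "roll": -5},
    {"hand": -1, "linear": [30, -8, -3], "roll": -4}
  ]
}}

```text
time_s: 50.65
position: [0.4571, 0.1704, 0.1243]
tcp_rot: [-2.92, -1.154, 0.055]
contact_force: [1.3, 0.4, -0.5]
grip_width: 0.0454
```

```bash
python3 st.py; python3 path.py 0.036 0.581,0.2563,0.13,60
```

```text
t 50.65 p [457.1 170.4 124.3] tilt [-0.0328 -0.0115] j [ 0.12    0.3766  1.7329 -0.0085  1.066   0.9426] v [ 0.49   0.526 -0.815  0.014  0.281 -0.225] F [ 1.3  0.4 -0.5]
t 50.65 pos [0.4571 0.1704 0.1243] psi 43.1 tilt [-0.033 -0.011] F [ 1.3  0.4 -0.5] w 0.0454
-> (0.581, 0.2563, 0.13, 60.0) n 5
   {"linear": [29.8, 4.4, -2.2], "roll": -3.4}
   {"linear": [29.5, 6.1, -2.2], "roll": -3.4}
   {"linear": [29.1, 7.8, -2.2], "roll": -3.4}
   {"linear": [28.5, 9.5, -2.2], "roll": -3.4}
   {"linear": [27.9, 11.2, -2.2], "roll": -3.4}
```

>>> {"op": "play_rows", "data": {
  "targets": [
    {"hand": -1, "linear": [30, 4, -3], "roll": -3.5},
    {"hand": -1, "linear": [29, 6, -3], "roll": -3.5},
    {"hand": -1, "linear": [29, 8, -3], "roll": -3.5},
    {"hand": -1, "linear": [22, 9, -3], "roll": -3},
    {"hand": -1, "linear": [14, 7, -2], "roll": -2}
  ]
}}

```text
time_s: 51.15
position: [0.5659, 0.2487, 0.1258]
tcp_rot: [-2.718, -1.556, 0.067]
contact_force: [0.0, 0.0, 0.0]
grip_width: 0.0455
```

>>> {"op": "play_rows", "data": {
  "targets": [
    {"hand": -1, "linear": [0, 0, 0], "roll": 0},
    {"hand": -1, "linear": [0, 0, 0], "roll": 0}
  ]
}}

```text
time_s: 51.35
position: [0.5657, 0.249, 0.1222]
tcp_rot: [-2.717, -1.555, 0.073]
contact_force: [0.3, 0.2, -0.8]
grip_width: 0.045
```

```bash
python3 st.py; python3 path.py 0.4 0.581,0.2563,0.085,60; python3 - <<'E'
from station import bot
from h import *
d=bot.get_image("side"); np.savez("side20.npz",**d)
u,v=proj(d,[.581,.256,.08]); u,v=int(u),int(v); print(u,v)
cv2.imwrite("pics/p20.png",cv2.resize(d["image"][v-25:v+25,u-30:u+30],(720,600),interpolation=cv2.INTER_CUBIC))
E
```

```text
t 51.35 p [565.7 249.  122.2] tilt [-0.0454 -0.0144] j [ 0.2269  0.6444  1.3027 -0.004   1.242   0.7594] v [ 0.001  0.023 -0.002 -0.    -0.008 -0.002] F [ 0.3  0.2 -0.8]
t 51.35 pos [0.5657 0.249  0.1222] psi 59.6 tilt [-0.045 -0.014] F [ 0.3  0.2 -0.8] w 0.045
-> (0.581, 0.2563, 0.085, 60.0) n 1
   {"linear": [15.3, 10.6, 36.4], "roll": -0.4}
228 229
```

View pics/p20.png

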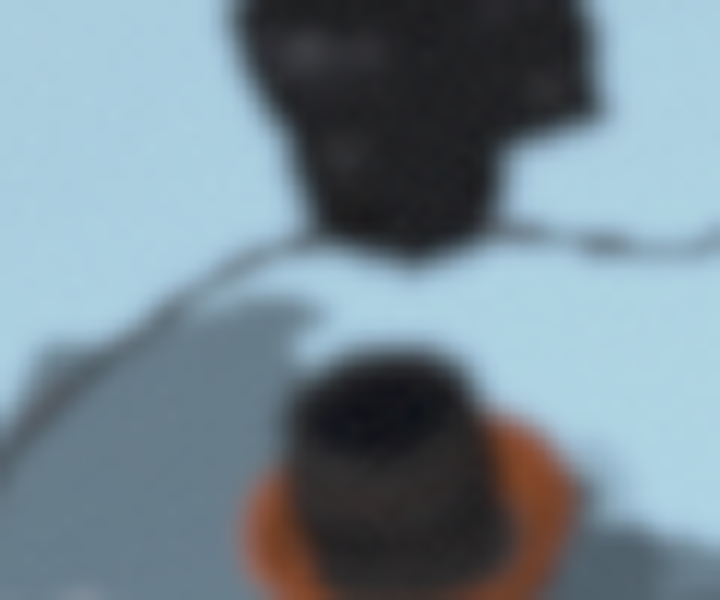

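>>> {"op": "play_rows", "data": {
  "targets": [
    {"hand": -1, "linear": [15, 10, 0], "roll": 0},
    {"hand": -1, "linear": [0, 0, 0], "roll": 0},
    {"hand": -1, "linear": [0, 0, 38], "roll": 0},
    {"hand": -1, "linear": [0, 0, 0], "roll": 0},
    {"hand": -1, "linear": [0, 0, 0], "roll": 0}
  ]
}}

```text
time_s: 51.9
position: [0.5776, 0.2541, 0.0837]
tcp_rot: [-2.72, -1.55, 0.075]
contact_force: [0.6, -0.6, 1.1]
grip_width: 0.0449
```

```bash
python3 st.py; python3 path.py 0.4 0.581,0.2563,0.07,60
```

```text
t 51.9 p [577.6 254.1  83.7] tilt [-0.0467 -0.0148] j [ 0.2307  0.7147  1.2872 -0.004   1.1886  0.7674] v [-0.005  0.016  0.061  0.    -0.01   0.002] F [ 0.6 -0.6  1.1]
t 51.9 pos [0.5776 0.2541 0.0837] psi 59.4 tilt [-0.047 -0.015] F [ 0.6 -0.6  1.1] w 0.0449
-> (0.581, 0.2563, 0.07, 60.0) n 1
   {"linear": [4.1, 2.3, 13.5], "roll": -0.6}
```

>>> {"op": "play_rows", "data": {
  "targets": [
    {"hand": -1, "linear": [4, 2.3, 8], "roll": 0},
    {"hand": -1, "linear": [0, 0, 0], "roll": 0},
    {"hand": -1, "linear": [0, 0, 7], "roll": 0},
    {"hand": -1, "linear": [0, 0, 0], "roll": 0},
    {"hand": -1, "linear": [0, 0, 0], "roll": 0}
  ]
}}

```text
time_s: 52.4
position: [0.5821, 0.2564, 0.0714]
tcp_rot: [-2.722, -1.55, 0.068]
contact_force: [-0.7, 0.2, 0.9]
grip_width: 0.0453
```

```bash
python3 st.py; python3 path.py 0.4 0.581,0.2563,0.058,60; python3 - <<'E'
from station import bot
from h import *
d=bot.get_image("side"); np.savez("side21.npz",**d)
u,v=proj(d,[.581,.256,.06]); u,v=int(u),int(v); print(u,v)
cv2.imwrite("pics/p21.png",cv2.convertScaleAbs(cv2.resize(d["image"][v-25:v+25,u-30:u+30],(720,600),interpolation=cv2.INTER_CUBIC),alpha=1.7))
E
```

```text
t 52.4 p [582.1 256.4  71.4] tilt [-0.0419 -0.0138] j [ 0.2325  0.737   1.2816 -0.0041  1.1669  0.7697] v [-0.002  0.005  0.01  -0.    -0.003  0.   ] F [-0.7  0.2  0.9]
t 52.4 pos [0.5821 0.2564 0.0714] psi 59.3 tilt [-0.042 -0.014] F [-0.7  0.2  0.9] w 0.0453
-> (0.581, 0.2563, 0.058, 60.0) n 1
   {"linear": [-0.2, -0.5, 13.4], "roll": -0.7}
229 234
```

View pics/p21.png

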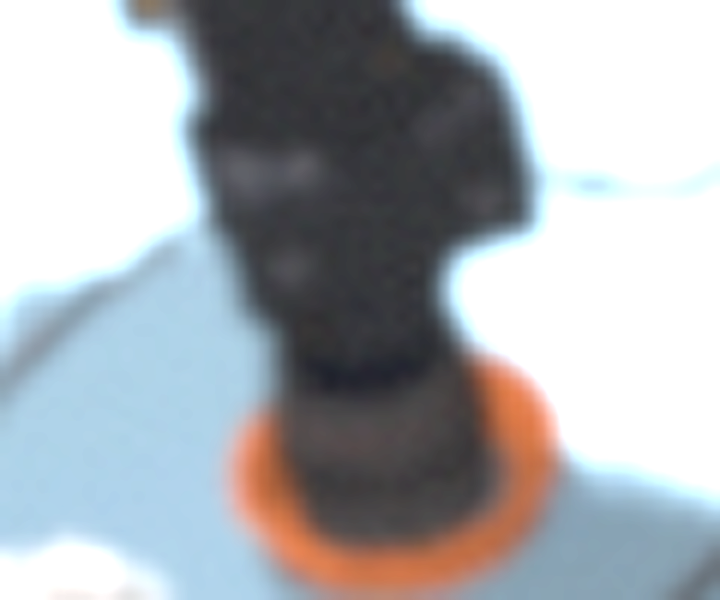

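Aligned over the lens; lower in small steps to contact (expected TCP ≈ 56.5 mm).

>>> {"op": "play_rows", "data": {
  "targets": [
    {"hand": -1, "linear": [0, -0.5, 6], "roll": 0},
    {"hand": -1, "linear": [0, 0, 0], "roll": 0},
    {"hand": -1, "linear": [0, 0, 4], "roll": 0},
    {"hand": -1, "linear": [0, 0, 0], "roll": 0}
  ]
}}

```text
time_s: 52.85
position: [0.581, 0.2565, 0.0605]
tcp_rot: [-2.722, -1.55, 0.068]
contact_force: [0.0, 0.0, 0.2]
grip_width: 0.0454
```

```bash
python3 st.py; python3 path.py 0.4 0.581,0.2563,0.0565,60
```

```text
t 52.85 p [581.  256.5  60.5] tilt [-0.0422 -0.0139] j [ 0.2331  0.7486  1.292  -0.0041  1.1453  0.7703] v [-0.    -0.009 -0.014  0.     0.003 -0.001] F [0.  0.  0.2]
t 52.85 pos [0.581  0.2565 0.0605] psi 59.3 tilt [-0.042 -0.014] F [0.  0.  0.2] w 0.0454
-> (0.581, 0.2563, 0.0565, 60.0) n 1
   {"linear": [-0.0, 0.2, 4.0], "roll": -0.7}
```

>>> {"op": "play_rows", "data": {
  "targets": [
    {"hand": -1, "linear": [0, 0, 1.5], "roll": 0}
  ]
}}

```text
time_s: 52.95
position: [0.5811, 0.2565, 0.0592]
tcp_rot: [-2.722, -1.55, 0.068]
contact_force: [-0.4, 0.1, 0.6]
grip_width: 0.0453
```

>>> {"op": "play_rows", "data": {
  "targets": [
    {"hand": -1, "linear": [0, 0, 1.2], "roll": 0}
  ]
}}

```text
time_s: 53.05
position: [0.581, 0.2565, 0.0577]
tcp_rot: [-2.722, -1.55, 0.068]
contact_force: [0.3, -0.1, 0.1]
grip_width: 0.0453
```

```bash
python3 st.py; python3 path.py 0.4 0.581,0.2563,0.0565,60
```

```text
t 53.05 p [581.  256.5  57.7] tilt [-0.042  -0.0138] j [ 0.233   0.7519  1.2941 -0.0041  1.1397  0.7703] v [-0.     0.015  0.006  0.001 -0.025  0.001] F [ 0.3 -0.1  0.1]
t 53.05 pos [0.581  0.2565 0.0577] psi 59.3 tilt [-0.042 -0.014] F [ 0.3 -0.1  0.1] w 0.0453
-> (0.581, 0.2563, 0.0565, 60.0) n 1
   {"linear": [-0.1, 0.2, 1.2], "roll": -0.7}
```

>>> {"op": "play_rows", "data": {
  "targets": [
    {"hand": -1, "linear": [0, 0, 1], "roll": 0}
  ]
}}

```text
time_s: 53.15
position: [0.5811, 0.2564, 0.0569]
tcp_rot: [-2.722, -1.55, 0.067]
contact_force: [-0.4, -0.8, 6.3]
grip_width: 0.0454
```

>>> {"op": "play_rows", "data": {
  "targets": [
    {"hand": -1, "linear": [0, 0, 0.8], "roll": 0}
  ]
}}

```text
time_s: 53.25
position: [0.5815, 0.2564, 0.0568]
tcp_rot: [-2.723, -1.55, 0.065]
contact_force: [-0.6, -1.3, 6.4]
grip_width: 0.0456
```

```bash
python3 st.py
```

```text
t 53.25 p [581.5 256.4  56.8] tilt [-0.04   -0.0138] j [ 0.2329  0.7531  1.2944 -0.0046  1.1363  0.7704] v [-0.001  0.001 -0.    -0.004 -0.013  0.   ] F [-0.6 -1.3  6.4]
```

>>> {"op": "play_rows", "data": {
  "targets": [
    {"hand": -1, "linear": [0, 0, 0], "roll": 0},
    {"hand": 0.1, "linear": [0, 0, 0], "roll": 0},
    {"hand": 0.2, "linear": [0, 0, 0], "roll": 0},
    {"hand": 0.4, "linear": [0, 0, 0], "roll": 0},
    {"hand": 0.6, "linear": [0, 0, 0], "roll": 0}
  ]
}}

```text
time_s: 53.75
position: [0.5815, 0.2564, 0.0568]
tcp_rot: [-2.723, -1.55, 0.065]
contact_force: [-1.1, 0.3, 0.0]
grip_width: 0.0668
```

```bash
python3 st.py
```

```text
t 53.75 p [581.5 256.4  56.8] tilt [-0.0399 -0.0136] j [ 0.2329  0.7531  1.2945 -0.0044  1.136   0.7704] v [-0.    -0.001  0.     0.     0.    -0.   ] F [-1.1  0.3  0. ]
```

>>> {"op": "play_rows", "data": {
  "targets": [
    {"hand": 0.6, "linear": [0, 0, -10], "roll": 0},
    {"hand": 0.6, "linear": [0, 0, 0], "roll": 0},
    {"hand": 0.6, "linear": [0, 0, -30], "roll": 0},
    {"hand": 0.6, "linear": [0, 0, -45], "roll": 0},
    {"hand": 0.6, "linear": [0, 0, 0], "roll": 0}
  ]
}}

```text
time_s: 54.25
position: [0.5849, 0.2576, 0.145]
tcp_rot: [-2.722, -1.55, 0.067]
contact_force: [0.3, 0.3, 0.6]
grip_width: 0.0706
```

```bash
python3 st.py; python3 path.py 0.036 0.44,0.05,0.2,59.3
```

```text
t 54.25 p [584.9 257.6 145. ] tilt [-0.0411 -0.0139] j [ 0.2335  0.6649  1.204  -0.0041  1.3159  0.7701] v [-0.003  0.064  0.093 -0.    -0.042  0.   ] F [0.3 0.3 0.6]
t 54.25 pos [0.5849 0.2576 0.145 ] psi 59.3 tilt [-0.041 -0.014] F [0.3 0.3 0.6] w 0.0706
-> (0.44, 0.05, 0.2, 59.3) n 8
   {"linear": [-31.8, -2.5, -5.8], "roll": 0.0}
   {"linear": [-31.8, -2.5, -5.8], "roll": 0.0}
   {"linear": [-31.8, -2.5, -5.8], "roll": 0.0}
   {"linear": [-31.8, -2.5, -5.8], "roll": 0.0}
   {"linear": [-31.8, -2.5, -5.8], "roll": 0.0}
   {"linear": [-31.8, -2.5, -5.8], "roll": 0.0}
   {"linear": [-31.8, -2.5, -5.8], "roll": 0.0}
   {"linear": [-31.8, -2.5, -5.8], "roll": 0.0}
```

Retreat to the middle, near side, and check everything.

>>> {"op": "play_rows", "data": {
  "targets": [
    {"hand": 0.6, "linear": [-32, -2.5, -8], "roll": 0},
    {"hand": 0.6, "linear": [-32, -2.5, -8], "roll": 0},
    {"hand": 0.6, "linear": [-32, -2.5, -8], "roll": 0},
    {"hand": 0.6, "linear": [-32, -2.5, -8], "roll": 0},
    {"hand": 0.6, "linear": [-32, -2.5, -8], "roll": 0}
  ]
}}

```text
time_s: 54.75
position: [0.4912, 0.1249, 0.1898]
tcp_rot: [-2.719, -1.555, 0.067]
contact_force: [0.4, 0.1, 0.8]
grip_width: 0.0707
```

>>> {"op": "play_rows", "data": {
  "targets": [
    {"hand": 0.6, "linear": [-32, -2.5, -8], "roll": 0},
    {"hand": 0.6, "linear": [-25, -2, -8], "roll": 0},
    {"hand": 0.6, "linear": [-10, 0, -5], "roll": 0},
    {"hand": 0.6, "linear": [0, 0, 0], "roll": 0},
    {"hand": 0.6, "linear": [0, 0, 0], "roll": 0}
  ]
}}

```text
time_s: 55.25
position: [0.4518, 0.0663, 0.2145]
tcp_rot: [-2.722, -1.552, 0.064]
contact_force: [0.5, 0.0, 0.3]
grip_width: 0.0706
```

```bash
python3 st.py; python3 - <<'E'
from station import bot
from h import *
for n in("top","side"):
    d=bot.get_image(n); np.savez(f"{n}22.npz",**d); cv2.imwrite(f"pics/{n}22.png",d["image"])
o=[]
for (x,y,z,r) in ((.5812,.2564,.062,.0245),(.548,-.349,.076,.0335)):
  for n in("side","top"):
    d=load(f"{n}22.npz"); u,v=proj(d,[x,y,.05]); u,v=int(u),int(v)
    a=cv2.resize(d["image"][v-16:v+16,u-18:u+18],(396,352),interpolation=cv2.INTER_CUBIC); k=11
    if n=="top":
        q=np.array([proj(d,np.array(p)) for p in circ(x,y,r,z)]); q=((q-[u-18,v-16]+.5)*k-.5).astype(int); cv2.polylines(a,[q],True,(0,255,255),1)
    o.append(cv2.convertScaleAbs(a,alpha=1.5))
im=np.vstack([np.hstack(o[:2]),np.hstack(o[2:])]); cv2.imwrite("pics/p22.png",cv2.resize(im,None,fx=.84,fy=.84))
E
```

```text
t 55.25 p [451.8  66.3 214.5] tilt [-0.0391 -0.0139] j [-0.1018  0.2065  1.7027 -0.0186  1.27    0.4388] v [ 0.001  0.003 -0.005  0.001 -0.002  0.002] F [0.5 0.  0.3]
```

View pics/p22.png

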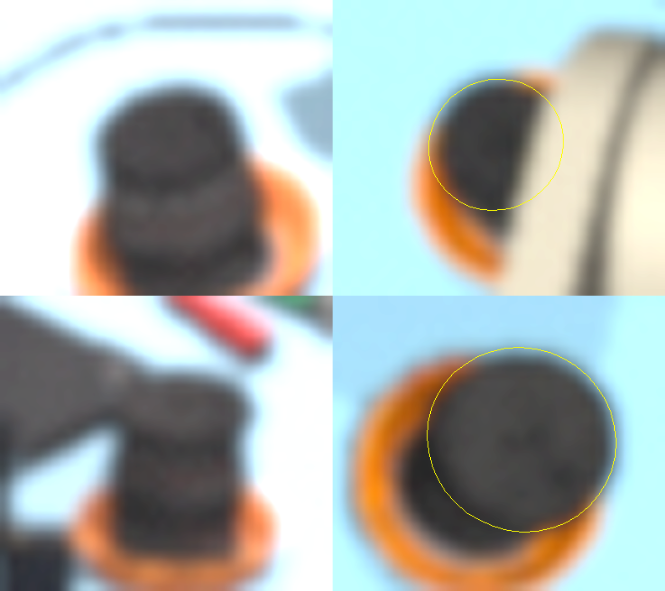

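View pics/top22.png

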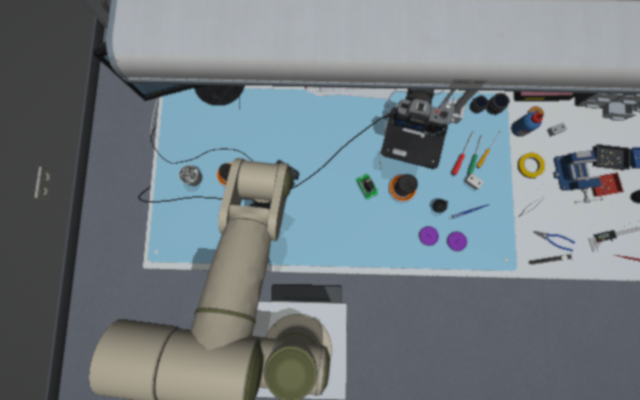

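>>> {"op": "play_rows", "data": {
  "targets": [
    {"hand": 0.6, "linear": [-40, 15, 0], "roll": 0},
    {"hand": 0.6, "linear": [-40, 15, 0], "roll": 0},
    {"hand": 0.6, "linear": [-30, 10, 0], "roll": 0},
    {"hand": 0.6, "linear": [-10, 5, 0], "roll": 0},
    {"hand": 0.6, "linear": [0, 0, 0], "roll": 0}
  ]
}}

```text
time_s: 55.85
position: [0.4311, -0.06, 0.2147]
tcp_rot: [-2.713, -1.562, 0.067]
contact_force: [-0.5, -0.3, 0.4]
grip_width: 0.0703
```

```bash
python3 st.py; python3 - <<'E'
from station import bot
from h import *
for n in("top","side"):
    d=bot.get_image(n); np.savez(f"{n}23.npz",**d); cv2.imwrite(f"pics/{n}23.png",d["image"])
o=[]
for n in("top","side"):
    d=load(f"{n}23.npz"); W=world(d)
    for nm,(x,y,z,r) in {"capS":(.581,.2564,.0635,.022),"capL":(.548,-.349,.0775,.030)}.items():
        m=(np.hypot(W[...,0]-x,W[...,1]-y)<.06)&(W[...,2]>z-.008)&(W[...,2]<z+.012); q=W[m]
        if len(q)<10: print(n,nm,"few",len(q)); continue
        A=np.c_[q[:,:2]-[x,y],np.ones(len(q))]; k=np.hypot(q[:,0]-x,q[:,1]-y)<r
        c,*_=np.linalg.lstsq(A[k],q[k,2],rcond=None)
        print(n,nm,len(q),"mid",np.round((np.percentile(q,2,axis=0)+np.percentile(q,98,axis=0))/2,4),"mean",np.round(q.mean(0),4),"ext",np.round(np.ptp(q,axis=0),3),"plane",np.round(c,3))
t0=load("top0.npz");t=load("top23.npz")
for nm,(x,y,z) in {"blower":(.48,-.457,.05),"pot":(.563,.375,.06)}.items():
    u,v=proj(t,[x,y,z]); u,v=int(u),int(v); s=(slice(v-14,v+14),slice(u-14,u+14))
    sh,_=cv2.phaseCorrelate(t0["image"][s].mean(2),t["image"][s].mean(2)); print(nm,"px shift",np.round(sh,2),"absdiff",np.abs(t0["image"][s].astype(int)-t["image"][s]).mean())
for (x,y,z,r) in ((.5812,.2564,.062,.0245),(.549,-.224,.07,.01)):
  for n in("side","top"):
    d=load(f"{n}23.npz"); u,v=proj(d,[x,y,.05]); u,v=int(u),int(v)
    a=cv2.resize(d["image"][v-16:v+16,u-18:u+18],(396,352),interpolation=cv2.INTER_CUBIC)
    o.append(cv2.convertScaleAbs(a,alpha=1.5))
im=np.vstack([np.hstack(o[:2]),np.hstack(o[2:])]); cv2.imwrite("pics/p23.png",cv2.resize(im,None,fx=.84,fy=.84))
E
```

```text
t 55.85 p [431.1 -60.  214.7] tilt [-0.0423 -0.0123] j [-0.3925  0.1589  1.7603 -0.029   1.2569  0.1432] v [ 0.013  0.003 -0.     0.006  0.003  0.011] F [-0.5 -0.3  0.4]
top capS 163 mid [0.5828 0.2559 0.0624] mean [0.5825 0.2558 0.062 ] ext [0.047 0.048 0.012] plane [ 0.003 -0.001  0.062]
top capL 324 mid [ 0.5469 -0.349   0.0767] mean [ 0.5469 -0.3497  0.0764] ext [0.065 0.066 0.013] plane [-0.015  0.     0.076]
side capS 166 mid [0.5815 0.2589 0.0608] mean [0.5808 0.2596 0.0618] ext [0.049 0.047 0.01 ] plane [ 0.007 -0.007  0.062]
side capL 43 mid [ 0.5286 -0.3393  0.0745] mean [ 0.5279 -0.338   0.0753] ext [0.033 0.053 0.009] plane [-0.02   0.001  0.075]
blower px shift [ 0.03 -0.03] absdiff 0.6883503401360545
pot px shift [-0.04 -0.04] absdiff 0.5357142857142857
```

View pics/p23.png

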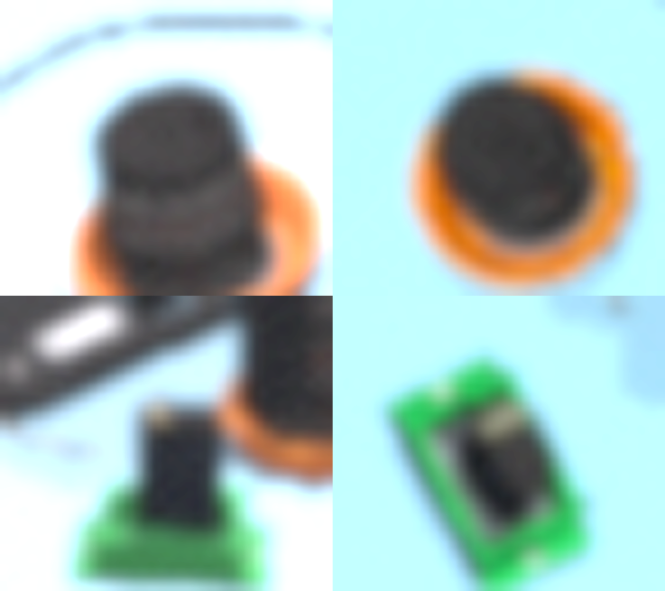

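```bash
python3 -c "
from station import bot
print(bot.job_done())"
```

```text
the job is handed in; nothing more can be done
None
```

The job is handed in at about 56 s of robot time (limit 128 s).

**What I did, in order**
- Set the large lens in the large nest, then the small lens in the small nest. Each was lowered slowly until the wrist felt the nest floor.
- Put the battery upright in the green pocket.
- Laid the large black cap on the large lens, then the small cap on the small lens. The purple discs were left alone.

**Last checks, with the arm backed off and touching nothing**

| Item | Result |
|---|---|
| Large cap | Centre about (0.547, −0.349), within about 2 mm of its lens by my estimate; top about 76 mm high against 78 expected |
| Small cap | Centre about (0.582, 0.256), within about 2 mm of its lens by my estimate; slope under 0.01; top about 62 mm high against 64 expected |
| Battery | Upright inside the pocket, but a few millimetres off centre |
| Blower and swab pot | Shifted under 0.1 pixel from the first picture |

The 2 mm height differences are within the camera calibration.

**What disagreed or went less than cleanly**
- **Side view of the large cap:** the dark camera base and the arm hid part of it. That view's depth gave an unusable centre and a slope of about 0.02, against 0.015 from the top view, so I relied on the top view.
- **Tool tilt:** the moves tilted and drifted the tool. At worst it reached about 5 degrees empty, which I brought down before gripping the small lens. It was about 1 to 2.5 degrees at the later releases.
- **Large lens:** I gripped it about 15 mm higher than planned. After touching the floor it sat up to 1 mm above it when let go.

The highest wrist force I read was 25 N, when the battery reached the pocket floor.

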